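Charge the work lamps: timer off, dock the lamps, set four hours

TASK

Open the clear cover of the timer box and turn the sunken timer knob back to OFF before any lamp goes on the charging dock, because the dock contacts must be dead while you load. Lay every lamp on the sloped dock, one to a bay, lens up, rubber butt end down and right against the lower stop between the two guide blocks. Only then turn the knob to the 4 hour mark, shut the cover, and leave the things on the crate undisturbed.

Things in the scene. Friction and masses are not known exactly. Their poses are not given: they have to be found in the camera images.
- knob (a joint): Timer setting in rad: 0 = OFF (against its stop), rising as the knob is turned clockwise seen from above; pi/4 (0.785) per hour, so 4 hours = 3.14 (half a turn from OFF); upper stop 4.71 (6 h). Right to 4 hours means within about a quarter hour (0.19 rad). It stays where it is left; it takes about 0.05 N m to turn.
- knob_grip (a point): Half-way up the black knob's bar handle, on its vertical axis. Bar 54 mm long (point x), 16 thick (y), 36 high; white line at its pointer end (point -x). Pointer at OFF: to the box's front (red tick); at 4 h: to its rear (green tick); 45 degrees clockwise an hour. Well floor 30 mm below this point, well rim 30 mm above it; hub under the bar 40 mm across, its top 22 mm below this point.
- timer: Grey timer box, fixed, 160 x 160 x 105 mm high, origin at the centre of its underside; x from front to rear (hinge side), z up. In its middle a square well, 120 x 120 mm inside with sides along x and y, open at the top under the clear cover; the knob stands in the centre of the well.
- cover (a joint): Opening angle of the clear cover in rad: 0 shut, 1.57 upright, 2.2 fully open. A friction hinge (0.17 N m): it stays where it is left. Leave it open at 1.8 to 1.9, so that hand and tab keep clear of each other over the well. Shut means below 0.06.
- cover_grip (a point): Grip point on the cover's red tab: tab 30 mm (x) by 16 mm thick (y), 46 mm tall; the point is 15 mm below its top and 31 mm above the plate, 145 mm from the hinge along the cover and 36 mm off the hinge plane. The point turns with the cover. Pinch the tab across its thickness (along y, parallel to the hinge) and swing it in an arc about the hinge; it turns between lightly pressed pads.
- cover_hinge (a point): Middle of the cover's hinge line, on the rear rim of the timer box; its y axis is the hinge line. The cover is 166 x 164 x 5 mm and runs from here to the box's front.
- dock: Grey charging dock with a black sloped bed, fixed, 160 x 384 mm on the bench, about 110 mm high at the rear; origin at the centre of its underside; low edge and stop to its -x (front), z up. The bed slopes up at 25 degrees towards its rear (+x).
- bay0 (a point): Bay 0 (0 at dock +y, pitch 90 mm): where the centre of a docked lamp lies. x up the slope, y across, z square to the bed. Bed 17 mm below (-z), going on 100 mm up-slope; stop face 75 mm down-slope, 22 mm high; two guide blocks 14 mm high, 26 mm long from the stop, 56 mm apart. Lamps may not slide down by themselves. Docked: lamp centre within 12 mm of here, length within 0.12 rad of x.
- bay1 (a point): Bay 1 (0 at dock +y, pitch 90 mm): where the centre of a docked lamp lies. x up the slope, y across, z square to the bed. Bed 17 mm below (-z), going on 100 mm up-slope; stop face 75 mm down-slope, 22 mm high; two guide blocks 14 mm high, 26 mm long from the stop, 56 mm apart. Lamps may not slide down by themselves. Docked: lamp centre within 12 mm of here, length within 0.12 rad of x.
- bay2 (a point): Bay 2 (0 at dock +y, pitch 90 mm): where the centre of a docked lamp lies. x up the slope, y across, z square to the bed. Bed 17 mm below (-z), going on 100 mm up-slope; stop face 75 mm down-slope, 22 mm high; two guide blocks 14 mm high, 26 mm long from the stop, 56 mm apart. Lamps may not slide down by themselves. Docked: lamp centre within 12 mm of here, length within 0.12 rad of x.
- bay3 (a point): Bay 3 (0 at dock +y, pitch 90 mm): where the centre of a docked lamp lies. x up the slope, y across, z square to the bed. Bed 17 mm below (-z), going on 100 mm up-slope; stop face 75 mm down-slope, 22 mm high; two guide blocks 14 mm high, 26 mm long from the stop, 56 mm apart. Lamps may not slide down by themselves. Docked: lamp centre within 12 mm of here, length within 0.12 rad of x.
- lamp0_mid (a point): Centre of yellow work lamp 0 (absent in some starts): a bar 150 x 44 x 34 mm, 0.2 to 0.35 kg; x along its length from the black rubber butt end with two brass contacts (-x) to the silver head (+x), z out of the white lens face. Lies lens up on the bench at the start, with its centre 17 mm up.
- lamp1_mid (a point): Centre of yellow work lamp 1 (absent in some starts): a bar 150 x 44 x 34 mm, 0.2 to 0.35 kg; x along its length from the black rubber butt end with two brass contacts (-x) to the silver head (+x), z out of the white lens face. Lies lens up on the bench at the start, with its centre 17 mm up.
- lamp2_mid (a point): Centre of yellow work lamp 2 (absent in some starts): a bar 150 x 44 x 34 mm, 0.2 to 0.35 kg; x along its length from the black rubber butt end with two brass contacts (-x) to the silver head (+x), z out of the white lens face. Lies lens up on the bench at the start, with its centre 17 mm up.
- lamp3_mid (a point): Centre of yellow work lamp 3 (absent in some starts): a bar 150 x 44 x 34 mm, 0.2 to 0.35 kg; x along its length from the black rubber butt end with two brass contacts (-x) to the silver head (+x), z out of the white lens face. Lies lens up on the bench at the start, with its centre 17 mm up.
- crate: Upturned wooden crate used as a shelf, fixed, 260 x 220 mm, top 100 mm high; origin at bench level, 30 mm behind the middle of its front edge; it is on the other side of the dock from the timer box.
- soap: Steel soap pump dispenser, 68 mm across, 165 mm high, loose on the crate; origin at the centre of its underside. Leave it alone.
- first_aid: White first aid box, 90 x 130 x 68 mm high, loose on the crate; origin at the centre of its underside. Leave it alone.
- jar: Glass jar with steel lid, 72 mm across, 100 mm high, loose on the crate; origin at the centre of its underside. Leave it alone.
- funnel: Green plastic funnel standing mouth down, 72 mm across, 105 mm high, loose on the crate; origin at the centre of its mouth. Leave it alone.

How it is judged:
By the outcome, as a careful person would: the job done as asked, in the order asked, and still so for the second after the job is handed in, with the robot touching nothing.
Of lamp0, lamp1, lamp2, lamp3 only 2 to 4 are there at a start; the rules pass over those that are not, and their reading is None.
At some moment in a run one of lamp0, lamp1, lamp2, lamp3 may be knocked a few centimetres aside while the robot is not near it.
Once in a run the grip may slacken for a moment while it holds something.
It also fails if it takes over 210 s, if anything falls off the work surface, if the arm or the gripper's body presses on something with over 40 N, if the wrist force passes 120 N, or if a joint passes its speed limit or range.

ROBOT

A 7-joint arm with a two-finger parallel gripper is mounted at the origin on the work surface. World frame = base frame: x ahead of the robot, y to its left, z up, the work surface at z = 0. Lengths are in m, angles in rad, forces in N, time in s.
With the tool pointing down it reaches from about 0.35 to 0.9 m from the base axis. Payload 8.1 kg.
Tool frame: the origin (TCP) lies at the very end of the fingers, on their centre line; the grasp point (between the pads) lies 19 mm behind it; z points along the fingers, y is the direction in which the jaws open and shut (so a half turn about z gives the same grasp; the last joint's range is limited). The gripper opens to 85 mm and grips with 20 to 120 N. Pads are 22 mm wide; open, the fingers measure 114 mm over their backs; the gripper's body (76 mm by 85 mm) begins 54 mm behind the grasp point. The pads swing forward as they close: fully open they stand 13 mm farther back than shut.
Start: joints at [1.08, 0.434, 0.025, 1.573, -0.012, 1.134, -0.075], TCP at [0.236, -0.579, 0.231] pointing down, gripper open.
Joint ranges: [-2.62, 2.62], [-0.44, 2.09], [-1.27, 1.32], [0.08, 2.57], [-1.32, 4.46], [0.12, 2], [-2.74, 2.74]. Speed limits (rad/s): [2.22, 2.22, 3.01, 3.01, 3.14, 3.14, 3.14].

INTERFACE

Orientations are given as a unit quaternion [x, y, z, w].
In Python, from bench import r gives the robot as it stands.
- The arm moves only by the tool apply_moves, never from a script. Its argument "rows" is a list of rows, each an object with "dp": the shift along the tool's x, y, z in cm, a list of three; "roll": the turn about the tool's z in degrees; "grip": the finger opening in cm, from 0 to 8.54. In form: [{"dp": [tx, ty, tz], "roll": roll, "grip": grip}, ...]. A call has 1 to 10 rows; each row is the pose to reach, as a shift and turn from the pose measured when the call began, along the tool's axes at that moment; what a row does not reach only later rows make up. A row lasts 1/10 s, in which the tool goes at most 50 mm and 8.59 degrees, less where a joint would pass 70% of its speed; a pose out of reach is approached as far as the arm can. A call with a gripper value outside its range is refused whole. The fingers move at their own pace and stop on an object; the grip force is fixed at half the most. Time passes only in rows, so rows that repeat a pose let the fingers close. It gives the time, the measured TCP pose, the force and the opening at its end, in the units of the state.
- r.get_state(): the state, without advancing time (a new reading comes with each control period).
- r.snapshot(name): name is "side" or "top" or "wrist"; returns the picture (480x640x3 uint8, red, green, blue); there is no depth.
- r.calibration(name): a dict with "fx", "fy", "cx", "cy" (pixels), "R" (3x3) and "t" (3): a world point X has camera coordinates R X + t; the wrist camera has in their place "T_tool_cam" (4x4, takes a point from camera to tool coordinates, whose origin is the TCP and whose axes are the flange's). Camera axes: x right, y down, z forward; pixel columns grow to the right and rows downward; lengths in m; the calibration is good to about 2 mm. A picture is of the moment at which its call begins: read the wrist's pose just before it. calibration takes no time and is no camera call.
- r.sign_off(): hands the job in, once; it reports no verdict.
The state is a dict: "t": time; "joint_positions": joint angles; "qvel": joint speeds; "tau": joint torques, N m; "ee_pos": TCP position; "orientation": TCP orientation; "ft_force": force on the tool from outside, world axes, zero at the start; "torque": the same for the moment, N m; "gripper_width": finger opening in m.
Only numpy, scipy, OpenCV 4.12 (cv2) and the standard library are available. Lean on these libraries where they do the work, as an engineer would, in place of code of your own. Each camera call takes 0.05 s, during which the arm holds its last target.

## Working session

There is one attempt and no reset: what is moved stays moved. The work goes in short steps, Python scripts to look and compute and a tool call to move; the robot and the scene stay as the last step left them, time stands still between calls to the robot, and variables do not carry over. Pictures are saved under pics/ and viewed, and the job is handed in when it is done.

Besides the shell and the picture viewer there is one more tool, called after ">>>" as name(argument=value, ...) on one line, values as JSON. apply_moves: Moves the arm, as the interface text tells. Its arguments: {"type":"object","properties":{"rows":{"type":"array"}},"required":["rows"]}

```bash
ls -la; mkdir -p pics; python3 - <<'E'
from bench import r
import cv2
s=r.get_state()
for k,v in s.items(): print(k,v)
for n in ("side","top","wrist"):
    c=r.calibration(n); print(n,c)
    cv2.imwrite(f"pics/{n}0.png",cv2.cvtColor(r.snapshot(n),cv2.COLOR_RGB2BGR))
E
```

```text
total 12
drwxr-xr-x  3 agent agent 4096 Dec  6 04:03 .
drwxr-xr-x 23 root  root  4096 Dec  6 04:03 ..
drwxr-xr-x  2 agent agent 4096 Dec  6 04:03 pics
t 0.0
joint_positions [ 1.08041502  0.4352592   0.02498979  1.57409918 -0.01159574  1.1340198
 -0.07507833]
qvel [-1.91270405e-04 -4.65444297e-04 -3.22355207e-04  1.50390533e-03
 -1.89254318e-03 -1.34883390e-03 -8.06973537e-05]
tau [-1.63957480e-03 -6.70479441e+01  1.02380846e+00 -3.16215420e+01
  1.54074834e-02  1.23118510e-02  3.12180327e-05]
ee_pos [ 0.23607591 -0.57814273  0.23050287]
orientation [ 9.81267626e-01  1.92647798e-01 -2.35682899e-04 -7.85679042e-04]
ft_force [ 0.29252029  0.19739575 -0.56496593]
torque [ 0.02238108 -0.00624461  0.00258977]
gripper_width 0.0852234657545401
side {'fx': 550.3838201733483, 'fy': 550.3838201733483, 'cx': 318.99226722346776, 'cy': 231.56007436946015, 'R': array([[-0.95286334, -0.30338447, -0.00305422],
       [-0.20488508,  0.65085803, -0.73103073],
       [ 0.22377123, -0.69594661, -0.68233771]]), 't': array([0.48614693, 0.19606898, 1.4189725 ])}
top {'fx': 584.8185005765433, 'fy': 584.8185005765433, 'cx': 331.97949609225805, 'cy': 239.0252850612275, 'R': array([[-2.21397922e-02, -9.99751272e-01, -2.68778002e-03],
       [-9.88619687e-01,  2.22932550e-02, -1.48775420e-01],
       [ 1.48798335e-01, -6.36664644e-04, -9.88867357e-01]]), 't': array([0.00803277, 0.53102292, 1.40351076])}
wrist {'fx': 370.499771282956, 'fy': 370.499771282956, 'cx': 320.5770146079902, 'cy': 240.55442329083982, 'T_tool_cam': array([[-3.41430533e-04, -9.64464191e-01, -2.64213375e-01,
         6.69204179e-02],
       [ 9.99999939e-01, -3.49476799e-04, -1.65497088e-05,
         1.95427840e-04],
       [-7.63748429e-05, -2.64213364e-01,  9.64464251e-01,
        -1.42366710e-01],
       [ 0.00000000e+00,  0.00000000e+00,  0.00000000e+00,
         1.00000000e+00]])}
```

View pics/top0.png

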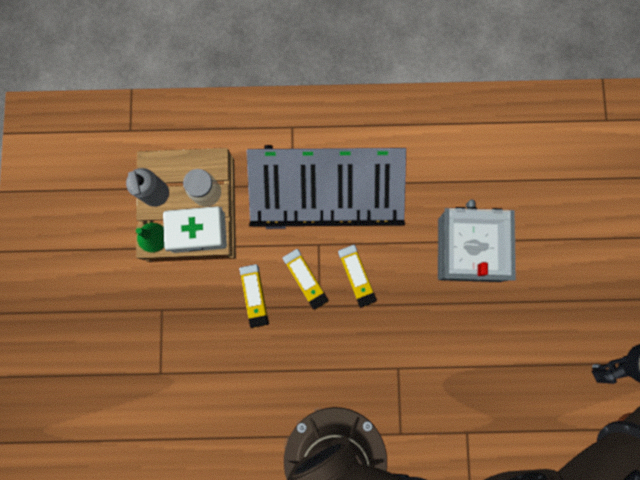

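View pics/side0.png

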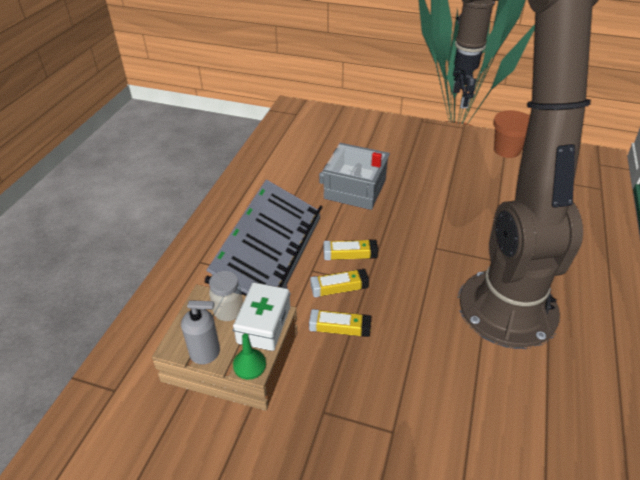

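View pics/wrist0.png

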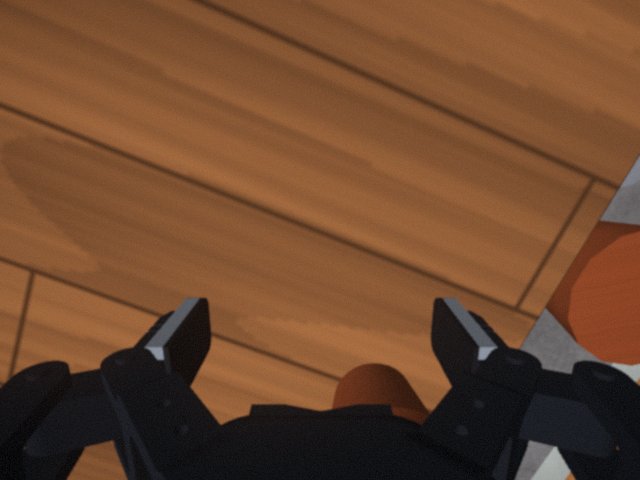

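```bash
python3 - <<'E'
import cv2
t=cv2.imread("pics/top0.png"); s=cv2.imread("pics/side0.png")
def crop(im,x0,y0,x1,y1,k,name):
    cv2.imwrite(name,cv2.resize(im[y0:y1,x0:x1],None,fx=k,fy=k,interpolation=cv2.INTER_CUBIC))
crop(t,425,190,525,290,6,"pics/t_timer.png")
crop(t,230,135,420,335,3.9,"pics/t_dock.png") 
crop(s,315,135,395,215,7,"pics/s_timer.png")
crop(s,200,170,390,350,3.3,"pics/s_dock.png")
E
for f in t_dock; do :; done
python3 -c "
import cv2
for n in ['t_timer','t_dock','s_timer','s_dock']:
    im=cv2.imread('pics/%s.png'%n); print(im.shape)
    f=min(1,600/im.shape[0],800/im.shape[1]); cv2.imwrite('pics/%s.png'%n,cv2.resize(im,None,fx=f,fy=f,interpolation=cv2.INTER_AREA)) if f<1 else 0
"
```

```text
(600, 600, 3)
(780, 741, 3)
(560, 560, 3)
(594, 627, 3)
```

View pics/t_timer.png

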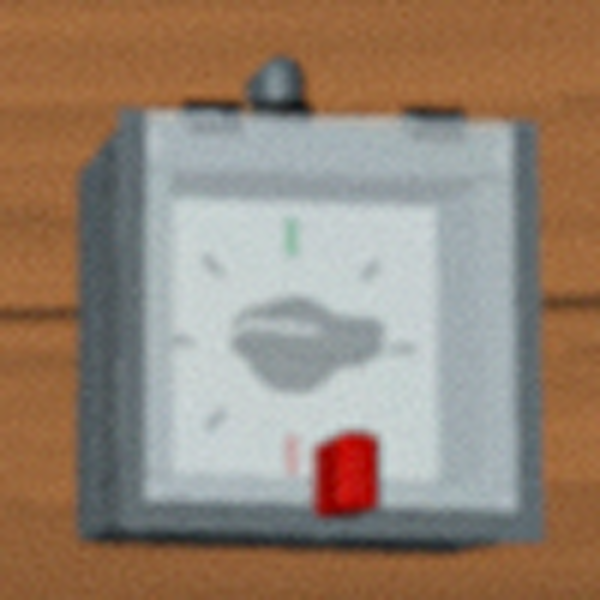

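View pics/t_dock.png

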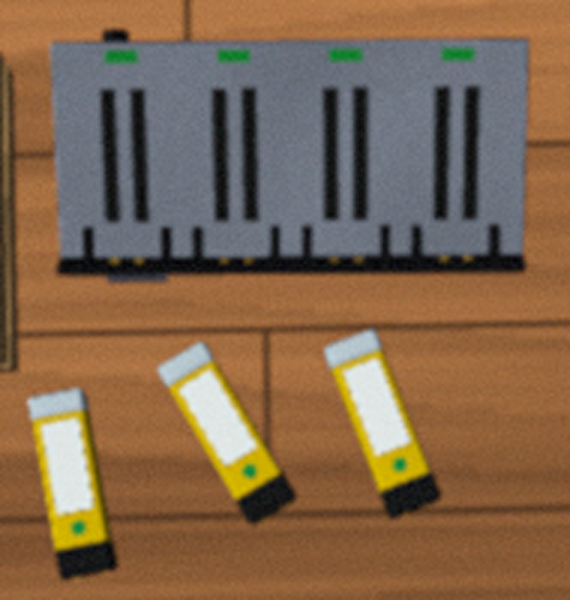

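View pics/s_timer.png

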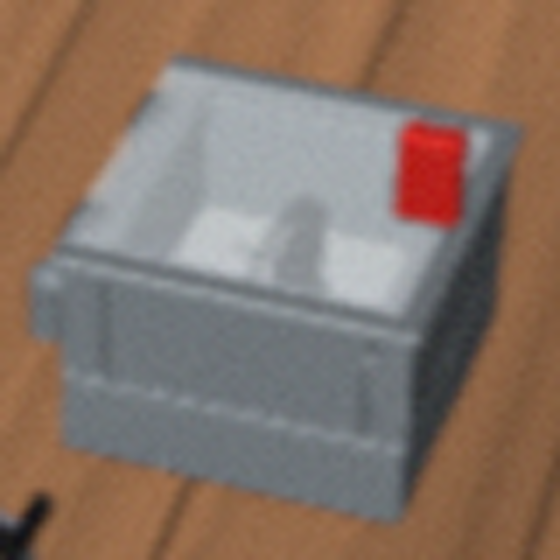

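View pics/s_dock.png

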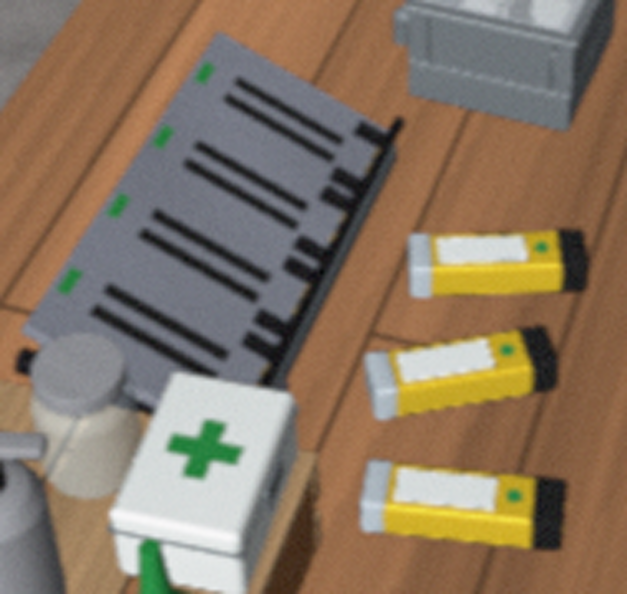

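```bash
cat > h.py <<'E'
import numpy as np, cv2
from scipy.spatial.transform import Rotation as Ro
from scipy.optimize import least_squares
from bench import r
def cam(n,st=None):
    c=r.calibration(n); K=np.array([[c['fx'],0,c['cx']],[0,c['fy'],c['cy']],[0,0,1]])
    if n!='wrist': return K,np.array(c['R']),np.array(c['t'])
    st=st or r.get_state()
    Rt=Ro.from_quat(st['orientation']).as_matrix(); T=np.array(c['T_tool_cam'])
    Rwc=Rt@T[:3,:3]; C=np.array(st['ee_pos'])+Rt@T[:3,3]
    return K,Rwc.T,-Rwc.T@C
def back(cm,uv,z):
    K,R,t=cm; C=-R.T@t
    d=(R.T@np.linalg.inv(K)@np.vstack([np.array(uv,float).reshape(-1,2).T,np.ones(np.size(uv)//2)])).T
    return C+d*((z-C[2])/d[:,2])[:,None]
def proj(cm,X):
    K,R,t=cm; X=np.atleast_2d(X); c=(R@X.T).T+t; p=(K@c.T).T; return p[:,:2]/p[:,2:]
def snap(n,f):
    st=r.get_state(); im=cv2.cvtColor(r.snapshot(n),cv2.COLOR_RGB2BGR); cv2.imwrite(f,im); return im,cam(n,st)
def yaw(st):  # tool yaw: angle of tool x axis in world
    m=Ro.from_quat(st['orientation']).as_matrix(); return m
def world2tool(dw,st=None):
    st=st or r.get_state(); return Ro.from_quat(st['orientation']).as_matrix().T@np.array(dw)*100
E
python3 - <<'E'
from h import *
np.set_printoptions(precision=4,suppress=True)
ct=cam('top'); cs=cam('side')
print('C top',-ct[1].T@ct[2],'side',-cs[1].T@cs[2])
f=lambda p,k,o:np.array(p,float)/k+np.array(o)
tt=lambda p:f(p,6,(425,190)); td=lambda p:f(p,3.0,(230,135))
print('plate top z=.11',back(ct,tt([[147,112],[517,122],[143,500],[520,515]]),.11))
print('box bottom l', back(ct,tt([[80,538],[80,175]]),0.0))
print('tab top', back(ct,tt([[318,444],[350,434],[375,440]]),.156), 'dial ctr z.045',back(ct,tt([[292,342]]),.045),'redtick,green',back(ct,tt([[292,455],[291,237],[402,348],[182,341]]),.045))
print('scale', 570/190)
print('dock rear top corners z.11',back(ct,td([[52,42],[528,40]]),.11))
print('dock front corners',back(ct,td([[58,265],[525,262]]),.02), back(ct,td([[58,272],[525,270]]),.0))
print('green',back(ct,td([[121,57],[233,56],[346,55],[458,55]]),.105))
print('lamps top z.034 L', back(ct,td([[28,400],[82,389],[117,568],[62,578]]),.034))
print(back(ct,td([[158,366],[205,342],[295,495],[253,522]]),.034))
print(back(ct,td([[325,348],[375,328],[440,493],[390,516]]),.034))
sl=lambda p:f(p,3.3,(200,170)); st_=lambda p:f(p,7,(315,135))
print('side: box bottom', back(cs,st_([[65,445],[402,518],[492,300]]),0.0),'top',back(cs,st_([[65,255],[418,330],[520,130],[175,60]]),.105))
print('side dock', back(cs,sl([[218,38],[25,332]]),.11))
print('side lamps', back(cs,sl([[412,236],[410,262],[580,231],[585,257]]),.034))
E
```

```text
C top [ 0.3163 -0.0029  1.4669] side [0.1859 1.0074 1.113 ]
plate top z=.11 [[ 0.5868 -0.2831  0.11  ]
 [ 0.5795 -0.4284  0.11  ]
 [ 0.4337 -0.2736  0.11  ]
 [ 0.4247 -0.4191  0.11  ]]
box bottom l [[ 0.4279 -0.2684  0.    ]
 [ 0.5821 -0.2759  0.    ]]
tab top [[ 0.4493 -0.3311  0.156 ]
 [ 0.4528 -0.3433  0.156 ]
 [ 0.4504 -0.3525  0.156 ]] dial ctr z.045 [[ 0.5027 -0.3507  0.045 ]] redtick,green [[ 0.4563 -0.348   0.045 ]
 [ 0.5461 -0.3529  0.045 ]
 [ 0.4992 -0.3955  0.045 ]
 [ 0.5041 -0.3058  0.045 ]]
scale 3.0
dock rear top corners z.11 [[ 0.7438  0.1947  0.11  ]
 [ 0.7367 -0.1864  0.11  ]]
dock front corners [[ 0.5786  0.2029  0.02  ]
 [ 0.5723 -0.1882  0.02  ]] [[ 0.5762  0.2058  0.    ]
 [ 0.5689 -0.1904  0.    ]]
green [[ 0.7316  0.1401  0.105 ]
 [ 0.7304  0.0501  0.105 ]
 [ 0.7291 -0.0406  0.105 ]
 [ 0.7271 -0.1304  0.105 ]]
lamps top z.034 L [[0.4642 0.2257 0.034 ]
 [0.4722 0.1813 0.034 ]
 [0.3262 0.1535 0.034 ]
 [0.3192 0.198  0.034 ]]
[[0.4898 0.1188 0.034 ]
 [0.5089 0.0799 0.034 ]
 [0.3817 0.0084 0.034 ]
 [0.3607 0.0429 0.034 ]]
[[ 0.5017 -0.0189  0.034 ]
 [ 0.5174 -0.0605  0.034 ]
 [ 0.3807 -0.1095  0.034 ]
 [ 0.3631 -0.0683  0.034 ]]
side: box bottom [[ 0.5814 -0.2788  0.    ]
 [ 0.424  -0.2752  0.    ]
 [ 0.4207 -0.4417  0.    ]] top [[ 0.5824 -0.2808  0.105 ]
 [ 0.4239 -0.2752  0.105 ]
 [ 0.4141 -0.4319  0.105 ]
 [ 0.5783 -0.4391  0.105 ]]
side dock [[ 0.7302 -0.1755  0.11  ]
 [ 0.7357  0.2029  0.11  ]]
side lamps [[ 0.5115 -0.0589  0.034 ]
 [ 0.5038 -0.0284  0.034 ]
 [ 0.3762 -0.108   0.034 ]
 [ 0.3648 -0.0784  0.034 ]]
```

>>> apply_moves(rows=[{"dp": [4,-2,-6],"roll": 4,"grip": 8.5},{"dp": [8,-4,-12],"roll": 8,"grip": 8.5},{"dp": [12,-6,-12],"roll": 12,"grip": 8.5},{"dp": [16,-8,-12],"roll": 16,"grip": 8.5},{"dp": [20,-10,-12],"roll": 20,"grip": 8.5},{"dp": [24,-12,-12],"roll": 24,"grip": 8.5},{"dp": [27.5,-13.4,-12],"roll": 25.3,"grip": 8.5},{"dp": [27.5,-13.4,-12],"roll": 25.3,"grip": 8.5},{"dp": [27.5,-13.4,-12],"roll": 25.3,"grip": 8.5},{"dp": [27.5,-13.4,-12],"roll": 25.3,"grip": 8.5}])

```text
t: 1.15
ee_pos: [0.4392, -0.3514, 0.3506]
orientation: [1.0, -0.027, -0.001, -0.0]
ft_force: [0.0, -0.1, -0.1]
gripper_width: 0.0851
```

```bash
python3 - <<'E'
from h import *
s=r.get_state(); print(s['t'],s['joint_positions'],s['ee_pos'],Ro.from_quat(s['orientation']).as_matrix())
snap('wrist','pics/w1.png')
E
```

```text
1.15 [ 0.59438447  0.2609362  -0.01940984  1.53225597  0.00537073  1.35008859
 -1.0513177 ] [ 0.43919877 -0.35136036  0.3505994 ] [[ 9.98488446e-01 -5.49415166e-02 -1.50107002e-03]
 [-5.49405220e-02 -9.98489386e-01  6.95992586e-04]
 [-1.53704137e-03 -6.12470984e-04 -9.99998631e-01]]
```

View pics/w1.png

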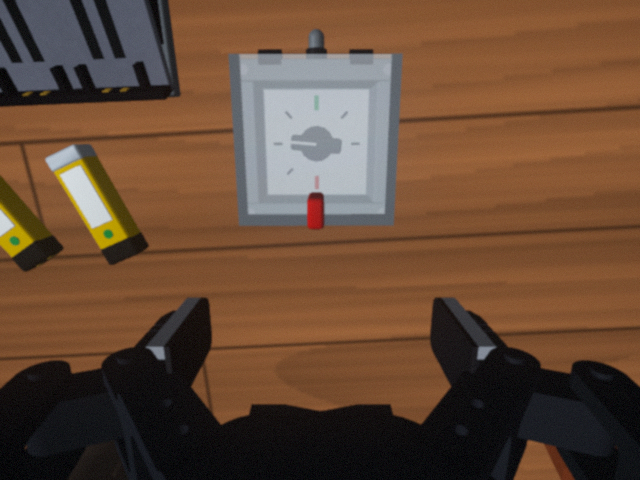

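```bash
python3 - <<'E'
from h import *
im=cv2.imread('pics/w1.png')
cv2.imwrite('pics/w1z.png',cv2.resize(im[20:240,215:415],None,fx=2.7,fy=2.7,interpolation=cv2.INTER_CUBIC))
cv2.imwrite('pics/w1y.png',cv2.resize(im[180:240,290:345],None,fx=10,fy=10,interpolation=cv2.INTER_CUBIC))
E
```

```text
(no output)
```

View pics/w1z.png

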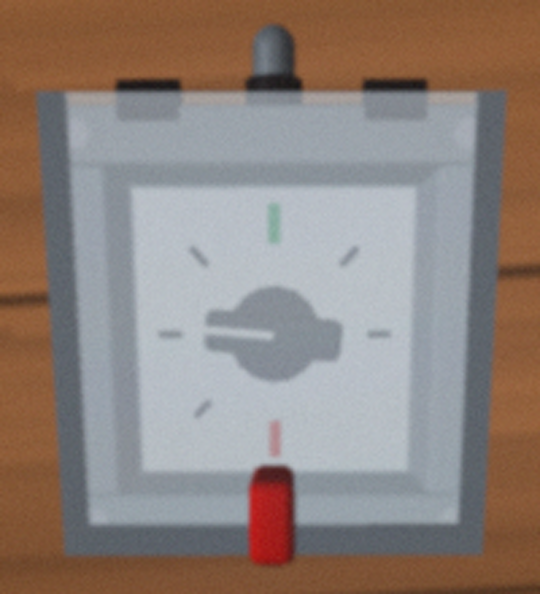

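View pics/w1y.png

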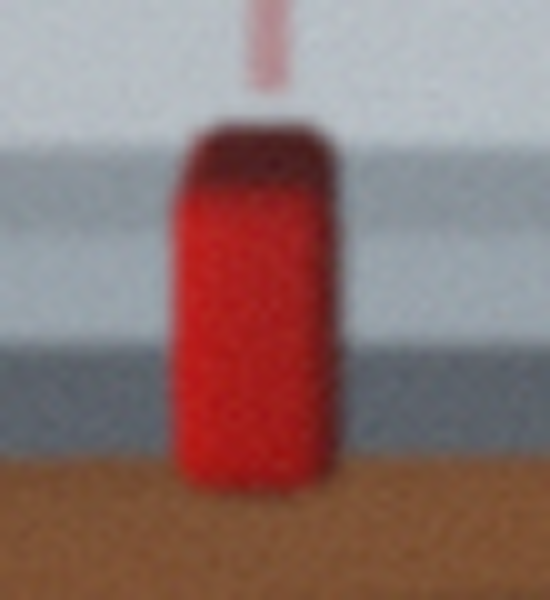

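```bash
python3 - <<'E'
from h import *
np.set_printoptions(precision=4,suppress=True)
c=cam('wrist')
print('tab',back(c,[[307.7,198.7],[323,198.7],[308.3,228.2],[322.7,228.2]],.156))
z=lambda p:np.array(p,float)/2.7+[215,20]
print('ticks g r l r',back(c,z([[274,223],[275,438],[170,334],[379,334]]),.046))
print('line',back(c,z([[207,330],[272,336]]),.093))
print('bar corners',back(c,z([[208,312],[205,349],[342,322],[340,360]]),.093))
print('box bottom rear edges?', back(c,z([[38,92],[506,92],[68,553],[482,553]]),.105))
print('plate', back(c,z([[67,93],[475,93],[88,523],[458,523]]),.105))
E
```

```text
tab [[ 0.4536 -0.3409  0.156 ]
 [ 0.4528 -0.3548  0.156 ]
 [ 0.4259 -0.3396  0.156 ]
 [ 0.4252 -0.353   0.156 ]]
ticks g r l r [[ 0.5455 -0.3531  0.046 ]
 [ 0.4558 -0.3482  0.046 ]
 [ 0.5029 -0.3055  0.046 ]
 [ 0.4978 -0.3958  0.046 ]]
line [[ 0.5039 -0.3252  0.093 ]
 [ 0.5003 -0.3502  0.093 ]]
bar corners [[ 0.5106 -0.3261  0.093 ]
 [ 0.4969 -0.3239  0.093 ]
 [ 0.504  -0.3775  0.093 ]
 [ 0.4898 -0.3761  0.093 ]]
box bottom rear edges? [[ 0.5884 -0.2728  0.105 ]
 [ 0.5791 -0.4379  0.105 ]
 [ 0.4216 -0.2644  0.105 ]
 [ 0.4124 -0.4287  0.105 ]]
plate [[ 0.5875 -0.283   0.105 ]
 [ 0.5794 -0.4269  0.105 ]
 [ 0.4333 -0.2736  0.105 ]
 [ 0.4251 -0.4193  0.105 ]]
```

>>> apply_moves(rows=[{"dp": [0,-0.43,5],"roll": 0,"grip": 5},{"dp": [0,-0.43,10],"roll": 0,"grip": 5},{"dp": [0,-0.43,15],"roll": 0,"grip": 5},{"dp": [0,-0.43,20],"roll": 0,"grip": 5},{"dp": [0,-0.43,22.8],"roll": 0,"grip": 5},{"dp": [0,-0.43,22.8],"roll": 0,"grip": 5},{"dp": [0,-0.43,22.8],"roll": 0,"grip": 5}])

```text
t: 1.9
ee_pos: [0.4383, -0.3487, 0.1233]
orientation: [1.0, -0.029, -0.001, -0.0]
ft_force: [-1.1, -0.0, 0.0]
gripper_width: 0.0498
```

```bash
python3 - <<'E'
from h import *
im,_=snap('side','pics/s2.png')
cv2.imwrite('pics/s2z.png',cv2.resize(im[90:220,300:440],None,fx=4.5,fy=4.5,interpolation=cv2.INTER_CUBIC))
snap('wrist','pics/w2.png')
E
```

```text
(no output)
```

View pics/s2z.png

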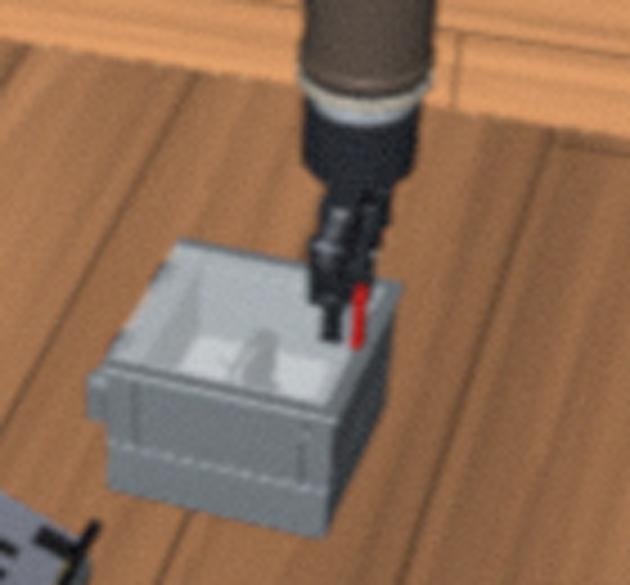

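View pics/w2.png

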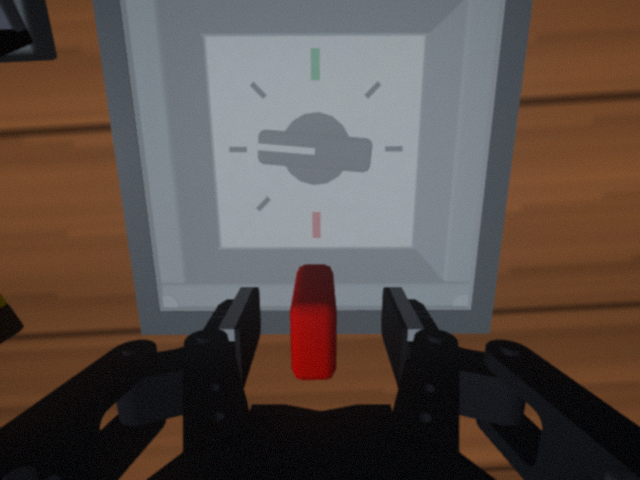

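>>> apply_moves(rows=[{"dp": [0.1,-0.15,0],"roll": 0,"grip": 3},{"dp": [0.1,-0.15,0],"roll": 0,"grip": 1.5},{"dp": [0.1,-0.15,0],"roll": 0,"grip": 1.4},{"dp": [0.1,-0.15,0],"roll": 0,"grip": 1.4},{"dp": [0.1,-0.15,0],"roll": 0,"grip": 1.4}])

```text
t: 2.5
ee_pos: [0.4418, -0.3465, 0.1265]
orientation: [1.0, -0.028, 0.002, 0.001]
ft_force: [-1.5, 5.3, 11.0]
gripper_width: 0.0156
```

```bash
python3 - <<'E'
from h import *
s=r.get_state(); p=np.array(s['ee_pos']); m=Ro.from_quat(s['orientation']).as_matrix()
print(p,s['gripper_width'],s['ft_force'])
a=np.deg2rad(-3.0); ax=np.array([np.cos(a),np.sin(a),0])
a0=np.arctan2(36,145); rr=.1494
f=lambda th: -rr*np.cos(a0+th)*ax+np.array([0,0,rr*np.sin(a0+th)])
for th in np.arange(0.1,1.9,.1):
    d=f(th)-f(0); print(round(th,2),np.round(m.T@d*100,2))
print(1.85,np.round(m.T@(f(1.85)-f(0))*100,2))
E
```

```text
[ 0.44178397 -0.34650729  0.12649631] 0.015562505782092952 [-1.46080343  5.30262999 10.97377015]
0.1 [ 0.44 -0.   -1.43]
0.2 [ 1.01 -0.   -2.81]
0.3 [ 1.73 -0.   -4.12]
0.4 [ 2.56 -0.   -5.35]
0.5 [ 3.52 -0.01 -6.5 ]
0.6 [ 4.59 -0.01 -7.54]
0.7 [ 5.76 -0.01 -8.48]
0.8 [ 7.01 -0.02 -9.29]
0.9 [ 8.34 -0.02 -9.97]
1.0 [  9.73  -0.02 -10.51]
1.1 [ 11.17  -0.03 -10.92]
1.2 [ 12.64  -0.03 -11.18]
1.3 [ 14.13  -0.04 -11.29]
1.4 [ 15.62  -0.05 -11.25]
1.5 [ 17.1   -0.05 -11.06]
1.6 [ 18.56  -0.06 -10.73]
1.7 [ 19.97  -0.06 -10.25]
1.8 [21.33 -0.07 -9.63]
1.85 [21.99 -0.07 -9.27]
```

>>> apply_moves(rows=[{"dp": [0.2,0,-0.75],"roll": 0,"grip": 1.4},{"dp": [0.44,0,-1.43],"roll": 0,"grip": 1.4},{"dp": [0.7,0,-2.1],"roll": 0,"grip": 1.4},{"dp": [1.01,0,-2.81],"roll": 0,"grip": 1.4},{"dp": [1.73,0,-4.12],"roll": 0,"grip": 1.4},{"dp": [2.56,0,-5.35],"roll": 0,"grip": 1.4},{"dp": [3.52,0,-6.5],"roll": 0,"grip": 1.4},{"dp": [3.52,0,-6.5],"roll": 0,"grip": 1.4}])

```text
t: 3.3
ee_pos: [0.4785, -0.3484, 0.1929]
orientation: [1.0, -0.028, 0.003, 0.001]
ft_force: [3.9, -0.7, -3.1]
gripper_width: 0.0151
```

```bash
python3 - <<'E'
from h import *
s=r.get_state(); print(s['ee_pos'],s['gripper_width'],s['ft_force'],s['torque'])
im,_=snap('side','pics/s3.png')
cv2.imwrite('pics/s3z.png',cv2.resize(im[70:220,300:440],None,fx=4,fy=4,interpolation=cv2.INTER_CUBIC))
E
```

```text
[ 0.47846706 -0.34837716  0.19294072] 0.015080781460262704 [ 3.85031449 -0.66804709 -3.12097216] [ 0.023216   -0.73696536  0.12062908]
```

View pics/s3z.png

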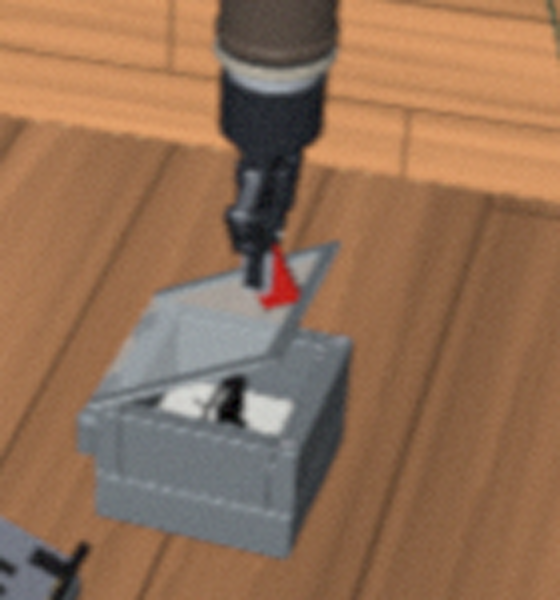

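>>> apply_moves(rows=[{"dp": [1.07,0,-1.04],"roll": 0,"grip": 1.4},{"dp": [2.24,0,-1.98],"roll": 0,"grip": 1.4},{"dp": [3.49,0,-2.79],"roll": 0,"grip": 1.4},{"dp": [4.82,0,-3.47],"roll": 0,"grip": 1.4},{"dp": [6.21,0,-4.01],"roll": 0,"grip": 1.4},{"dp": [7.65,0,-4.42],"roll": 0,"grip": 1.4},{"dp": [9.12,0,-4.68],"roll": 0,"grip": 1.4},{"dp": [10.61,0,-4.79],"roll": 0,"grip": 1.4},{"dp": [12.1,0,-4.75],"roll": 0,"grip": 1.4},{"dp": [12.1,0,-4.75],"roll": 0,"grip": 1.4}])

```text
t: 4.35
ee_pos: [0.598, -0.3548, 0.239]
orientation: [1.0, -0.028, 0.001, 0.0]
ft_force: [-0.4, 0.0, -6.7]
gripper_width: 0.0151
```

```bash
python3 - <<'E'
from h import *
s=r.get_state(); print(s['ee_pos'],s['gripper_width'],s['ft_force'],s['torque'],s['joint_positions'])
print(Ro.from_quat(s['orientation']).as_matrix())
im,_=snap('side','pics/s4.png')
cv2.imwrite('pics/s4z.png',cv2.resize(im[70:220,300:440],None,fx=4,fy=4,interpolation=cv2.INTER_CUBIC))
# where is grip pt on arc
h=np.array([.5842,-.3547,.105]); g=np.array(s['ee_pos'])+[0,0,.019]
a=np.deg2rad(-3); ax=np.array([np.cos(a),np.sin(a),0]); d=g-h
print('r',np.hypot(d@ax,d[2]),'theta',np.arctan2(d[2],-(d@ax))-np.arctan2(36,145))
E
```

```text
[ 0.59795872 -0.35475815  0.23904985] 0.01510305934643802 [-0.36529601  0.01125376 -6.66291591] [0.04712986 0.40058613 0.07059419] [ 0.47371696  0.54706649 -0.02484687  1.36539543  0.01365858  1.22736934
 -1.17809228]
[[ 9.98474358e-01 -5.51892579e-02  1.76145614e-03]
 [-5.51879436e-02 -9.98475675e-01 -7.86271710e-04]
 [ 1.80216485e-03  6.87860999e-04 -9.99998140e-01]]
r 0.15366562148935906 theta 1.4169945251780998
```

View pics/s4z.png

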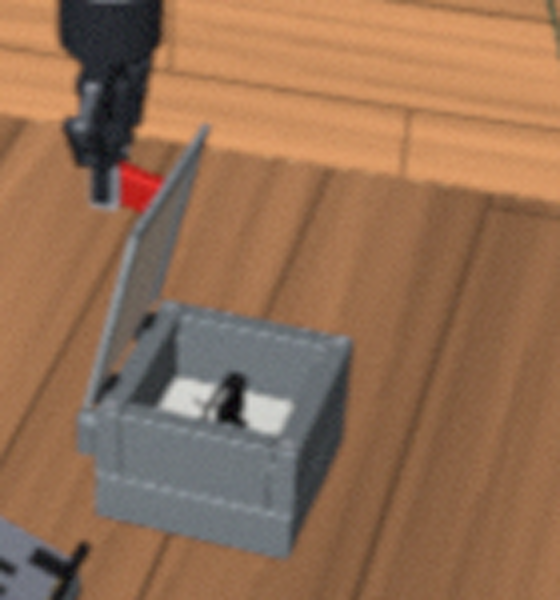

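>>> apply_moves(rows=[{"dp": [0.8,0,0.08],"roll": 0,"grip": 1.4},{"dp": [1.52,0,0.22],"roll": 0,"grip": 1.4},{"dp": [3.01,0,0.58],"roll": 0,"grip": 1.4},{"dp": [4.46,0,1.09],"roll": 0,"grip": 1.4},{"dp": [5.4,0,1.5],"roll": 0,"grip": 1.4},{"dp": [6.3,0,2.0],"roll": 0,"grip": 1.4},{"dp": [6.4,0,2.05],"roll": 0,"grip": 1.4},{"dp": [6.4,0,2.05],"roll": 0,"grip": 1.4}])

```text
t: 5.2
ee_pos: [0.6623, -0.3582, 0.2192]
orientation: [1.0, -0.028, 0.002, 0.0]
ft_force: [0.9, 0.9, 2.6]
gripper_width: 0.0152
```

```bash
cat >> h.py <<'E'
H=np.array([.5842,-.3547,.105])
def cover(s):
    g=np.array(s['ee_pos'])+[0,0,.019]
    a=np.deg2rad(-3); ax=np.array([np.cos(a),np.sin(a),0]); d=g-H
    return np.hypot(d@ax,d[2]),np.arctan2(d[2],-(d@ax))-np.arctan2(36,145)
E
python3 - <<'E'
from h import *
s=r.get_state(); print(s['ee_pos'],s['gripper_width'],s['ft_force'],cover(s))
E
```

```text
[ 0.66225948 -0.35821825  0.21920197] 0.01524463033292353 [0.87002945 0.87384395 2.60916808] (np.float64(0.1544282916633739), np.float64(1.8579513037611446))
```

>>> apply_moves(rows=[{"dp": [0,0,0],"roll": 0,"grip": 3},{"dp": [0,0,0],"roll": 0,"grip": 5},{"dp": [0,0,0],"roll": 0,"grip": 5},{"dp": [0,0,-4],"roll": 0,"grip": 5},{"dp": [0,0,-8],"roll": 0,"grip": 5},{"dp": [0,0,-13],"roll": 0,"grip": 5},{"dp": [0,0,-13],"roll": 0,"grip": 5}])

```text
t: 5.9
ee_pos: [0.6637, -0.3594, 0.358]
orientation: [1.0, -0.028, 0.008, 0.003]
ft_force: [-0.0, -0.6, -1.1]
gripper_width: 0.0501
```

>>> apply_moves(rows=[{"dp": [-4,0,0],"roll": -8.5,"grip": 5},{"dp": [-8,0,0],"roll": -17,"grip": 5},{"dp": [-12,0.1,0],"roll": -25.5,"grip": 5},{"dp": [-16.2,0.16,0],"roll": -34,"grip": 5},{"dp": [-16.2,0.16,2],"roll": -42.5,"grip": 5},{"dp": [-16.2,0.16,4],"roll": -51,"grip": 5},{"dp": [-16.2,0.16,6],"roll": -59.5,"grip": 5},{"dp": [-16.2,0.16,8],"roll": -68,"grip": 5},{"dp": [-16.2,0.16,10],"roll": -76.5,"grip": 5},{"dp": [-16.2,0.16,10],"roll": -85,"grip": 5}])

```text
t: 6.9
ee_pos: [0.5019, -0.3521, 0.2525]
orientation: [0.754, 0.657, 0.003, 0.006]
ft_force: [-0.3, 0.9, 0.0]
gripper_width: 0.05
```

```bash
cat >> h.py <<'E'
def info():
    s=r.get_state(); m=Ro.from_quat(s['orientation']).as_matrix()
    print('t',round(s['t'],2),'p',np.round(s['ee_pos'],4),'yaw',round(float(np.degrees(np.arctan2(m[1,0],m[0,0]))),2),'tilt',np.round(m[:2,2],4),'F',np.round(s['ft_force'],1),'w',round(s['gripper_width'],4),'q7',round(s['joint_positions'][6],3)); return s,m
E
python3 - <<'E'
from h import *
info()
snap('wrist','pics/w5.png')
im,_=snap('side','pics/s5.png')
cv2.imwrite('pics/s5z.png',cv2.resize(im[70:220,300:440],None,fx=4,fy=4,interpolation=cv2.INTER_CUBIC))
E
```

```text
t 6.9 p [ 0.5019 -0.3521  0.2525] yaw 82.15 tilt [ 0.0119 -0.0044] F [-0.3  0.9  0. ] w 0.05 q7 0.266
```

View pics/w5.png

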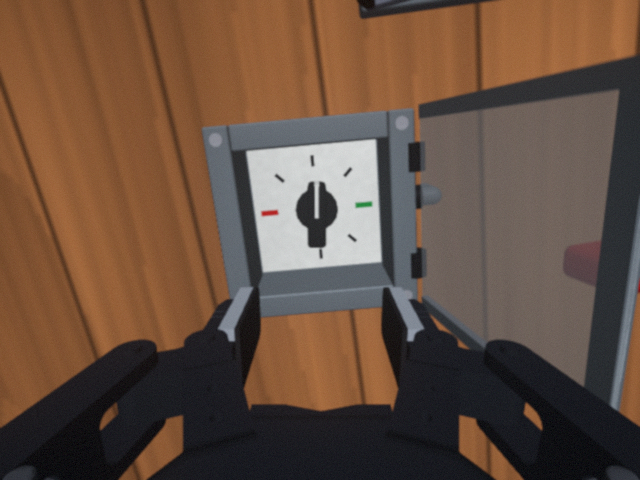

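View pics/s5z.png

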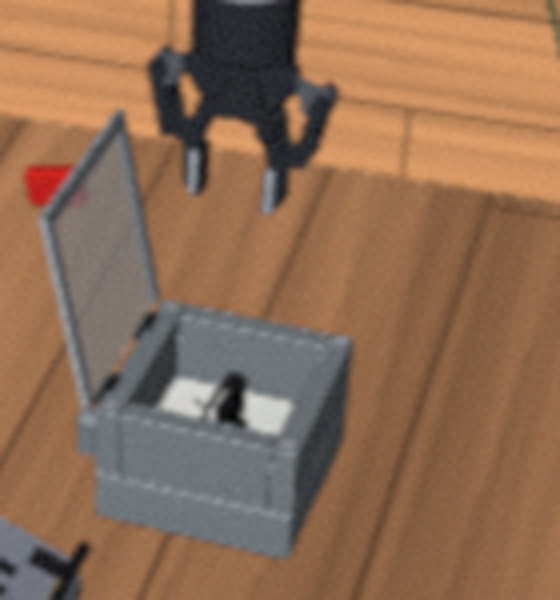

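>>> apply_moves(rows=[{"dp": [0,0,0],"roll": 0,"grip": 5},{"dp": [0,0,0],"roll": 0,"grip": 5}])

```text
t: 7.2
ee_pos: [0.5031, -0.353, 0.2554]
orientation: [0.756, 0.654, 0.004, 0.008]
ft_force: [0.6, 0.1, -0.2]
gripper_width: 0.05
```

```bash
python3 - <<'E'
from h import *
info()
im,_=snap('wrist','pics/w6.png')
cv2.imwrite('pics/w6z.png',cv2.resize(im[130:290,230:400],None,fx=3.7,fy=3.7,interpolation=cv2.INTER_CUBIC))
E
```

```text
t 7.2 p [ 0.5031 -0.353   0.2554] yaw 81.72 tilt [ 0.0158 -0.0066] F [ 0.6  0.1 -0.2] w 0.05 q7 0.26
```

View pics/w6z.png

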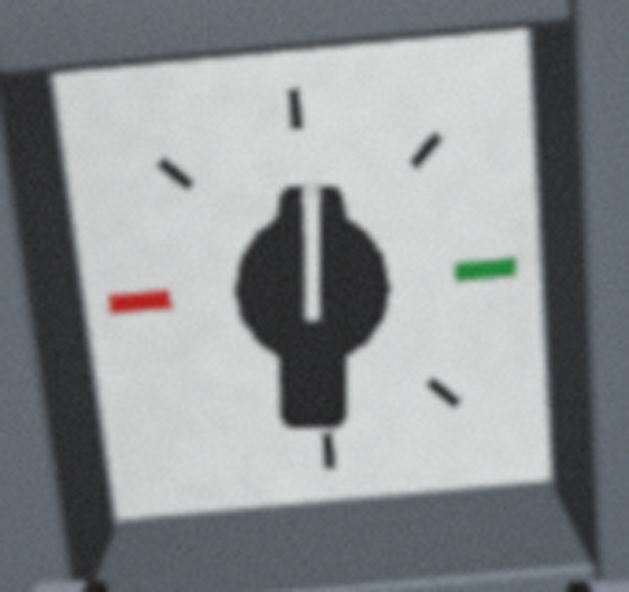

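```bash
python3 - <<'E'
from h import *
s,m=info(); c=cam('wrist',s)
z=lambda p:np.array(p,float)/3.7+[230,130]
P=back(c,z([[283,188],[343,188],[281,426],[347,426]]),.093); print(P,P.mean(0))
d=(P[0]+P[1]-P[2]-P[3]); print(np.degrees(np.arctan2(d[1],d[0])), np.linalg.norm(d)/2)
T=back(c,z([[140,302],[486,269],[296,109],[329,451]]),.046); print(T,T.mean(0)); d=T[1]-T[0]; print(np.degrees(np.arctan2(d[1],d[0])),np.linalg.norm(d))
E
```

```text
t 7.25 p [ 0.5031 -0.353   0.2554] yaw 81.76 tilt [ 0.0157 -0.0066] F [-0.4 -0.3 -0.3] w 0.0499 q7 0.26
[[ 0.49937222 -0.31896736  0.093     ]
 [ 0.5124677  -0.32089366  0.093     ]
 [ 0.490509   -0.37293416  0.093     ]
 [ 0.50560754 -0.37520273  0.093     ]] [ 0.50198912 -0.34699948  0.093     ]
81.73749396077241 0.05470577573958899
[[ 0.45637712 -0.34774995  0.046     ]
 [ 0.54650585 -0.35234921  0.046     ]
 [ 0.50390368 -0.30509323  0.046     ]
 [ 0.49908296 -0.39518934  0.046     ]] [ 0.5014674  -0.35009543  0.046     ]
-2.9212640989407292 0.09024600954252761
```

```bash
python3 - <<'E'
from h import *
s,m=info(); print(world2tool(np.array([.501,-.3503,.060])-s['ee_pos'],s))
E
```

```text
t 7.25 p [ 0.5031 -0.353   0.2554] yaw 81.76 tilt [ 0.0157 -0.0066] F [-0.4 -0.3 -0.3] w 0.0499 q7 0.26
[ 0.31734659 -0.57353071 19.53385144]
```

>>> apply_moves(rows=[{"dp": [0.3,-0.57,4],"roll": 0,"grip": 5},{"dp": [0.3,-0.57,8],"roll": 0,"grip": 5},{"dp": [0.3,-0.57,12],"roll": 0,"grip": 5},{"dp": [0.3,-0.57,15],"roll": 0,"grip": 5},{"dp": [0.3,-0.57,18],"roll": 0,"grip": 5},{"dp": [0.3,-0.57,19.5],"roll": 0,"grip": 5},{"dp": [0.3,-0.57,19.5],"roll": 0,"grip": 5},{"dp": [0.3,-0.57,19.5],"roll": 0,"grip": 5}])

```text
t: 8.05
ee_pos: [0.5018, -0.3507, 0.0614]
orientation: [0.756, 0.654, 0.004, 0.008]
ft_force: [0.8, -0.2, 1.2]
gripper_width: 0.0499
```

```bash
python3 - <<'E'
from h import *
info()
im,_=snap('wrist','pics/w7.png')
E
```

```text
t 8.05 p [ 0.5018 -0.3507  0.0614] yaw 81.74 tilt [ 0.0168 -0.0073] F [ 0.8 -0.2  1.2] w 0.0499 q7 0.18
```

View pics/w7.png

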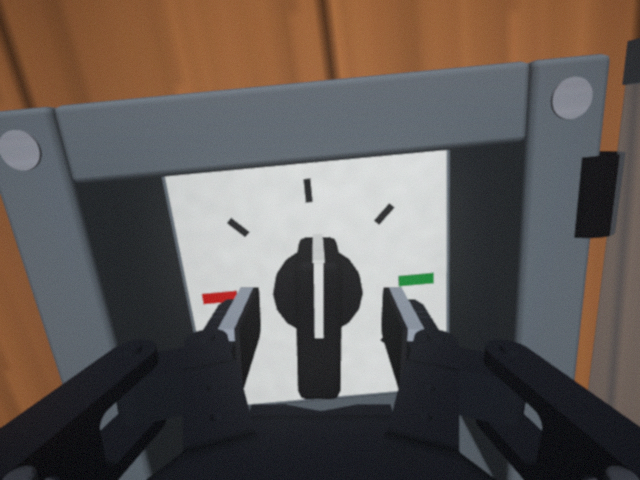

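>>> apply_moves(rows=[{"dp": [0,0,0],"roll": 0,"grip": 3},{"dp": [0,0,0],"roll": 0,"grip": 1.4},{"dp": [0,0,0],"roll": 0,"grip": 1.4},{"dp": [0,0,0],"roll": 0,"grip": 1.4},{"dp": [0,0,0],"roll": 0,"grip": 1.4}])

```text
t: 8.6
ee_pos: [0.5009, -0.3512, 0.0632]
orientation: [0.756, 0.654, 0.003, 0.008]
ft_force: [-7.2, 2.5, 12.2]
gripper_width: 0.0153
```

```bash
python3 - <<'E'
from h import *
s,m=info(); print(s['torque'])
E
```

```text
t 8.6 p [ 0.5009 -0.3512  0.0632] yaw 81.71 tilt [ 0.0161 -0.0085] F [-7.2  2.5 12.2] w 0.0153 q7 0.18
[0.43330355 1.7818394  0.02691044]
```

>>> apply_moves(rows=[{"dp": [0,0,0],"roll": -6,"grip": 1.4},{"dp": [0,0,0],"roll": -12,"grip": 1.4},{"dp": [0,0,0],"roll": -18,"grip": 1.4},{"dp": [0,0,0],"roll": -24,"grip": 1.4},{"dp": [0,0,0],"roll": -30,"grip": 1.4},{"dp": [0,0,0],"roll": -36,"grip": 1.4},{"dp": [0,0,0],"roll": -42,"grip": 1.4},{"dp": [0,0,0],"roll": -48,"grip": 1.4},{"dp": [0,0,0],"roll": -48,"grip": 1.4}])

```text
t: 9.5
ee_pos: [0.5019, -0.3508, 0.0634]
orientation: [0.423, 0.906, 0.0, 0.01]
ft_force: [5.0, 0.4, -6.5]
gripper_width: 0.0154
```

```bash
python3 - <<'E'
from h import *
s,m=info(); print(s['torque'])
im,_=snap('wrist','pics/w8.png')
E
```

```text
t 9.5 p [ 0.5019 -0.3508  0.0634] yaw 129.9 tilt [ 0.0181 -0.0079] F [ 5.   0.4 -6.5] w 0.0154 q7 0.871
[ 0.39235699 -0.88101305  0.0419544 ]
```

View pics/w8.png

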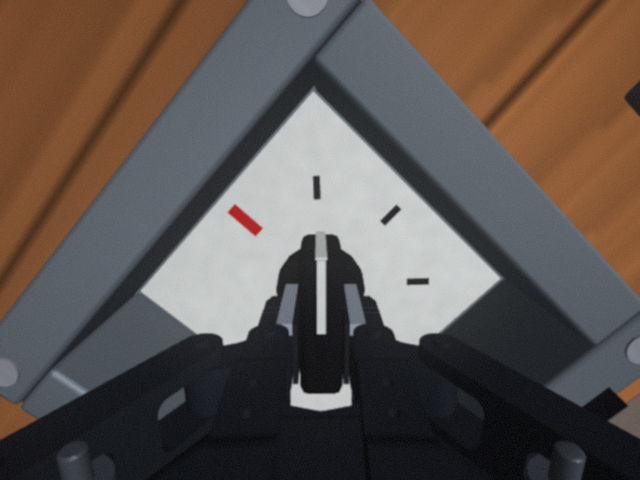

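>>> apply_moves(rows=[{"dp": [0,0,0],"roll": -6,"grip": 1.4},{"dp": [0,0,0],"roll": -12,"grip": 1.4},{"dp": [0,0,0],"roll": -18,"grip": 1.4},{"dp": [0,0,0],"roll": -24,"grip": 1.4},{"dp": [0,0,0],"roll": -30,"grip": 1.4},{"dp": [0,0,0],"roll": -36,"grip": 1.4},{"dp": [0,0,0],"roll": -42,"grip": 1.4},{"dp": [0,0,0],"roll": -47,"grip": 1.4},{"dp": [0,0,0],"roll": -48.5,"grip": 1.4},{"dp": [0,0,0],"roll": -48.5,"grip": 1.4}])

```text
t: 10.55
ee_pos: [0.5024, -0.3495, 0.0635]
orientation: [0.016, 1.0, -0.003, 0.01]
ft_force: [4.3, 3.4, -5.0]
gripper_width: 0.015
```

```bash
python3 - <<'E'
from h import *
s,m=info(); print(s['torque'])
im,_=snap('wrist','pics/w9.png')
E
```

```text
t 10.55 p [ 0.5024 -0.3495  0.0635] yaw 178.13 tilt [ 0.019  -0.0058] F [ 4.3  3.4 -5. ] w 0.015 q7 1.574
[ 1.33308465 -0.53599013 -0.68889951]
```

View pics/w9.png

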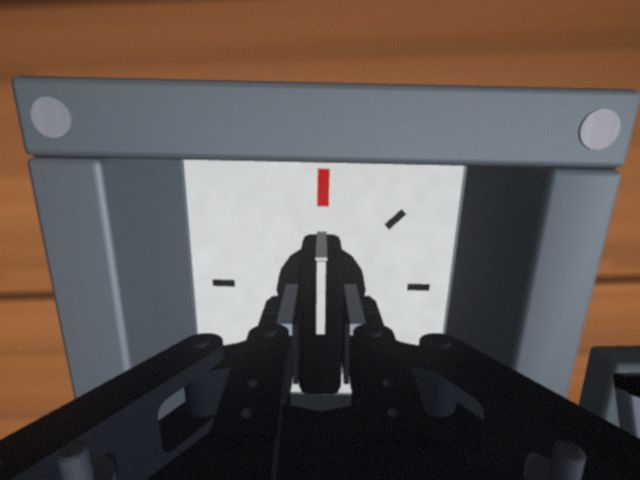

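>>> apply_moves(rows=[{"dp": [0,0,0],"roll": 0.8,"grip": 1.5},{"dp": [0,0,0],"roll": 0.8,"grip": 3},{"dp": [0,0,0],"roll": 0.8,"grip": 5},{"dp": [0,0,0],"roll": 0.8,"grip": 5},{"dp": [0,0,-4],"roll": 0.8,"grip": 5},{"dp": [0,0,-8],"roll": 0.8,"grip": 5},{"dp": [0,0,-13],"roll": 0.8,"grip": 5},{"dp": [0,0,-18],"roll": 0.8,"grip": 5},{"dp": [0,0,-22],"roll": 0.8,"grip": 5},{"dp": [0,0,-22],"roll": 0.8,"grip": 5}])

```text
t: 11.6
ee_pos: [0.5009, -0.3486, 0.29]
orientation: [0.024, 1.0, -0.005, 0.014]
ft_force: [-0.1, 0.1, -1.4]
gripper_width: 0.0501
```

```bash
python3 - <<'E'
from h import *
s,m=info(); print(s['joint_positions'])
im,_=snap('wrist','pics/w10.png')
E
```

```text
t 11.6 p [ 0.5009 -0.3486  0.29  ] yaw 177.28 tilt [ 0.0271 -0.0111] F [-0.1  0.1 -1.4] w 0.0501 q7 1.73
[ 1.07541118  0.47923753 -0.83388343  1.50044908  0.36553712  1.29265122
  1.73042582]
```

View pics/w10.png

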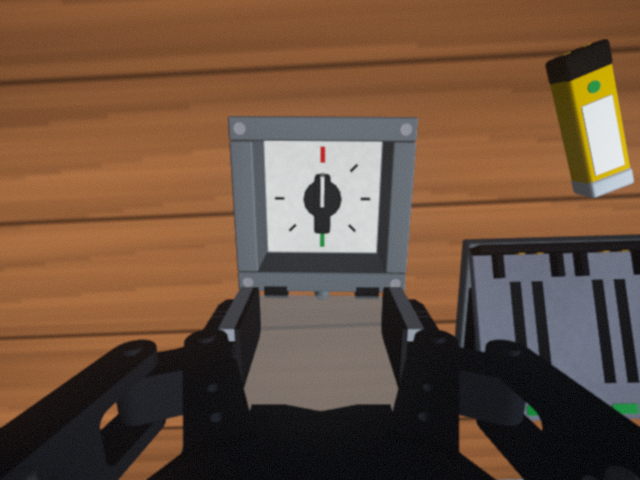

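>>> apply_moves(rows=[{"dp": [0,2,-3],"roll": 8,"grip": 5.5},{"dp": [1,6,-5],"roll": 16,"grip": 5.5},{"dp": [2,10,-5],"roll": 24,"grip": 5.5},{"dp": [3,14,-5],"roll": 32,"grip": 5.5},{"dp": [4,18,-5],"roll": 40,"grip": 5.5},{"dp": [5,22,-5],"roll": 48,"grip": 5.5},{"dp": [6,25,-5],"roll": 56,"grip": 5.5},{"dp": [7,28,-5],"roll": 64,"grip": 5.5},{"dp": [7.4,28.6,-5],"roll": 72,"grip": 5.5},{"dp": [7.4,28.6,-5],"roll": 80,"grip": 5.5}])

```text
t: 12.65
ee_pos: [0.437, -0.0574, 0.3319]
orientation: [0.662, 0.749, 0.004, 0.012]
ft_force: [-0.1, -1.0, -0.2]
gripper_width: 0.0549
```

>>> apply_moves(rows=[{"dp": [0,0,0],"roll": 8,"grip": 6},{"dp": [0,0,0],"roll": 16,"grip": 6},{"dp": [0,0,0],"roll": 24,"grip": 6},{"dp": [0,0,0],"roll": 32,"grip": 6},{"dp": [0,0,0],"roll": 40,"grip": 6},{"dp": [0,0,0],"roll": 48,"grip": 6},{"dp": [0,0,0],"roll": 56,"grip": 6},{"dp": [0,0,0],"roll": 64,"grip": 6},{"dp": [0,0,0],"roll": 72,"grip": 6},{"dp": [0,0,0],"roll": 77,"grip": 6}])

```text
t: 13.65
ee_pos: [0.4363, -0.0577, 0.3307]
orientation: [0.985, 0.171, 0.009, 0.007]
ft_force: [-0.1, 0.4, -1.1]
gripper_width: 0.0599
```

```bash
python3 - <<'E'
from h import *
s,m=info(); print(s['joint_positions'])
im,_=snap('wrist','pics/w11.png')
snap('top','pics/t11.png')
E
```

```text
t 13.65 p [ 0.4363 -0.0577  0.3307] yaw 19.75 tilt [ 0.0201 -0.01  ] F [-0.1  0.4 -1.1] w 0.0599 q7 -1.286
[ 0.62134995  0.09409099 -0.66138636  1.80535046  0.07232152  1.24293751
 -1.28610496]
```

View pics/w11.png

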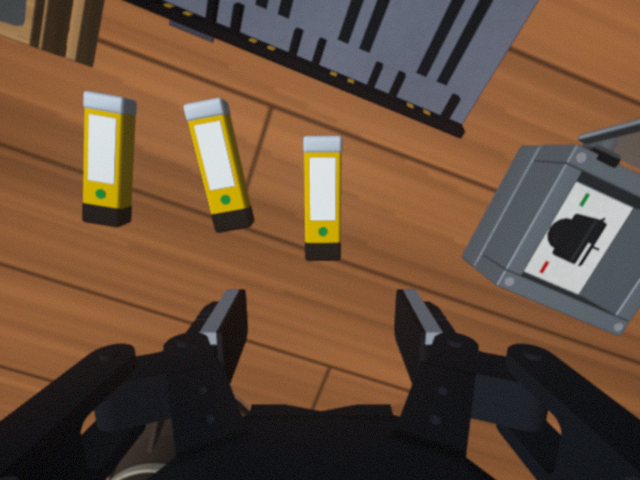

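View pics/t11.png

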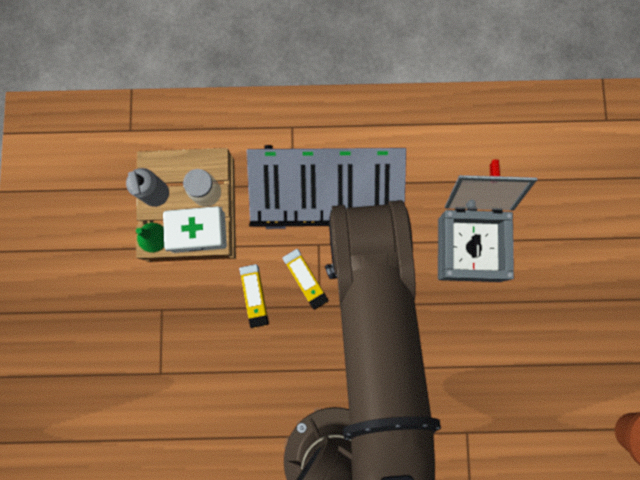

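```bash
python3 - <<'E'
from h import *
im=cv2.imread('pics/w11.png')
cv2.imwrite('pics/w11z.png',cv2.resize(im[80:270,70:350],None,fx=2.85,fy=2.85,interpolation=cv2.INTER_CUBIC))
cv2.imwrite('pics/w11y.png',cv2.resize(im[0:145,130:550],None,fx=1.9,fy=1.9,interpolation=cv2.INTER_CUBIC))
E
```

```text
(no output)
```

View pics/w11z.png

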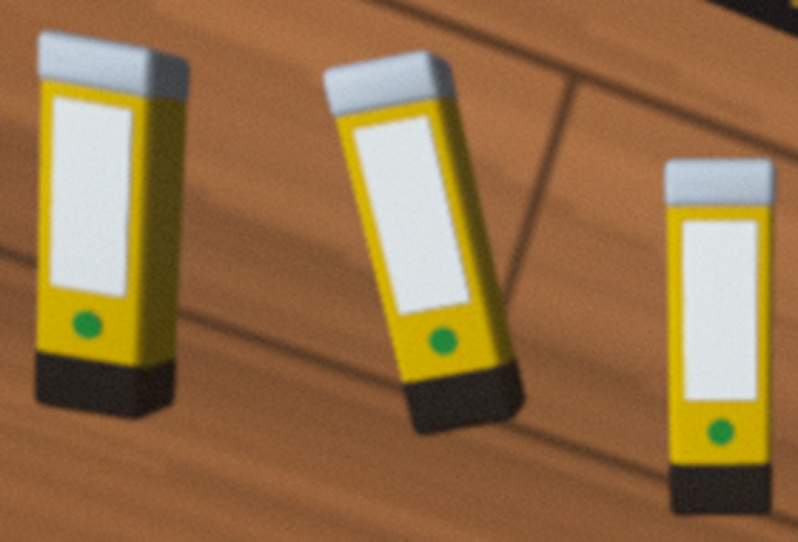

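View pics/w11y.png

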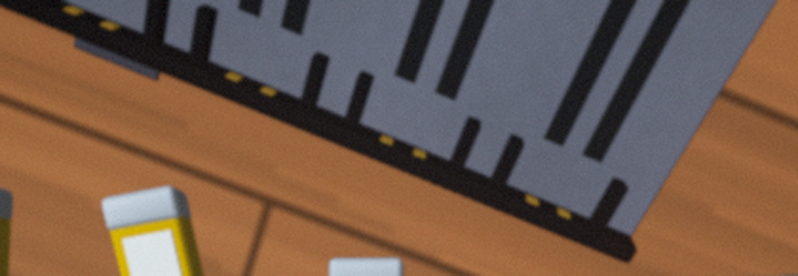

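```bash
cat >> h.py <<'E'
def lamp(c,P,z=.034):
    # corners: headL, headR, buttR, buttL (looking butt->head)
    X=back(c,P,z); d=(X[0]+X[1]-X[2]-X[3])/2
    print('lamp c',np.round(X.mean(0),4),'len',round(np.linalg.norm(d),4),'wid',np.round(np.linalg.norm(X[0]-X[1]),4),'yaw',round(float(np.degrees(np.arctan2(d[1],d[0]))),2)); return X
E
python3 - <<'E'
from h import *
s,m=info(); c=cam('wrist',s)
z=lambda p:np.array(p,float)/2.85+[70,80]
lamp(c,z([[38,34],[148,48],[136,418],[36,402]]))
lamp(c,z([[324,70],[428,52],[516,416],[416,434]]))
lamp(c,z([[666,160],[774,160],[771,514],[670,514]]))
t=cv2.imread('pics/t11.png')
E
```

```text
t 13.75 p [ 0.4363 -0.0576  0.3309] yaw 20.0 tilt [ 0.0202 -0.0099] F [-0.5 -0.5  0.6] w 0.0598 q7 -1.282
lamp c [0.3951 0.1909 0.034 ] len 0.1478 wid 0.0418 yaw 10.58
lamp c [0.4342 0.0627 0.034 ] len 0.1482 wid 0.0415 yaw 30.28
lamp c [ 0.4393 -0.0647  0.034 ] len 0.1488 wid 0.0434 yaw 20.13
```

```bash
cat >> h.py <<'E'
def to(x,y,z,yawd=None):
    s,m=info(); print('dp',np.round(world2tool(np.array([x,y,z])-s['ee_pos'],s),2), 'roll', None if yawd is None else round(float((np.degrees(np.arctan2(m[1,0],m[0,0]))-yawd+180)%360-180),1))
E
python3 - <<'E'
from h import *
to(.4396,-.0646,.009,20.1)
E
```

```text
t 13.75 p [ 0.4363 -0.0576  0.3309] yaw 20.0 tilt [ 0.0202 -0.0099] F [-0.5 -0.5  0.6] w 0.0598 q7 -1.282
dp [-0.43  0.24 32.19] roll -0.1
```

>>> apply_moves(rows=[{"dp": [-0.43,0.24,5],"roll": 0,"grip": 6.2},{"dp": [-0.43,0.24,10],"roll": 0,"grip": 6.2},{"dp": [-0.43,0.24,15],"roll": 0,"grip": 6.2},{"dp": [-0.43,0.24,20],"roll": 0,"grip": 6.2},{"dp": [-0.43,0.24,24],"roll": 0,"grip": 6.2},{"dp": [-0.43,0.24,26],"roll": 0,"grip": 6.2},{"dp": [-0.43,0.24,26],"roll": 0,"grip": 6.2},{"dp": [-0.43,0.24,26],"roll": 0,"grip": 6.2}])

```text
t: 14.55
ee_pos: [0.4382, -0.0637, 0.0711]
orientation: [0.985, 0.175, 0.009, 0.006]
ft_force: [0.0, 1.4, 0.9]
gripper_width: 0.062
```

```bash
python3 - <<'E'
from h import *
to(.4396,-.0646,.009,20.1)
snap('wrist','pics/w12.png')
E
```

```text
t 14.55 p [ 0.4382 -0.0637  0.0711] yaw 20.12 tilt [ 0.0194 -0.0096] F [0.  1.4 0.9] w 0.062 q7 -1.597
dp [0.01 0.03 6.21] roll 0.0
```

View pics/w12.png

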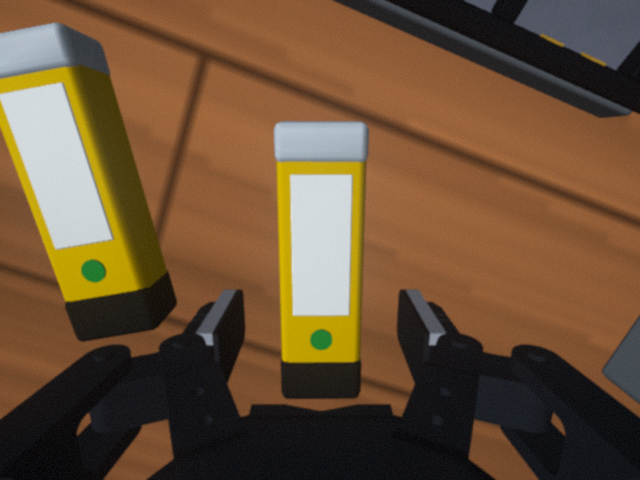

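>>> apply_moves(rows=[{"dp": [0,0,3],"roll": 0,"grip": 6.2},{"dp": [0,0,5],"roll": 0,"grip": 6.2},{"dp": [0,0,6.2],"roll": 0,"grip": 6.2},{"dp": [0,0,6.2],"roll": 0,"grip": 6.2},{"dp": [0,0,6.2],"roll": 0,"grip": 4.5},{"dp": [0,0,6.2],"roll": 0,"grip": 3.8},{"dp": [0,0,6.2],"roll": 0,"grip": 3.8},{"dp": [0,0,6.2],"roll": 0,"grip": 3.8},{"dp": [0,0,6.2],"roll": 0,"grip": 3.8}])

```text
t: 15.5
ee_pos: [0.4411, -0.0645, 0.0112]
orientation: [0.985, 0.174, 0.011, 0.007]
ft_force: [-1.7, 0.9, 6.5]
gripper_width: 0.0429
```

```bash
python3 - <<'E'
from h import *
info()
E
```

```text
t 15.5 p [ 0.4411 -0.0645  0.0112] yaw 20.08 tilt [ 0.0234 -0.0104] F [-1.7  0.9  6.5] w 0.0429 q7 -1.715
```

>>> apply_moves(rows=[{"dp": [0,0,-2],"roll": 0,"grip": 3.8},{"dp": [0,0,-5],"roll": 0,"grip": 3.8},{"dp": [0,0,-9],"roll": 0,"grip": 3.8},{"dp": [0,0,-13],"roll": 4,"grip": 3.8},{"dp": [0,0,-17],"roll": 8,"grip": 3.8},{"dp": [0,0,-21],"roll": 12,"grip": 3.8},{"dp": [0,0,-25],"roll": 16,"grip": 3.8},{"dp": [0,0,-28],"roll": 20,"grip": 3.8},{"dp": [0,0,-28],"roll": 21,"grip": 3.8},{"dp": [0,0,-28],"roll": 21,"grip": 3.8}])

```text
t: 16.5
ee_pos: [0.4343, -0.0615, 0.2916]
orientation: [1.0, -0.008, 0.012, 0.006]
ft_force: [-0.2, 0.3, -3.1]
gripper_width: 0.0427
```

```bash
python3 - <<'E'
from h import *
info()
im,_=snap('wrist','pics/w13.png')
cv2.imwrite('pics/w13z.png',cv2.resize(im[0:200,240:560],None,fx=2.5,fy=2.5,interpolation=cv2.INTER_CUBIC))
im,_=snap('side','pics/s13.png')
E
```

```text
t 16.5 p [ 0.4343 -0.0615  0.2916] yaw -0.9 tilt [ 0.0248 -0.0113] F [-0.2  0.3 -3.1] w 0.0427 q7 -1.654
```

View pics/w13.png

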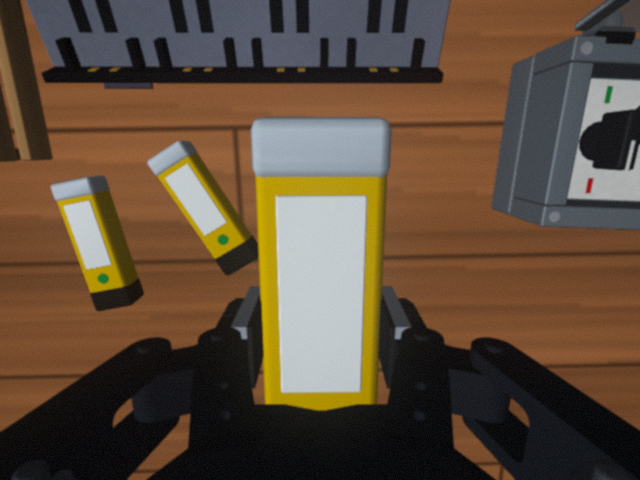

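View pics/s13.png

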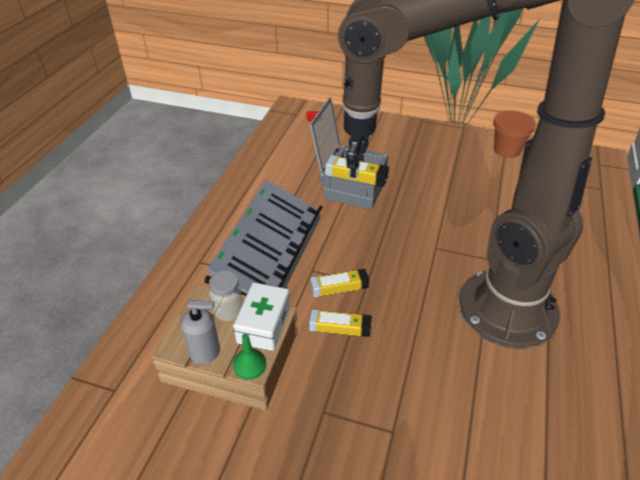

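>>> apply_moves(rows=[{"dp": [4,2,0],"roll": 0,"grip": 3.8},{"dp": [8,4,0],"roll": 0,"grip": 3.8},{"dp": [12.5,6.8,0],"roll": 0,"grip": 3.8},{"dp": [12.5,6.8,0],"roll": 0,"grip": 3.8},{"dp": [12.5,6.8,0],"roll": 0,"grip": 3.8}])

```text
t: 17.1
ee_pos: [0.5573, -0.1319, 0.2908]
orientation: [1.0, -0.008, 0.009, 0.004]
ft_force: [0.6, 0.7, -3.1]
gripper_width: 0.0426
```

```bash
python3 - <<'E'
from h import *
s,m=info(); np.save('w14.npy',np.r_[s['ee_pos'],s['orientation']])
im,_=snap('wrist','pics/w14.png')
cv2.imwrite('pics/w14z.png',cv2.resize(im[0:240,0:270],None,fx=2.5,fy=2.5,interpolation=cv2.INTER_CUBIC))
E
```

```text
t 17.1 p [ 0.5573 -0.1319  0.2908] yaw -0.86 tilt [ 0.0174 -0.0082] F [ 0.6  0.7 -3.1] w 0.0426 q7 -1.639
```

View pics/w14.png

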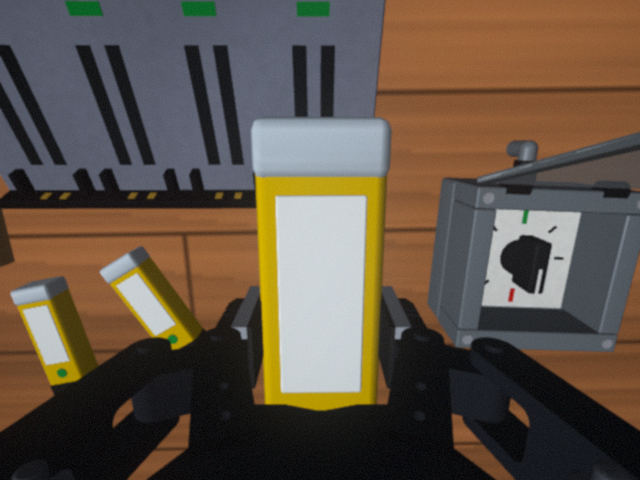

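View pics/w14z.png

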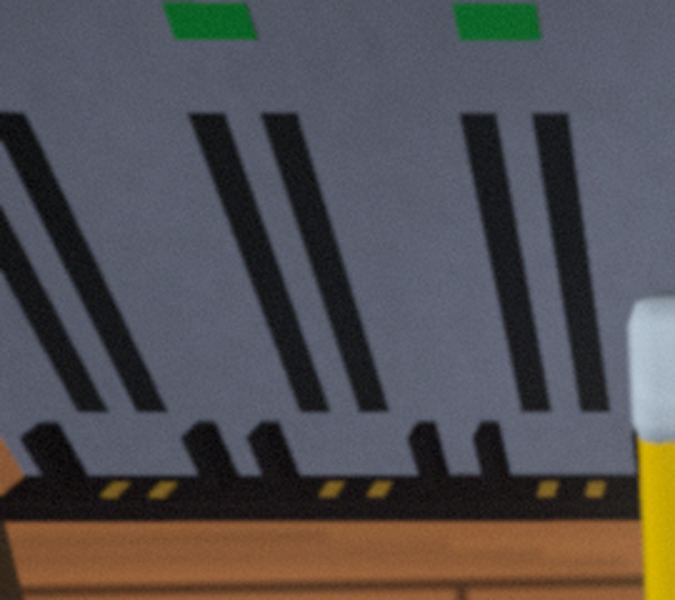

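```bash
python3 - <<'E'
from h import *
w=np.load('w14.npy'); st={'ee_pos':w[:3],'orientation':w[3:]}
cw=cam('wrist',st); ct=cam('top'); cs=cam('side')
S=np.deg2rad(25)
def P(p,u,v,wn):
    xs,y0,yw,zs=p; xl=u*np.cos(S)-wn*np.sin(S); zl=zs+u*np.sin(S)+wn*np.cos(S)
    return np.array([xs+xl*np.cos(yw)-v*np.sin(yw), y0+xl*np.sin(yw)+v*np.cos(yw), zl])
z=lambda a,b:np.array([a/2.5,b/2.5])
# obs: cam,u,v,w,pix,mask
O=[]
for v,px in ((.045,355),(-.045,571)): # bay centre at stop foot (between contacts; contacts slightly above bed)
    O.append((cw,0,v,.006,z(px,487),(1,0)))
O.append((cw,0,.135,.006,z(138,487),(1,0)))
for v in (.045,-.045,.135): O.append((cw,0,v,0,np.array([0,475/2.5]),(0,1)))
td=lambda a,b:np.array([a/3+230,b/3+135])
O.append((ct,.175,.192,0,td(52,42),(1,1))); O.append((ct,.175,-.192,0,td(528,40),(1,1)))
O.append((ct,0,.1,0,td(0,257),(0,1))); O.append((ct,0,-.1,0,td(0,256),(0,1)))
O.append((cs,.175,-.192,0,np.array([218/3.3+200,38/3.3+170]),(1,1))); O.append((cs,.175,.192,0,np.array([25/3.3+200,332/3.3+170]),(1,1)))
def res(p):
    return np.concatenate([((proj(c,P(p,u,v,wn))[0]-px)*np.array(mk)) for c,u,v,wn,px,mk in O])
f=least_squares(res,[.576,.006,-.0165,.036],loss='soft_l1')
print(f.x,np.degrees(f.x[2])); print(np.round(res(f.x).reshape(-1,2),1))
for i,v in enumerate((.135,.045,-.045,-.135)): print('bay',i,np.round(P(f.x,.075,v,.017),4))
np.save('dock.npy',f.x)
# check draw
im=cv2.imread('pics/w14.png'); t=cv2.imread('pics/top0.png')
for b in (.135,.045,-.045,-.135):
  for sg in (-1,1):
    for img,c in ((im,cw),(t,ct)):
      a=proj(c,P(f.x,0,b+sg*.028,0))[0]; bb=proj(c,P(f.x,.026,b+sg*.028,0))[0]
      cv2.line(img,tuple(np.int32(a.round())),tuple(np.int32(bb.round())),(0,255,255),1)
for img,c in ((im,cw),(t,ct)):
  q=[proj(c,P(f.x,u,v,0))[0] for u,v in ((0,.192),(.175,.192),(.175,-.192),(0,-.192))]
  cv2.polylines(img,[np.int32(np.round(q))],True,(0,0,255),1)
cv2.imwrite('pics/chk_w.png',cv2.resize(im[0:240,0:400],None,fx=2,fy=2)); cv2.imwrite('pics/chk_t.png',cv2.resize(t[130:240,230:420],None,fx=4,fy=4))
E
```

```text
[ 0.57855228  0.00891808 -0.0160122   0.03659388] -0.9174312895020601
[[ 0.1 -0. ]
 [-0.8 -0. ]
 [ 1.  -0. ]
 [ 0.  -0.1]
 [ 0.  -0.1]
 [ 0.  -0.1]
 [-1.5  1.4]
 [-0.3  1. ]
 [ 0.   0. ]
 [ 0.  -0.2]
 [ 0.  -2.4]
 [-0.9 -1.8]]
bay 0 [0.6415 0.1429 0.0837]
bay 1 [0.6401 0.0529 0.0837]
bay 2 [ 0.6386 -0.037   0.0837]
bay 3 [ 0.6372 -0.127   0.0837]
```

View pics/chk_w.png

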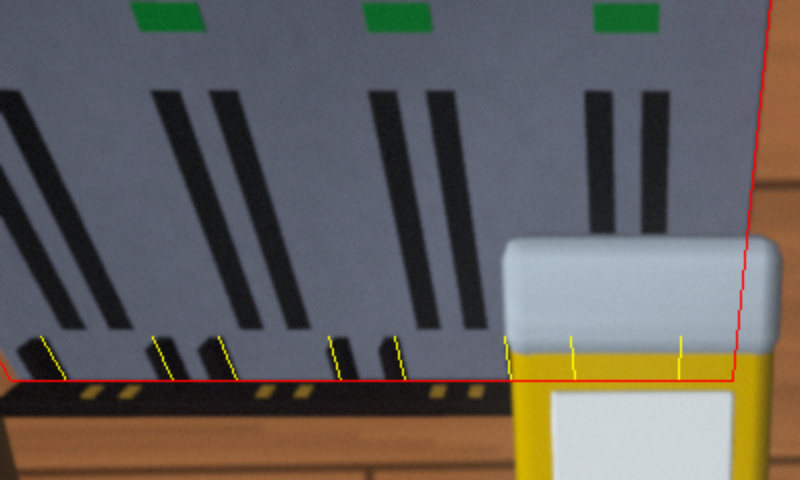

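View pics/chk_t.png

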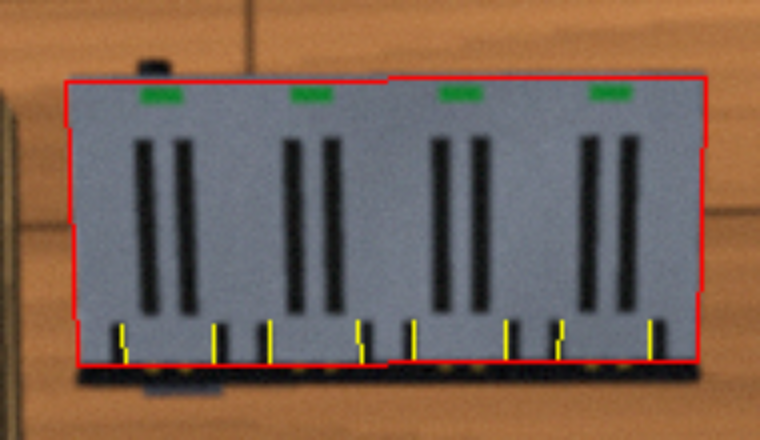

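```bash
python3 - <<'E'
from h import *
to(.642,-.127,.135,-.92)
E
```

```text
t 17.15 p [ 0.5566 -0.1308  0.2915] yaw -0.79 tilt [ 0.0179 -0.0085] F [-0.5  1.2 -2.5] w 0.0429 q7 -1.639
dp [ 8.25 -0.63 15.79] roll 0.1
```

>>> apply_moves(rows=[{"dp": [4,-0.3,0],"roll": 0,"grip": 3.8},{"dp": [8.2,-0.6,3],"roll": 0,"grip": 3.8},{"dp": [8.2,-0.6,7],"roll": 0,"grip": 3.8},{"dp": [8.2,-0.6,11],"roll": 0,"grip": 3.8},{"dp": [8.2,-0.6,14],"roll": 0,"grip": 3.8},{"dp": [8.2,-0.6,15.8],"roll": 0,"grip": 3.8},{"dp": [8.2,-0.6,15.8],"roll": 0,"grip": 3.8}])

```text
t: 17.85
ee_pos: [0.6384, -0.1263, 0.132]
orientation: [1.0, -0.006, 0.006, 0.004]
ft_force: [0.2, 0.6, -2.2]
gripper_width: 0.0429
```

```bash
python3 - <<'E'
from h import *
to(.642,-.127,.115,-.92)
im,_=snap('wrist','pics/w15.png')
im,_=snap('side','pics/s15.png')
cv2.imwrite('pics/s15z.png',cv2.resize(im[100:320,190:400],None,fx=2.7,fy=2.7,interpolation=cv2.INTER_CUBIC))
E
```

```text
t 17.85 p [ 0.6384 -0.1263  0.132 ] yaw -0.68 tilt [ 0.0119 -0.0075] F [ 0.2  0.6 -2.2] w 0.0429 q7 -1.76
dp [0.34 0.06 1.71] roll 0.2
```

View pics/w15.png

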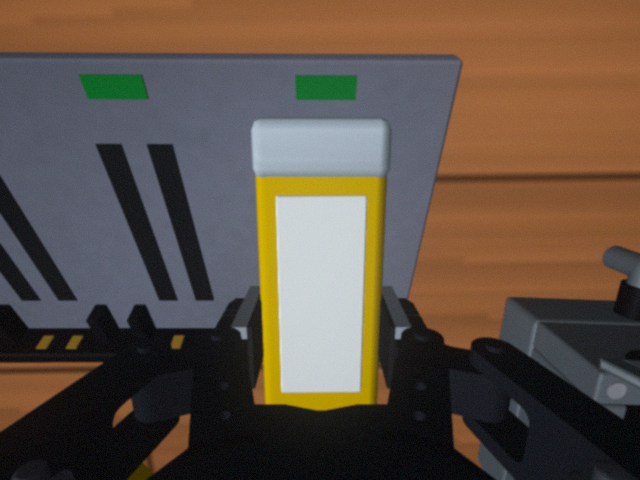

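View pics/s15z.png

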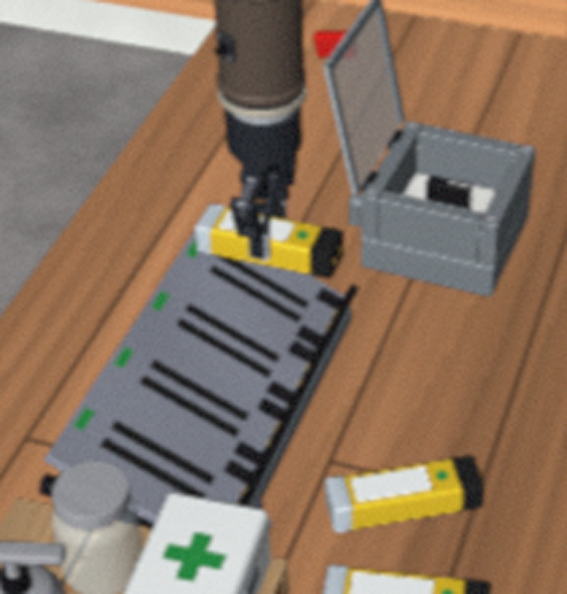

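>>> apply_moves(rows=[{"dp": [0.35,0.06,1],"roll": 0,"grip": 3.8},{"dp": [0.35,0.06,1.5],"roll": 0,"grip": 3.8},{"dp": [0.35,0.06,2],"roll": 0,"grip": 3.8},{"dp": [0.35,0.06,2.4],"roll": 0,"grip": 3.8},{"dp": [0.35,0.06,2.8],"roll": 0,"grip": 3.8},{"dp": [0.35,0.06,2.8],"roll": 0,"grip": 3.8}])

```text
t: 18.55
ee_pos: [0.6438, -0.1272, 0.1076]
orientation: [1.0, -0.006, 0.008, 0.004]
ft_force: [-7.1, 0.5, 4.2]
gripper_width: 0.043
```

```bash
python3 - <<'E'
from h import *
to(.642,-.127,.081,-.92)
im,_=snap('side','pics/s16.png')
cv2.imwrite('pics/s16z.png',cv2.resize(im[100:320,190:400],None,fx=2.7,fy=2.7,interpolation=cv2.INTER_CUBIC))
E
```

```text
t 18.55 p [ 0.6438 -0.1272  0.1076] yaw -0.72 tilt [ 0.0156 -0.0083] F [-7.1  0.5  4.2] w 0.043 q7 -1.774
dp [-0.23 -0.04  2.66] roll 0.2
```

View pics/s16z.png

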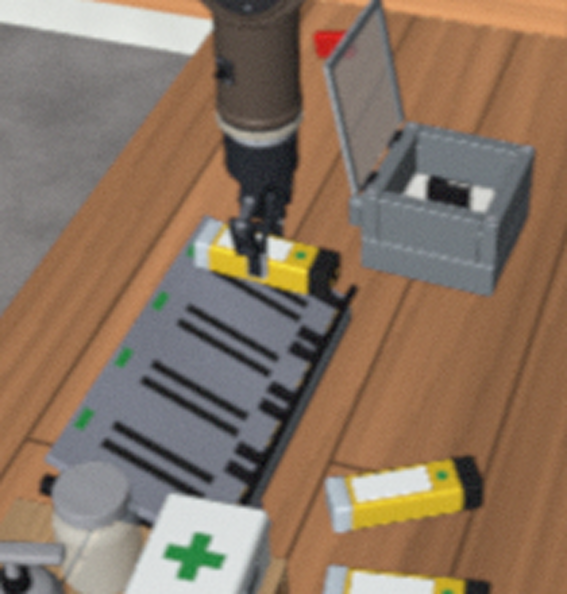

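It pivots easily under light force. Continue down.

>>> apply_moves(rows=[{"dp": [-0.1,0,0.5],"roll": 0,"grip": 3.8},{"dp": [-0.1,0,1],"roll": 0,"grip": 3.8},{"dp": [-0.2,0,1.5],"roll": 0,"grip": 3.8},{"dp": [-0.2,0,2],"roll": 0,"grip": 3.8},{"dp": [-0.2,0,2.4],"roll": 0,"grip": 3.8},{"dp": [-0.2,0,2.4],"roll": 0,"grip": 3.8}])

```text
t: 19.2
ee_pos: [0.641, -0.1276, 0.0834]
orientation: [1.0, -0.006, 0.007, 0.004]
ft_force: [-6.8, -0.3, 2.5]
gripper_width: 0.0429
```

```bash
python3 - <<'E'
from h import *
to(.642,-.127,.081,-.92)
im,_=snap('side','pics/s17.png')
cv2.imwrite('pics/s17z.png',cv2.resize(im[150:270,240:360],None,fx=5,fy=5,interpolation=cv2.INTER_CUBIC))
snap('wrist','pics/w17.png')
E
```

```text
t 19.2 p [ 0.641  -0.1276  0.0834] yaw -0.72 tilt [ 0.0133 -0.0087] F [-6.8 -0.3  2.5] w 0.0429 q7 -1.789
dp [ 0.1  -0.06  0.25] roll 0.2
```

View pics/s17z.png

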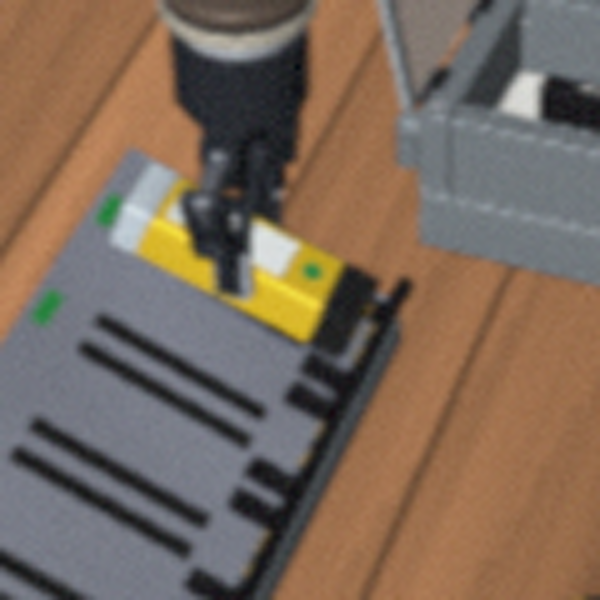

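View pics/w17.png

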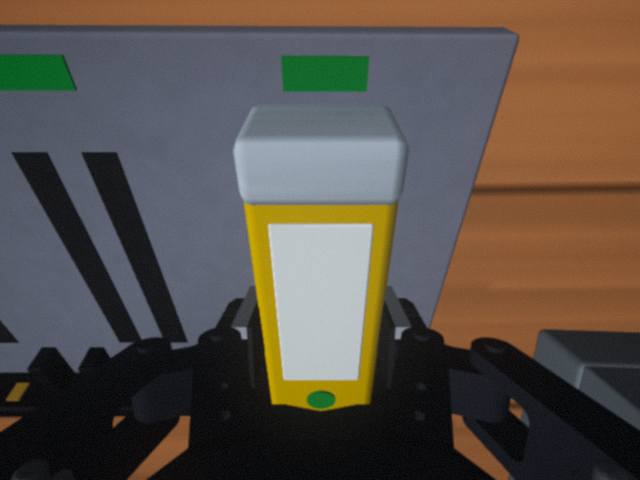

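>>> apply_moves(rows=[{"dp": [0,0,0.3],"roll": 0,"grip": 3.8},{"dp": [-0.3,0,0.45],"roll": 0,"grip": 3.8},{"dp": [-0.6,0,0.6],"roll": 0,"grip": 3.8},{"dp": [-0.9,0,0.75],"roll": 0,"grip": 3.8},{"dp": [-1.1,0,0.85],"roll": 0,"grip": 3.8},{"dp": [-1.3,0,0.93],"roll": 0,"grip": 3.8},{"dp": [-1.3,0,0.93],"roll": 0,"grip": 3.8}])

```text
t: 20.0
ee_pos: [0.6343, -0.1275, 0.0774]
orientation: [1.0, -0.006, 0.013, 0.004]
ft_force: [13.8, -1.4, 7.8]
gripper_width: 0.0429
```

```bash
python3 - <<'E'
from h import *
info()
im,_=snap('side','pics/s18.png')
cv2.imwrite('pics/s18z.png',cv2.resize(im[150:270,240:360],None,fx=5,fy=5,interpolation=cv2.INTER_CUBIC))
E
```

```text
t 20.0 p [ 0.6343 -0.1275  0.0774] yaw -0.74 tilt [ 0.0264 -0.0087] F [13.8 -1.4  7.8] w 0.0429 q7 -1.797
```

View pics/s18z.png

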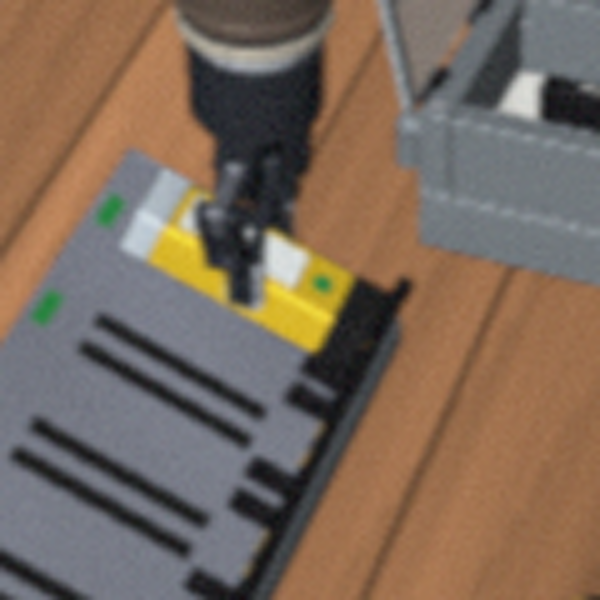

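>>> apply_moves(rows=[{"dp": [0,0,0],"roll": 0,"grip": 4.5},{"dp": [0,0,0],"roll": 0,"grip": 6},{"dp": [0,0,0],"roll": 0,"grip": 6.2},{"dp": [0,0,-2],"roll": 0,"grip": 6.2},{"dp": [0,0,-6],"roll": 0,"grip": 6.2},{"dp": [0,0,-10],"roll": 0,"grip": 6.2},{"dp": [0,0,-15],"roll": 0,"grip": 6.2},{"dp": [0,0,-19],"roll": 0,"grip": 6.2},{"dp": [0,0,-19],"roll": 0,"grip": 6.2}])

```text
t: 20.95
ee_pos: [0.6313, -0.1254, 0.2733]
orientation: [1.0, -0.006, 0.017, 0.005]
ft_force: [1.0, 0.0, -0.3]
gripper_width: 0.0622
```

```bash
python3 - <<'E'
from h import *
to(.42,.05,.30,30.3)
snap('wrist','pics/w19.png')
E
```

```text
t 20.95 p [ 0.6313 -0.1254  0.2733] yaw -0.73 tilt [ 0.0345 -0.0097] F [ 1.   0.  -0.3] w 0.0622 q7 -1.694
dp [-21.25 -17.23  -3.57] roll -31.0
```

View pics/w19.png

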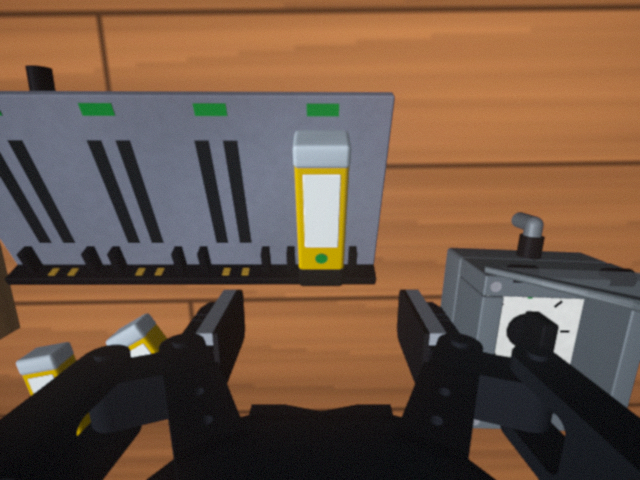

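```bash
cat >> h.py <<'E'
S25=np.deg2rad(25)
def DP(u,v,wn):
    xs,y0,yw,zs=np.load('dock.npy'); xl=u*np.cos(S25)-wn*np.sin(S25); zl=zs+u*np.sin(S25)+wn*np.cos(S25)
    return np.array([xs+xl*np.cos(yw)-v*np.sin(yw), y0+xl*np.sin(yw)+v*np.cos(yw), zl])
def drawbay(img,c,b):
    v0=(.135,.045,-.045,-.135)[b]
    q=[proj(c,DP(u,v0+v,.034))[0] for u,v in ((0,.022),(.15,.022),(.15,-.022),(0,-.022))]
    cv2.polylines(img,[np.int32(np.round(np.array(q)*8))],True,(255,0,255),1,shift=3)
E
python3 - <<'E'
from h import *
s,m=info(); c=cam('wrist',s); im=cv2.imread('pics/w19.png'); drawbay(im,c,3)
cv2.imwrite('pics/w19c.png',cv2.resize(im[80:300,230:450],None,fx=2.7,fy=2.7,interpolation=cv2.INTER_CUBIC))
E
```

```text
t 21.0 p [ 0.6301 -0.1256  0.2699] yaw -0.74 tilt [ 0.0303 -0.0095] F [-0.2  0.4 -1.1] w 0.062 q7 -1.694
```

View pics/w19c.png

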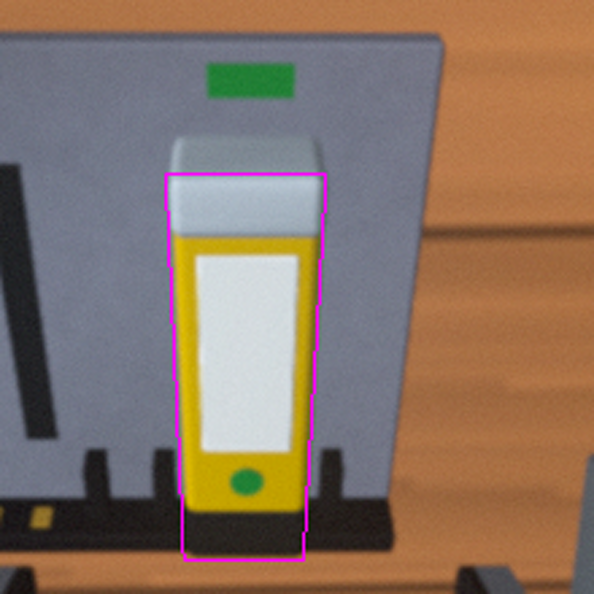

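>>> apply_moves(rows=[{"dp": [-2.5,-2,-1.5],"roll": -4,"grip": 6.2},{"dp": [-5.5,-4.5,-3],"roll": -8,"grip": 6.2},{"dp": [-9,-7,-3.6],"roll": -12,"grip": 6.2},{"dp": [-12,-10,-3.6],"roll": -16,"grip": 6.2},{"dp": [-15,-12.5,-3.6],"roll": -20,"grip": 6.2},{"dp": [-18,-15,-3.6],"roll": -24,"grip": 6.2},{"dp": [-21.2,-17.2,-3.6],"roll": -28,"grip": 6.2},{"dp": [-21.2,-17.2,-3.6],"roll": -31,"grip": 6.2},{"dp": [-21.2,-17.2,-3.6],"roll": -31,"grip": 6.2}])

```text
t: 21.9
ee_pos: [0.4179, 0.0492, 0.2968]
orientation: [0.965, 0.262, 0.012, 0.009]
ft_force: [0.2, -0.6, -0.3]
gripper_width: 0.0619
```

```bash
python3 - <<'E'
from h import *
s,m=info(); print(s['joint_positions'])
im,_=snap('wrist','pics/w20.png')
E
```

```text
t 21.9 p [0.4179 0.0492 0.2968] yaw 30.36 tilt [ 0.0283 -0.0107] F [ 0.2 -0.6 -0.3] w 0.0619 q7 -1.374
[ 0.497809    0.09301364 -0.79705859  1.89951897  0.09295907  1.1545992
 -1.3740957 ]
```

View pics/w20.png

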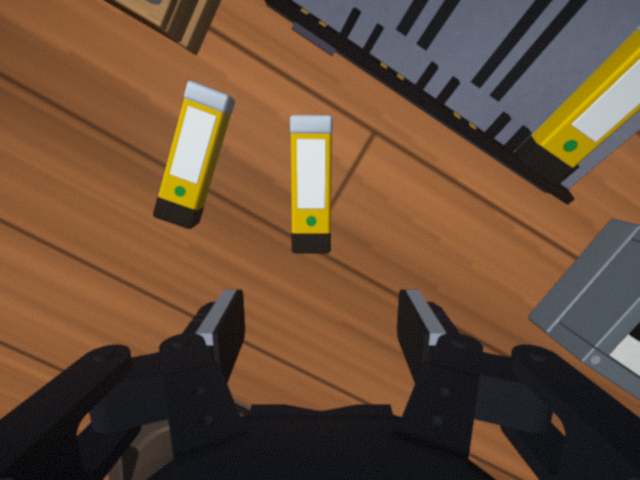

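```bash
python3 - <<'E'
from h import *
s,m=info(); c=cam('wrist',s)
X=lamp(c,[[290.5,116.5],[331.5,116.5],[330.3,251.5],[292,251.5]])
lamp(c,[[188.5,82],[228,96],[193,224],[155,214]])
to(.4342,.0625,.070,30.3)
E
```

```text
t 21.95 p [0.4187 0.0487 0.2969] yaw 30.18 tilt [ 0.0285 -0.0102] F [ 0.5 -0.4  0.4] w 0.0617 q7 -1.376
lamp c [0.4353 0.0631 0.034 ] len 0.1463 wid 0.0428 yaw 29.83
lamp c [0.3991 0.1899 0.034 ] len 0.1426 wid 0.0412 yaw 10.65
t 21.95 p [0.4187 0.0487 0.2969] yaw 30.18 tilt [ 0.0285 -0.0102] F [ 0.5 -0.4  0.4] w 0.0617 q7 -1.376
dp [ 1.59 -0.93 22.71] roll -0.1
```

Lamps are where they were. Descend to B.

>>> apply_moves(rows=[{"dp": [1.6,-0.95,5],"roll": 0,"grip": 6.2},{"dp": [1.6,-0.95,10],"roll": 0,"grip": 6.2},{"dp": [1.6,-0.95,15],"roll": 0,"grip": 6.2},{"dp": [1.6,-0.95,20],"roll": 0,"grip": 6.2},{"dp": [1.6,-0.95,22.7],"roll": 0,"grip": 6.2},{"dp": [1.6,-0.95,22.7],"roll": 0,"grip": 6.2},{"dp": [1.6,-0.95,22.7],"roll": 0,"grip": 6.2}])

```text
t: 22.65
ee_pos: [0.4341, 0.0627, 0.0699]
orientation: [0.966, 0.26, 0.011, 0.008]
ft_force: [-0.7, 0.3, 0.4]
gripper_width: 0.0617
```

```bash
python3 - <<'E'
from h import *
to(.4347,.0628,.009,30.1)
im,_=snap('wrist','pics/w21.png')
E
```

```text
t 22.65 p [0.4341 0.0627 0.0699] yaw 30.12 tilt [ 0.0264 -0.01  ] F [-0.7  0.3  0.4] w 0.0617 q7 -1.806
dp [-0.05 -0.11  6.09] roll 0.0
```

View pics/w21.png

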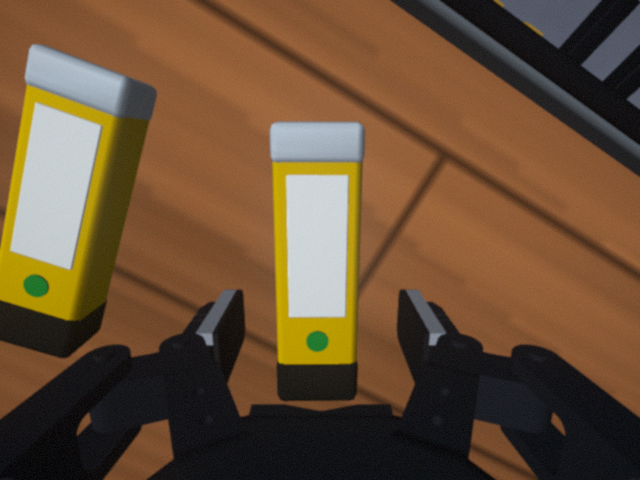

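>>> apply_moves(rows=[{"dp": [0,-0.15,3],"roll": 0,"grip": 6.2},{"dp": [0,-0.15,5],"roll": 0,"grip": 6.2},{"dp": [0,-0.15,6.1],"roll": 0,"grip": 6.2},{"dp": [0,-0.15,6.1],"roll": 0,"grip": 6.2},{"dp": [0,-0.15,6.1],"roll": 0,"grip": 4.5},{"dp": [0,-0.15,6.1],"roll": 0,"grip": 3.8},{"dp": [0,-0.15,6.1],"roll": 0,"grip": 3.8},{"dp": [0,-0.15,6.1],"roll": 0,"grip": 3.8},{"dp": [0,-0.15,6.1],"roll": 0,"grip": 3.8}])

```text
t: 23.6
ee_pos: [0.4369, 0.0638, 0.0115]
orientation: [0.966, 0.259, 0.014, 0.009]
ft_force: [-1.4, -0.3, 8.6]
gripper_width: 0.0425
```

```bash
python3 - <<'E'
from h import *
info()
E
```

```text
t 23.6 p [0.4369 0.0638 0.0115] yaw 30.1 tilt [ 0.0315 -0.0097] F [-1.4 -0.3  8.6] w 0.0425 q7 -1.944
```

>>> apply_moves(rows=[{"dp": [0,0,-2],"roll": 0,"grip": 3.8},{"dp": [0,0,-5],"roll": 0,"grip": 3.8},{"dp": [0,0,-9],"roll": 4,"grip": 3.8},{"dp": [0,0,-13],"roll": 8,"grip": 3.8},{"dp": [0,0,-17],"roll": 12,"grip": 3.8},{"dp": [0,0,-20],"roll": 17,"grip": 3.8},{"dp": [0,0,-22],"roll": 22,"grip": 3.8},{"dp": [0,0,-22],"roll": 27,"grip": 3.8},{"dp": [0,0,-22],"roll": 31,"grip": 3.8},{"dp": [0,0,-22],"roll": 31,"grip": 3.8}])

```text
t: 24.6
ee_pos: [0.4295, 0.066, 0.2322]
orientation: [1.0, -0.008, 0.016, 0.005]
ft_force: [0.2, -0.0, -3.8]
gripper_width: 0.043
```

```bash
python3 - <<'E'
from h import *
to(.6445,-.037,.135,-.92)
im,_=snap('wrist','pics/w22.png')
E
```

```text
t 24.6 p [0.4295 0.066  0.2322] yaw -0.96 tilt [ 0.0323 -0.01  ] F [ 0.2 -0.  -3.8] w 0.043 q7 -2.032
dp [21.34  9.84 10.51] roll -0.0
```

View pics/w22.png

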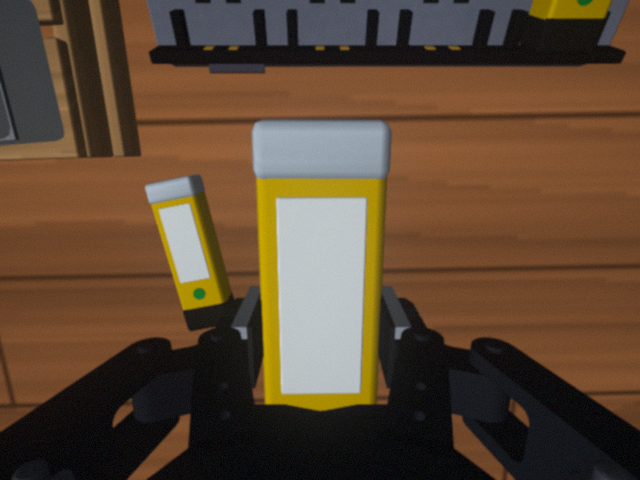

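>>> apply_moves(rows=[{"dp": [4,1.8,0],"roll": 0,"grip": 3.8},{"dp": [8,3.6,0],"roll": 0,"grip": 3.8},{"dp": [12,5.4,0],"roll": 0,"grip": 3.8},{"dp": [16,7.2,0],"roll": 0,"grip": 3.8},{"dp": [20,9,0],"roll": 0,"grip": 3.8},{"dp": [21.3,9.85,3],"roll": 0,"grip": 3.8},{"dp": [21.3,9.85,6],"roll": 0,"grip": 3.8},{"dp": [21.3,9.85,9],"roll": 0,"grip": 3.8},{"dp": [21.3,9.85,10.5],"roll": 0,"grip": 3.8},{"dp": [21.3,9.85,10.5],"roll": 0,"grip": 3.8}])

```text
t: 25.65
ee_pos: [0.6427, -0.0368, 0.1325]
orientation: [1.0, -0.006, 0.014, 0.005]
ft_force: [0.3, 0.7, -2.9]
gripper_width: 0.0427
```

```bash
python3 - <<'E'
from h import *
to(.6445,-.037,.110,-.92)
im,_=snap('wrist','pics/w23.png')
im,_=snap('side','pics/s23.png')
cv2.imwrite('pics/s23z.png',cv2.resize(im[120:290,200:360],None,fx=3.5,fy=3.5,interpolation=cv2.INTER_CUBIC))
E
```

```text
t 25.65 p [ 0.6427 -0.0368  0.1325] yaw -0.73 tilt [ 0.0274 -0.0097] F [ 0.3  0.7 -2.9] w 0.0427 q7 -1.935
dp [ 0.12 -0.01  2.26] roll 0.2
```

View pics/w23.png

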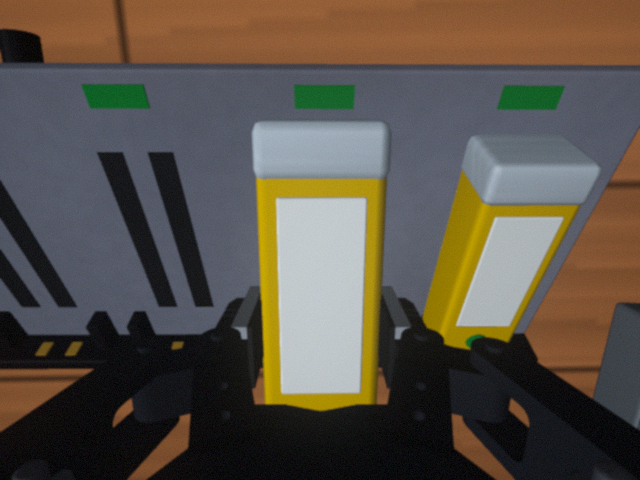

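View pics/s23z.png

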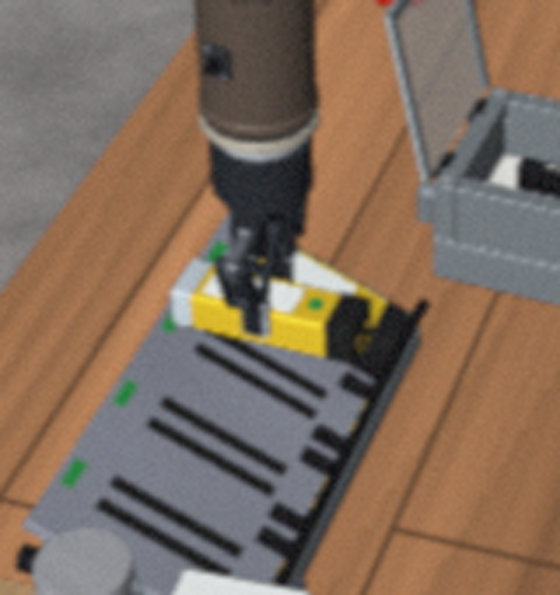

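>>> apply_moves(rows=[{"dp": [0.2,0,1],"roll": 0,"grip": 3.8},{"dp": [0.2,0,1.5],"roll": 0,"grip": 3.8},{"dp": [0.2,0,2],"roll": 0,"grip": 3.8},{"dp": [0.2,0,2.5],"roll": 0,"grip": 3.8},{"dp": [0.15,0,3],"roll": 0,"grip": 3.8},{"dp": [0.1,0,3.5],"roll": 0,"grip": 3.8},{"dp": [0.05,0,4],"roll": 0,"grip": 3.8},{"dp": [0,0,4.5],"roll": 0,"grip": 3.8},{"dp": [0,0,5],"roll": 0,"grip": 3.8},{"dp": [0,0,5],"roll": 0,"grip": 3.8}])

```text
t: 26.75
ee_pos: [0.6447, -0.0367, 0.0852]
orientation: [1.0, -0.006, 0.015, 0.005]
ft_force: [-6.3, 0.9, 2.1]
gripper_width: 0.0431
```

```bash
python3 - <<'E'
from h import *
to(.6445,-.037,.0807,-.92)
im,_=snap('wrist','pics/w24.png')
im,_=snap('side','pics/s24.png')
cv2.imwrite('pics/s24z.png',cv2.resize(im[120:290,200:360],None,fx=3.5,fy=3.5,interpolation=cv2.INTER_CUBIC))
E
```

```text
t 26.75 p [ 0.6447 -0.0367  0.0852] yaw -0.73 tilt [ 0.0297 -0.01  ] F [-6.3  0.9  2.1] w 0.0431 q7 -1.968
dp [-0.04  0.03  0.45] roll 0.2
```

View pics/s24z.png

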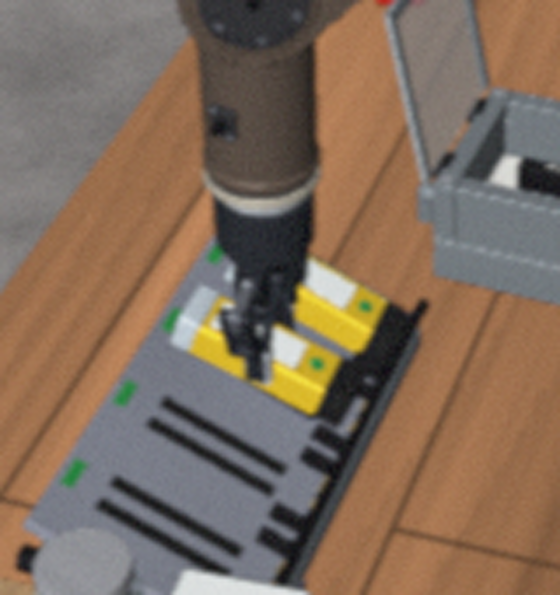

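>>> apply_moves(rows=[{"dp": [0,0,0.4],"roll": 0,"grip": 3.8},{"dp": [-0.3,0,0.55],"roll": 0,"grip": 3.8},{"dp": [-0.6,0,0.7],"roll": 0,"grip": 3.8},{"dp": [-0.9,0,0.83],"roll": 0,"grip": 3.8},{"dp": [-1.2,0,0.95],"roll": 0,"grip": 3.8},{"dp": [-1.5,0,1.05],"roll": 0,"grip": 3.8},{"dp": [-1.5,0,1.05],"roll": 0,"grip": 3.8}])

```text
t: 27.55
ee_pos: [0.6365, -0.0365, 0.0775]
orientation: [1.0, -0.007, 0.022, 0.004]
ft_force: [14.5, 0.0, 4.7]
gripper_width: 0.0432
```

```bash
python3 - <<'E'
from h import *
info()
im,_=snap('side','pics/s25.png')
cv2.imwrite('pics/s25z.png',cv2.resize(im[120:290,200:360],None,fx=3.5,fy=3.5,interpolation=cv2.INTER_CUBIC))
E
```

```text
t 27.55 p [ 0.6365 -0.0365  0.0775] yaw -0.78 tilt [ 0.0431 -0.0088] F [14.5  0.   4.7] w 0.0432 q7 -1.983
```

View pics/s25z.png

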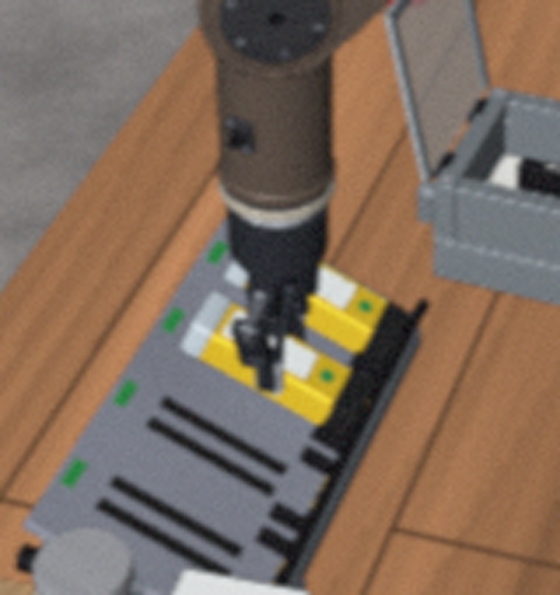

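>>> apply_moves(rows=[{"dp": [0,0,0],"roll": 0,"grip": 4.5},{"dp": [0,0,0],"roll": 0,"grip": 6},{"dp": [0,0,0],"roll": 0,"grip": 6.2},{"dp": [0,0,-2],"roll": 0,"grip": 6.2},{"dp": [0,0,-6],"roll": 0,"grip": 6.2},{"dp": [0,0,-10],"roll": 0,"grip": 6.2},{"dp": [0,0,-15],"roll": 0,"grip": 6.2},{"dp": [0,0,-20],"roll": 0,"grip": 6.2},{"dp": [0,0,-20],"roll": 0,"grip": 6.2}])

```text
t: 28.5
ee_pos: [0.6302, -0.0335, 0.2844]
orientation: [1.0, -0.007, 0.026, 0.004]
ft_force: [0.0, 1.4, -0.5]
gripper_width: 0.062
```

```bash
python3 - <<'E'
from h import *
to(.375,.185,.30,10.6)
s=r.get_state(); print(s['joint_positions'])
im,c=snap('wrist','pics/w26.png'); drawbay(im,c,3); drawbay(im,c,2)
cv2.imwrite('pics/w26c.png',im)
E
```

```text
t 28.5 p [ 0.6302 -0.0335  0.2844] yaw -0.76 tilt [ 0.0528 -0.0085] F [ 0.   1.4 -0.5] w 0.062 q7 -1.858
dp [-25.69 -21.49  -3.09] roll -11.4
[ 0.37484428  0.44916732 -0.61407658  1.49091204  0.2872225   1.23638604
 -1.85829468]
```

View pics/w26c.png

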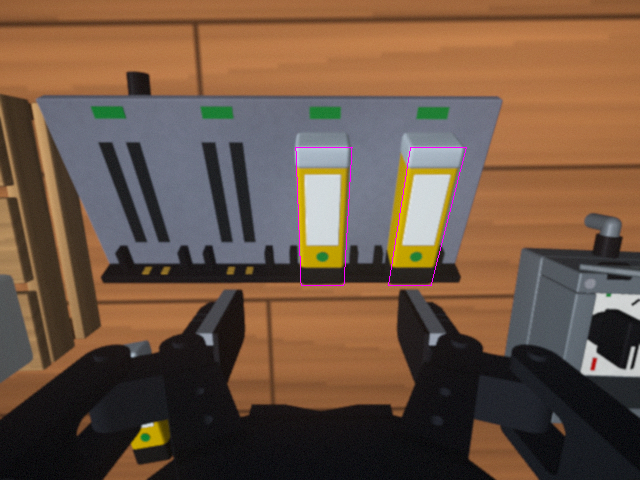

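>>> apply_moves(rows=[{"dp": [-3,-2.5,-2],"roll": -1.5,"grip": 6.2},{"dp": [-6.5,-5.5,-3],"roll": -3,"grip": 6.2},{"dp": [-10,-8.5,-3],"roll": -4.5,"grip": 6.2},{"dp": [-13.5,-11.5,-3],"roll": -6,"grip": 6.2},{"dp": [-17,-14.5,-3],"roll": -7.5,"grip": 6.2},{"dp": [-20.5,-17.5,-3],"roll": -9,"grip": 6.2},{"dp": [-24,-20,-3],"roll": -11,"grip": 6.2},{"dp": [-25.7,-21.5,-3],"roll": -11.4,"grip": 6.2},{"dp": [-25.7,-21.5,-3],"roll": -11.4,"grip": 6.2},{"dp": [-25.7,-21.5,-3],"roll": -11.4,"grip": 6.2}])

```text
t: 29.55
ee_pos: [0.3734, 0.1838, 0.2955]
orientation: [0.995, 0.093, 0.023, 0.007]
ft_force: [0.4, -0.6, -0.4]
gripper_width: 0.0618
```

```bash
python3 - <<'E'
from h import *
s,m=info(); print(s['joint_positions'])
im,c=snap('wrist','pics/w27.png')
E
```

```text
t 29.55 p [0.3734 0.1838 0.2955] yaw 10.66 tilt [ 0.047  -0.0102] F [ 0.4 -0.6 -0.4] w 0.0618 q7 -2.075
[ 0.20154811  0.08283564 -0.85074589  1.91516611  0.10854664  1.14241609
 -2.07531763]
```

View pics/w27.png

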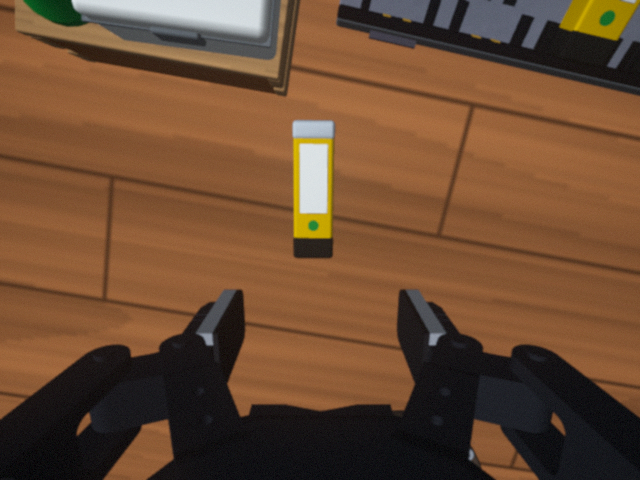

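>>> apply_moves(rows=[{"dp": [0,0,0],"roll": -8,"grip": 6.2},{"dp": [0,0,0],"roll": -16,"grip": 6.2},{"dp": [0,0,0],"roll": -24,"grip": 6.2},{"dp": [0,0,0],"roll": -32,"grip": 6.2},{"dp": [0,0,0],"roll": -40,"grip": 6.2},{"dp": [0,0,0],"roll": -48,"grip": 6.2},{"dp": [0,0,0],"roll": -56,"grip": 6.2},{"dp": [0,0,0],"roll": -64,"grip": 6.2},{"dp": [0,0,0],"roll": -72,"grip": 6.2},{"dp": [0,0,0],"roll": -80,"grip": 6.2}])

```text
t: 30.6
ee_pos: [0.3749, 0.1822, 0.295]
orientation: [0.702, 0.711, 0.013, 0.02]
ft_force: [0.1, 0.0, 0.1]
gripper_width: 0.0619
```

```bash
python3 - <<'E'
from h import *
s,m=info(); print(s['joint_positions'])
E
```

```text
t 30.6 p [0.3749 0.1822 0.295 ] yaw 90.73 tilt [ 0.0456 -0.0098] F [0.1 0.  0.1] w 0.0619 q7 -0.696
[ 0.31836589  0.10506319 -0.97720871  1.9089208   0.13464119  1.14678545
 -0.69583432]
```

>>> apply_moves(rows=[{"dp": [0,0,4],"roll": 0,"grip": 6.2},{"dp": [0,0,8],"roll": 0,"grip": 6.2},{"dp": [0,0,12],"roll": 0,"grip": 6.2},{"dp": [0,0,12],"roll": 0,"grip": 6.2}])

```text
t: 31.0
ee_pos: [0.3784, 0.1781, 0.1708]
orientation: [0.703, 0.711, 0.008, 0.018]
ft_force: [-0.7, -0.3, -0.3]
gripper_width: 0.0618
```

```bash
python3 - <<'E'
from h import *
s,m=info(); print(s['joint_positions'])
E
```

```text
t 31.0 p [0.3784 0.1781 0.1708] yaw 90.63 tilt [ 0.0369 -0.0127] F [-0.7 -0.3 -0.3] w 0.0618 q7 -0.917
[ 0.19454584  0.28359117 -0.92730763  2.09397001  0.33849941  0.88306592
 -0.91678445]
```

>>> apply_moves(rows=[{"dp": [0,0,0],"roll": -8,"grip": 6.2},{"dp": [0,0,0],"roll": -16,"grip": 6.2},{"dp": [0,0,0],"roll": -24,"grip": 6.2},{"dp": [0,0,0],"roll": -32,"grip": 6.2},{"dp": [0,0,0],"roll": -40,"grip": 6.2},{"dp": [0,0,0],"roll": -48,"grip": 6.2},{"dp": [0,0,0],"roll": -56,"grip": 6.2},{"dp": [0,0,0],"roll": -64,"grip": 6.2},{"dp": [0,0,0],"roll": -72,"grip": 6.2},{"dp": [0,0,0],"roll": -80,"grip": 6.2}])

```text
t: 32.0
ee_pos: [0.3795, 0.1777, 0.1723]
orientation: [0.08, 0.997, -0.005, 0.019]
ft_force: [0.3, -0.3, 0.1]
gripper_width: 0.0615
```

```bash
python3 - <<'E'
from h import *
s,m=info(); print(s['joint_positions'])
to(.3955,.1903,.07,-169.4)
E
```

```text
t 32.0 p [0.3795 0.1777 0.1723] yaw 170.87 tilt [ 0.0375 -0.0129] F [ 0.3 -0.3  0.1] w 0.0615 q7 0.311
[ 0.39289553  0.39899002 -1.22101616  2.08062253  0.50615833  0.96323176
  0.3109553 ]
t 32.0 p [0.3795 0.1777 0.1723] yaw 170.87 tilt [ 0.0375 -0.0129] F [ 0.3 -0.3  0.1] w 0.0615 q7 0.311
dp [-0.98  1.57 10.26] roll -19.7
```

>>> apply_moves(rows=[{"dp": [0,0,0],"roll": 8,"grip": 6.2},{"dp": [0,0,0],"roll": 16,"grip": 6.2},{"dp": [0,0,0],"roll": 24,"grip": 6.2},{"dp": [0,0,0],"roll": 32,"grip": 6.2},{"dp": [0,0,0],"roll": 40,"grip": 6.2},{"dp": [0,0,0],"roll": 48,"grip": 6.2},{"dp": [0,0,0],"roll": 56,"grip": 6.2},{"dp": [0,0,0],"roll": 64,"grip": 6.2},{"dp": [0,0,0],"roll": 72,"grip": 6.2},{"dp": [0,0,0],"roll": 80,"grip": 6.2}])

```text
t: 33.0
ee_pos: [0.3806, 0.1776, 0.174]
orientation: [0.704, 0.71, 0.009, 0.018]
ft_force: [0.3, -0.7, 0.2]
gripper_width: 0.0624
```

```bash
python3 - <<'E'
from h import *
s,m=info(); print(s['joint_positions'])
E
```

```text
t 33.0 p [0.3806 0.1776 0.174 ] yaw 90.45 tilt [ 0.0386 -0.0123] F [ 0.3 -0.7  0.2] w 0.0624 q7 -0.885
[ 0.15683724  0.26533227 -0.87238891  2.0898713   0.30866753  0.8803039
 -0.88538008]
```

>>> apply_moves(rows=[{"dp": [0,0,0],"roll": 8,"grip": 6.2},{"dp": [0,0,0],"roll": 16,"grip": 6.2},{"dp": [0,0,0],"roll": 24,"grip": 6.2},{"dp": [0,0,0],"roll": 32,"grip": 6.2},{"dp": [0,0,0],"roll": 40,"grip": 6.2},{"dp": [0,0,0],"roll": 48,"grip": 6.2},{"dp": [0,0,0],"roll": 56,"grip": 6.2},{"dp": [0,0,0],"roll": 64,"grip": 6.2},{"dp": [0,0,0],"roll": 72,"grip": 6.2},{"dp": [0,0,0],"roll": 80,"grip": 6.2}])

```text
t: 34.0
ee_pos: [0.3817, 0.1778, 0.1757]
orientation: [0.996, 0.088, 0.019, 0.007]
ft_force: [-0.3, -0.1, 0.3]
gripper_width: 0.0621
```

```bash
python3 - <<'E'
from h import *
s,m=info(); print(s['joint_positions'])
im,c=snap('wrist','pics/w28.png')
E
```

```text
t 34.0 p [0.3817 0.1778 0.1757] yaw 10.1 tilt [ 0.0397 -0.011 ] F [-0.3 -0.1  0.3] w 0.0621 q7 -2.178
[-0.06341968  0.20845496 -0.60057841  2.10056185  0.19983568  0.85311903
 -2.17783121]
```

View pics/w28.png

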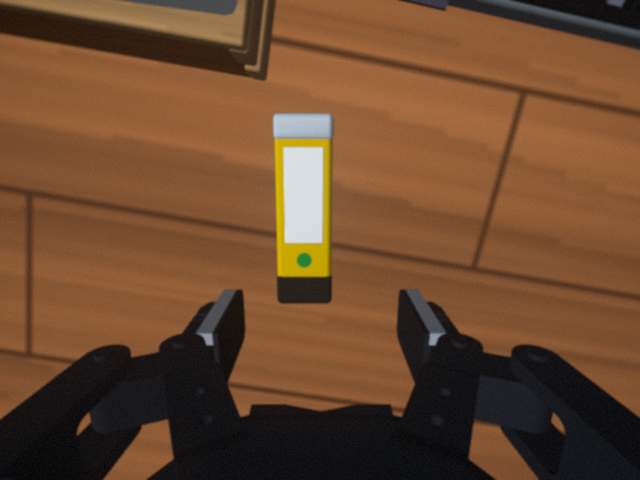

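```bash
python3 - <<'E'
from h import *
s,m=info(); c=cam('wrist',s)
X=lamp(c,[[273.5,115],[333.7,115],[331,302],[278,302]])
to(.396,.1905,.065,10.5)
E
```

```text
t 34.05 p [0.3817 0.1779 0.1757] yaw 9.61 tilt [ 0.0399 -0.0109] F [ 0.6  0.7 -0.6] w 0.0621 q7 -2.186
lamp c [0.3957 0.1906 0.034 ] len 0.1469 wid 0.0442 yaw 9.24
t 34.05 p [0.3817 0.1779 0.1757] yaw 9.61 tilt [ 0.0399 -0.0109] F [ 0.6  0.7 -0.6] w 0.0621 q7 -2.186
dp [ 1.2  -1.2  11.11] roll -0.9
```

>>> apply_moves(rows=[{"dp": [1.2,-1.2,3],"roll": -0.5,"grip": 6.2},{"dp": [1.2,-1.2,6],"roll": -0.5,"grip": 6.2},{"dp": [1.2,-1.2,9],"roll": -0.5,"grip": 6.2},{"dp": [1.2,-1.2,11],"roll": -0.5,"grip": 6.2},{"dp": [1.2,-1.2,11],"roll": -0.5,"grip": 6.2},{"dp": [1.2,-1.2,11],"roll": -0.5,"grip": 6.2}])

```text
t: 34.65
ee_pos: [0.3967, 0.1907, 0.067]
orientation: [0.996, 0.088, 0.02, 0.007]
ft_force: [0.6, -0.6, 0.1]
gripper_width: 0.062
```

```bash
python3 - <<'E'
from h import *
to(.396,.1906,.009,10.3)
im,c=snap('wrist','pics/w29.png')
E
```

```text
t 34.65 p [0.3967 0.1907 0.067 ] yaw 10.17 tilt [ 0.0402 -0.0106] F [ 0.6 -0.6  0.1] w 0.062 q7 -2.392
dp [-0.29 -0.1   5.8 ] roll -0.1
```

View pics/w29.png

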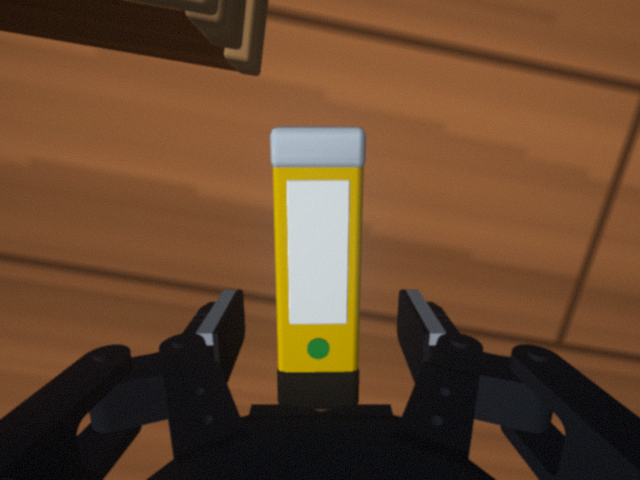

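>>> apply_moves(rows=[{"dp": [-0.3,-0.1,3],"roll": 0,"grip": 6.2},{"dp": [-0.3,-0.1,5],"roll": 0,"grip": 6.2},{"dp": [-0.3,-0.1,5.8],"roll": 0,"grip": 6.2},{"dp": [-0.3,-0.1,5.8],"roll": 0,"grip": 6.2},{"dp": [-0.3,-0.1,5.8],"roll": 0,"grip": 4.5},{"dp": [-0.3,-0.1,5.8],"roll": 0,"grip": 3.8},{"dp": [-0.3,-0.1,5.8],"roll": 0,"grip": 3.8},{"dp": [-0.3,-0.1,5.8],"roll": 0,"grip": 3.8},{"dp": [-0.3,-0.1,5.8],"roll": 0,"grip": 3.8}])

```text
t: 35.6
ee_pos: [0.397, 0.1913, 0.0108]
orientation: [0.996, 0.088, 0.021, 0.006]
ft_force: [-1.2, -0.8, 6.8]
gripper_width: 0.043
```

>>> apply_moves(rows=[{"dp": [0,0,-2],"roll": 0,"grip": 3.8},{"dp": [0,0,-5],"roll": 0,"grip": 3.8},{"dp": [0,0,-9],"roll": 0,"grip": 3.8},{"dp": [0,0,-13],"roll": 2,"grip": 3.8},{"dp": [0,0,-17],"roll": 4,"grip": 3.8},{"dp": [0,0,-20],"roll": 6,"grip": 3.8},{"dp": [0,0,-22],"roll": 8,"grip": 3.8},{"dp": [0,0,-22],"roll": 11,"grip": 3.8},{"dp": [0,0,-22],"roll": 11.1,"grip": 3.8},{"dp": [0,0,-22],"roll": 11.1,"grip": 3.8}])

```text
t: 36.6
ee_pos: [0.387, 0.193, 0.2307]
orientation: [1.0, -0.008, 0.022, 0.005]
ft_force: [-0.3, -0.1, -2.7]
gripper_width: 0.0428
```

```bash
python3 - <<'E'
from h import *
to(.6465,.0529,.135,-.92)
s=r.get_state(); print(s['joint_positions'])
im,c=snap('wrist','pics/w30.png')
E
```

```text
t 36.6 p [0.387  0.193  0.2307] yaw -0.88 tilt [ 0.0433 -0.0095] F [-0.3 -0.1 -2.7] w 0.0428 q7 -2.332
dp [25.72 13.52 10.82] roll 0.0
[-0.06750074  0.15434855 -0.60580681  2.00126053  0.14596688  0.98967248
 -2.33166117]
```

View pics/w30.png

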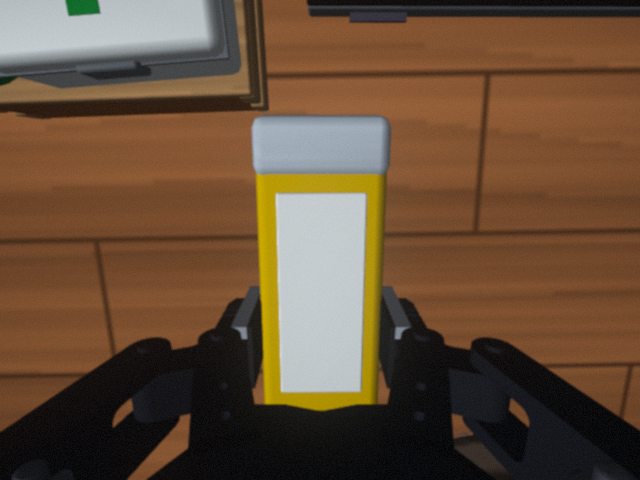

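>>> apply_moves(rows=[{"dp": [3,3.5,0],"roll": 0,"grip": 3.8},{"dp": [6.5,6.5,0],"roll": 0,"grip": 3.8},{"dp": [10,9.5,0],"roll": 0,"grip": 3.8},{"dp": [14,12,0],"roll": 0,"grip": 3.8},{"dp": [18,13.5,0],"roll": 0,"grip": 3.8},{"dp": [22,13.5,1],"roll": 0,"grip": 3.8},{"dp": [25.6,13.5,4],"roll": 0,"grip": 3.8},{"dp": [25.6,13.5,7],"roll": 0,"grip": 3.8},{"dp": [25.6,13.5,10.5],"roll": 0,"grip": 3.8},{"dp": [25.6,13.5,10.5],"roll": 0,"grip": 3.8}])

```text
t: 37.65
ee_pos: [0.6414, 0.0521, 0.1317]
orientation: [1.0, -0.007, 0.016, 0.005]
ft_force: [-1.2, -0.3, -3.5]
gripper_width: 0.0424
```

```bash
python3 - <<'E'
from h import *
to(.6447,.0529,.110,-.92)
s=r.get_state(); print(s['joint_positions'])
im,_=snap('wrist','pics/w31.png')
im,_=snap('side','pics/s31.png')
cv2.imwrite('pics/s31z.png',cv2.resize(im[140:310,190:350],None,fx=3.5,fy=3.5,interpolation=cv2.INTER_CUBIC))
E
```

```text
t 37.65 p [0.6414 0.0521 0.1317] yaw -0.82 tilt [ 0.0321 -0.0109] F [-1.2 -0.3 -3.5] w 0.0424 q7 -2.0
dp [ 0.26 -0.11  2.17] roll 0.1
[ 0.09677374  0.57569716 -0.4062937   1.64235317  0.29004646  0.95268704
 -1.99950834]
```

View pics/w31.png

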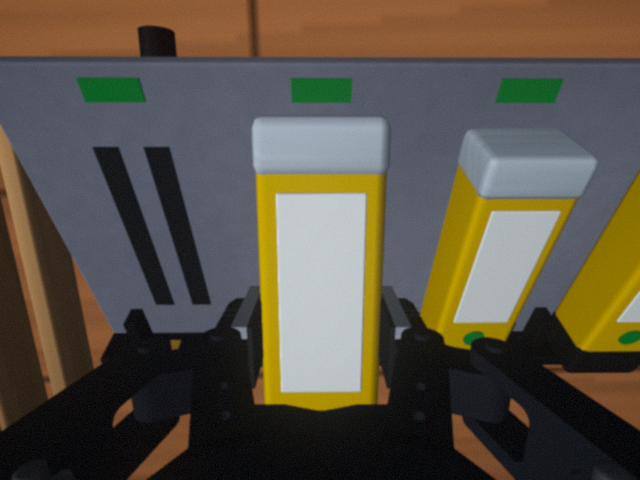

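View pics/s31z.png

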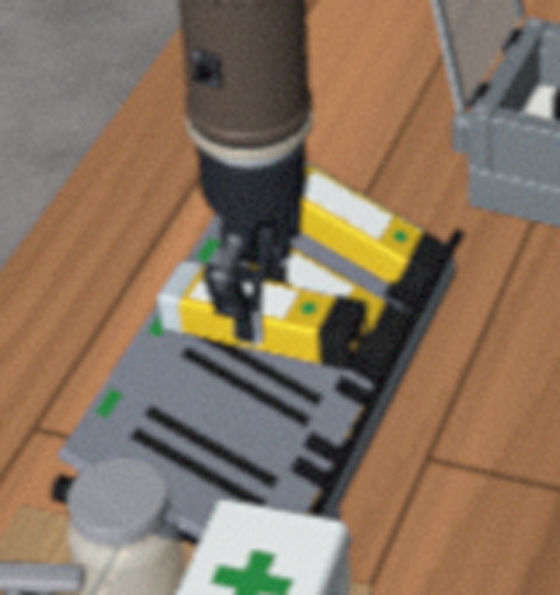

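>>> apply_moves(rows=[{"dp": [0.3,-0.1,1],"roll": 0,"grip": 3.8},{"dp": [0.3,-0.1,1.5],"roll": 0,"grip": 3.8},{"dp": [0.3,-0.1,2],"roll": 0,"grip": 3.8},{"dp": [0.3,-0.1,2.5],"roll": 0,"grip": 3.8},{"dp": [0.3,-0.1,3],"roll": 0,"grip": 3.8},{"dp": [0.25,-0.1,3.5],"roll": 0,"grip": 3.8},{"dp": [0.2,-0.1,4],"roll": 0,"grip": 3.8},{"dp": [0.15,-0.1,4.5],"roll": 0,"grip": 3.8},{"dp": [0.15,-0.1,5],"roll": 0,"grip": 3.8},{"dp": [0.15,-0.1,5],"roll": 0,"grip": 3.8}])

```text
t: 38.75
ee_pos: [0.6466, 0.0541, 0.0871]
orientation: [1.0, -0.007, 0.019, 0.005]
ft_force: [-7.2, 0.7, 2.9]
gripper_width: 0.0425
```

```bash
python3 - <<'E'
from h import *
to(.635,.0529,.0767,-.92)
im,_=snap('side','pics/s32.png')
cv2.imwrite('pics/s32z.png',cv2.resize(im[140:310,190:350],None,fx=3.5,fy=3.5,interpolation=cv2.INTER_CUBIC))
E
```

```text
t 38.75 p [0.6466 0.0541 0.0871] yaw -0.78 tilt [ 0.0383 -0.0096] F [-7.2  0.7  2.9] w 0.0425 q7 -2.027
dp [-1.19  0.13  1.  ] roll 0.1
```

View pics/s32z.png

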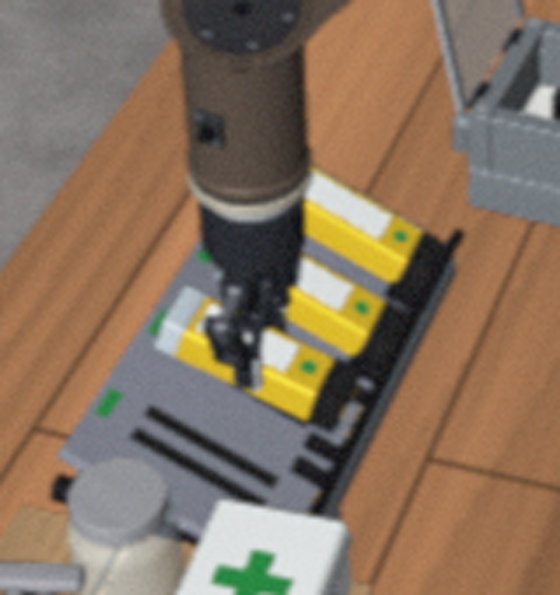

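Slide to the stop, then release and unload within the same call.

>>> apply_moves(rows=[{"dp": [0,0,0.4],"roll": 0,"grip": 3.8},{"dp": [-0.3,0.1,0.55],"roll": 0,"grip": 3.8},{"dp": [-0.6,0.1,0.7],"roll": 0,"grip": 3.8},{"dp": [-0.9,0.1,0.83],"roll": 0,"grip": 3.8},{"dp": [-1.2,0.1,0.95],"roll": 0,"grip": 3.8},{"dp": [-1.5,0.1,1.05],"roll": 0,"grip": 3.8},{"dp": [-1.7,0.1,1.1],"roll": 0,"grip": 3.8},{"dp": [-1.7,0.1,1.1],"roll": 0,"grip": 3.8}])

```text
t: 39.6
ee_pos: [0.6368, 0.0532, 0.079]
orientation: [1.0, -0.008, 0.026, 0.004]
ft_force: [15.5, -0.2, 5.7]
gripper_width: 0.0431
```

>>> apply_moves(rows=[{"dp": [0,0,0],"roll": 0,"grip": 4.5},{"dp": [0,0,0],"roll": 0,"grip": 6},{"dp": [0,0,0],"roll": 0,"grip": 6.2},{"dp": [0,0,-2],"roll": 0,"grip": 6.2},{"dp": [0,0,-6],"roll": 0,"grip": 6.2},{"dp": [0,0,-10],"roll": 0,"grip": 6.2},{"dp": [0,0,-15],"roll": 0,"grip": 6.2},{"dp": [0,0,-20],"roll": 0,"grip": 6.2},{"dp": [0,0,-20],"roll": 0,"grip": 6.2},{"dp": [0,0,-20],"roll": 0,"grip": 6.2}])

```text
t: 40.6
ee_pos: [0.6263, 0.055, 0.2795]
orientation: [1.0, -0.007, 0.027, 0.004]
ft_force: [-0.2, -0.2, -0.3]
gripper_width: 0.062
```

```bash
python3 - <<'E'
from h import *
s,m=info(); print(s['joint_positions'])
im,c=snap('wrist','pics/w33.png')
for b in (1,2,3): drawbay(im,c,b)
cv2.imwrite('pics/w33c.png',im)
im,_=snap('top','pics/t33.png')
E
```

```text
t 40.6 p [0.6263 0.055  0.2795] yaw -0.85 tilt [ 0.0534 -0.008 ] F [-0.2 -0.2 -0.3] w 0.062 q7 -1.942
[ 0.12428007  0.41785819 -0.44641885  1.51384189  0.21304526  1.20457914
 -1.9418697 ]
```

View pics/w33c.png

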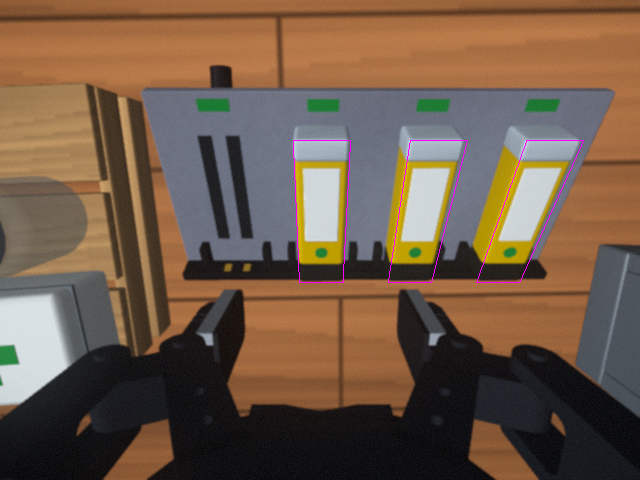

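View pics/t33.png

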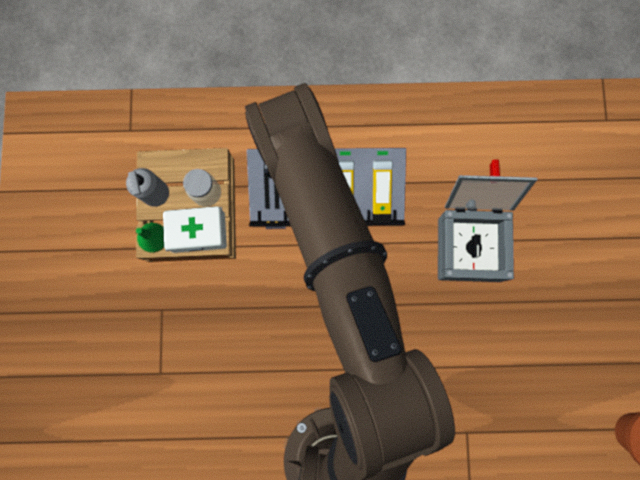

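```bash
python3 - <<'E'
from h import *
to(.49,-.35,.38,-3)
E
```

```text
t 40.7 p [0.6253 0.0545 0.277 ] yaw -0.85 tilt [ 0.0492 -0.0086] F [ 0.3 -0.  -0. ] w 0.062 q7 -1.942
dp [-12.41  40.73 -10.6 ] roll 2.2
```

>>> apply_moves(rows=[{"dp": [-1,3,-4],"roll": 0,"grip": 5},{"dp": [-2,7,-8],"roll": 0,"grip": 5},{"dp": [-3.5,11.5,-10.6],"roll": 0,"grip": 5},{"dp": [-5,16,-10.6],"roll": 0,"grip": 5},{"dp": [-6.5,21,-10.6],"roll": 1,"grip": 5},{"dp": [-8,26,-10.6],"roll": 2,"grip": 5},{"dp": [-9.5,31,-10.6],"roll": 2,"grip": 5},{"dp": [-11,36,-10.6],"roll": 2,"grip": 5},{"dp": [-12.4,40.7,-10.6],"roll": 2,"grip": 5},{"dp": [-12.4,40.7,-10.6],"roll": 2,"grip": 5}])

```text
t: 41.7
ee_pos: [0.4861, -0.356, 0.3772]
orientation: [0.999, -0.029, 0.022, 0.004]
ft_force: [-0.3, -0.4, -0.9]
gripper_width: 0.0501
```

```bash
python3 - <<'E'
from h import *
s,m=info(); print(s['joint_positions'])
E
```

```text
t 41.7 p [ 0.4861 -0.356   0.3772] yaw -3.33 tilt [ 0.0439 -0.0092] F [-0.3 -0.4 -0.9] w 0.0501 q7 -1.153
[ 0.7514421   0.31405801 -0.2782979   1.40553066  0.07373911  1.39063105
 -1.1527034 ]
```

>>> apply_moves(rows=[{"dp": [0.7,0,5],"roll": 0,"grip": 5}])

```text
t: 41.8
ee_pos: [0.4952, -0.3611, 0.3341]
orientation: [0.999, -0.032, 0.025, 0.007]
ft_force: [2.3, 0.7, -0.2]
gripper_width: 0.0499
```

>>> apply_moves(rows=[{"dp": [0.3,0,5],"roll": 0,"grip": 5}])

```text
t: 41.9
ee_pos: [0.5004, -0.3628, 0.282]
orientation: [0.999, -0.033, 0.025, 0.006]
ft_force: [-0.0, 0.9, -0.7]
gripper_width: 0.0501
```

>>> apply_moves(rows=[{"dp": [0.3,0,4],"roll": 0,"grip": 5}])

```text
t: 42.0
ee_pos: [0.5042, -0.3632, 0.2383]
orientation: [0.999, -0.033, 0.024, 0.006]
ft_force: [0.4, -1.5, -0.4]
gripper_width: 0.0501
```

```bash
python3 - <<'E'
from h import *
s,m=info(); print(s['joint_positions'])
E
```

```text
t 42.0 p [ 0.5042 -0.3632  0.2383] yaw -3.81 tilt [ 0.0467 -0.0127] F [ 0.4 -1.5 -0.4] w 0.0501 q7 -1.197
[ 0.7407434   0.41653222 -0.27679658  1.59662015  0.1124805   1.09769614
 -1.19734454]
```

>>> apply_moves(rows=[{"dp": [0,0,0],"roll": 0,"grip": 5},{"dp": [0,0,0],"roll": 0,"grip": 5}])

```text
t: 42.2
ee_pos: [0.5035, -0.3624, 0.237]
orientation: [0.999, -0.033, 0.022, 0.004]
ft_force: [0.0, 0.2, 1.0]
gripper_width: 0.0499
```

```bash
python3 - <<'E'
from h import *
to(.502,-.3505,.061,-3)
im,_=snap('wrist','pics/w35.png')
E
```

```text
t 42.2 p [ 0.5035 -0.3624  0.237 ] yaw -3.78 tilt [ 0.0433 -0.0102] F [0.  0.2 1. ] w 0.0499 q7 -1.197
dp [-1.   -1.3  17.57] roll -0.8
```

View pics/w35.png

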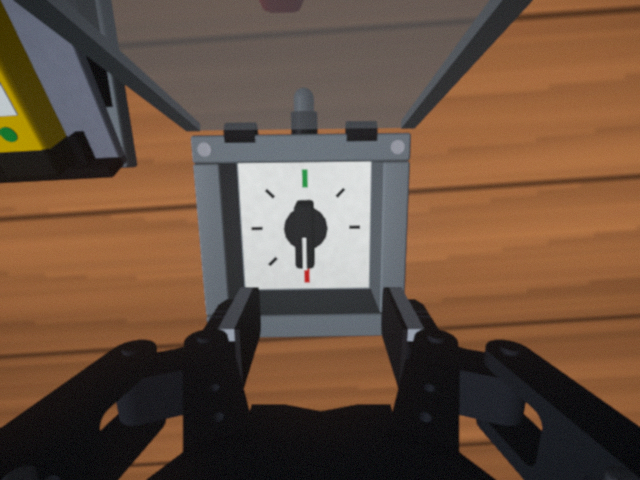

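>>> apply_moves(rows=[{"dp": [-0.5,-1.3,4],"roll": -0.8,"grip": 5},{"dp": [-0.6,-1.3,8],"roll": -0.8,"grip": 5},{"dp": [-0.8,-1.3,11],"roll": -0.8,"grip": 5},{"dp": [-0.9,-1.3,14],"roll": -0.8,"grip": 5},{"dp": [-1,-1.3,16],"roll": -0.8,"grip": 5},{"dp": [-1,-1.3,17.5],"roll": -0.8,"grip": 5},{"dp": [-1,-1.3,17.5],"roll": -0.8,"grip": 5},{"dp": [-1,-1.3,17.5],"roll": -0.8,"grip": 5}])

```text
t: 43.05
ee_pos: [0.5048, -0.352, 0.0653]
orientation: [0.999, -0.026, 0.024, 0.006]
ft_force: [-0.5, -0.0, -0.6]
gripper_width: 0.05
```

```bash
python3 - <<'E'
from h import *
to(.502,-.3505,.061,-3)
im,_=snap('wrist','pics/w36.png')
E
```

```text
t 43.05 p [ 0.5048 -0.352   0.0653] yaw -2.97 tilt [ 0.0485 -0.0135] F [-0.5 -0.  -0.6] w 0.05 q7 -1.264
dp [-0.31 -0.14  0.42] roll 0.0
```

View pics/w36.png

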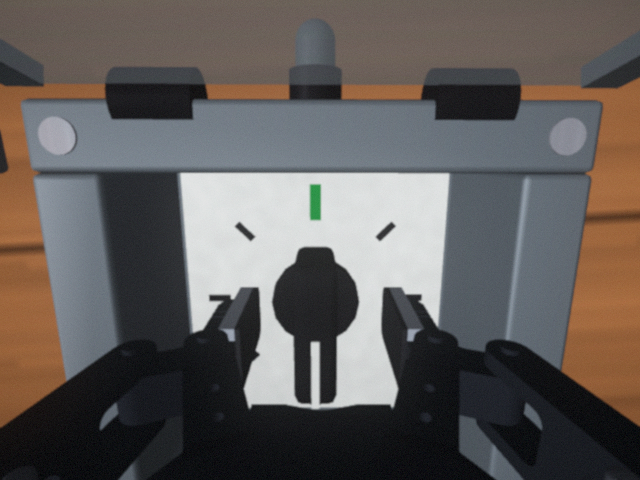

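>>> apply_moves(rows=[{"dp": [-0.3,-0.14,0.3],"roll": 0,"grip": 5},{"dp": [-0.3,-0.14,0.3],"roll": 0,"grip": 3},{"dp": [-0.3,-0.14,0.3],"roll": 0,"grip": 1.4},{"dp": [-0.3,-0.14,0.3],"roll": 0,"grip": 1.4},{"dp": [-0.3,-0.14,0.3],"roll": 0,"grip": 1.4},{"dp": [-0.3,-0.14,0.3],"roll": 0,"grip": 1.4}])

```text
t: 43.7
ee_pos: [0.5023, -0.3499, 0.0631]
orientation: [0.999, -0.026, 0.025, 0.006]
ft_force: [-1.7, 3.8, 8.1]
gripper_width: 0.0154
```

```bash
python3 - <<'E'
from h import *
s,m=info(); print(s['joint_positions'],s['torque'])
E
```

```text
t 43.7 p [ 0.5023 -0.3499  0.0631] yaw -2.95 tilt [ 0.0492 -0.0132] F [-1.7  3.8  8.1] w 0.0154 q7 -1.266
[ 0.70348779  0.5861034  -0.25026002  1.80594437  0.19043423  0.72309424
 -1.26589034] [0.82765742 0.42247858 0.00810067]
```

>>> apply_moves(rows=[{"dp": [0,0,0],"roll": 7,"grip": 1.4},{"dp": [0,0,0],"roll": 14,"grip": 1.4},{"dp": [0,0,0],"roll": 21,"grip": 1.4},{"dp": [0,0,0],"roll": 28,"grip": 1.4},{"dp": [0,0,0],"roll": 35,"grip": 1.4},{"dp": [0,0,0],"roll": 42,"grip": 1.4},{"dp": [0,0,0],"roll": 49,"grip": 1.4},{"dp": [0,0,0],"roll": 56,"grip": 1.4},{"dp": [0,0,0],"roll": 64,"grip": 1.4},{"dp": [0,0,0],"roll": 64,"grip": 1.4}])

```text
t: 44.7
ee_pos: [0.5014, -0.3506, 0.0632]
orientation: [0.833, -0.553, 0.024, -0.007]
ft_force: [-2.4, -2.8, 2.0]
gripper_width: 0.015
```

```bash
python3 - <<'E'
from h import *
s,m=info(); print(s['joint_positions'],s['torque'])
im,_=snap('wrist','pics/w37.png')
E
```

```text
t 44.7 p [ 0.5014 -0.3506  0.0632] yaw -67.15 tilt [ 0.0477 -0.0143] F [-2.4 -2.8  2. ] w 0.015 q7 -2.157
[ 0.49204648  0.56952302  0.05425686  1.82564543 -0.06424769  0.69977499
 -2.15689581] [-1.31776679  1.60521136 -0.08829648]
```

View pics/w37.png

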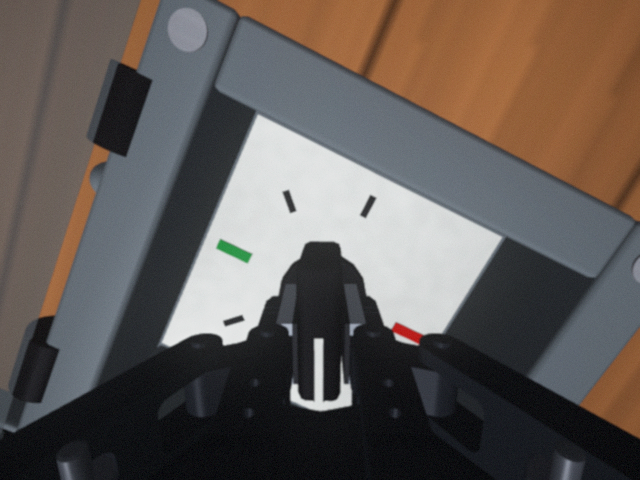

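>>> apply_moves(rows=[{"dp": [0,0,0],"roll": 6,"grip": 1.4},{"dp": [0,0,0],"roll": 12,"grip": 1.4},{"dp": [0,0,0],"roll": 18,"grip": 1.4},{"dp": [0,0,0],"roll": 22,"grip": 1.4},{"dp": [0,0,0],"roll": 22,"grip": 1.4},{"dp": [0,0,0],"roll": 22,"grip": 3},{"dp": [0,0,0],"roll": 22,"grip": 5},{"dp": [0,0,-2],"roll": 22,"grip": 5},{"dp": [0,0,-6],"roll": 22,"grip": 5},{"dp": [0,0,-10],"roll": 22,"grip": 5}])

```text
t: 45.75
ee_pos: [0.4965, -0.3486, 0.1636]
orientation: [0.715, -0.699, 0.021, -0.012]
ft_force: [0.4, -0.3, -0.4]
gripper_width: 0.0505
```

```bash
python3 - <<'E'
from h import *
s,m=info(); print(s['joint_positions'])
im,_=snap('wrist','pics/w38.png')
E
```

```text
t 45.75 p [ 0.4965 -0.3486  0.1636] yaw -88.71 tilt [ 0.0467 -0.0133] F [ 0.4 -0.3 -0.4] w 0.0505 q7 -2.481
[ 0.39660315  0.44236529  0.18874285  1.75712376 -0.11990292  0.90573982
 -2.48113121]
```

View pics/w38.png

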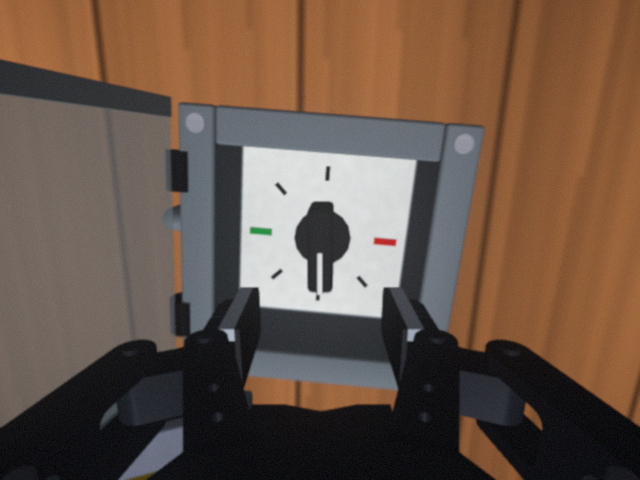

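>>> apply_moves(rows=[{"dp": [0,0,-4],"roll": -8,"grip": 5},{"dp": [0,0,-6],"roll": -16,"grip": 5},{"dp": [0,0,-6],"roll": -24,"grip": 5},{"dp": [0,0,-6],"roll": -32,"grip": 5},{"dp": [0,0,-6],"roll": -40,"grip": 5},{"dp": [0,0,-6],"roll": -48,"grip": 5},{"dp": [0,0,-6],"roll": -56,"grip": 5},{"dp": [0,0,-6],"roll": -64,"grip": 5},{"dp": [0,0,-6],"roll": -72,"grip": 5},{"dp": [0,0,-6],"roll": -80,"grip": 5}])

```text
t: 46.8
ee_pos: [0.4962, -0.3496, 0.2309]
orientation: [0.997, -0.072, 0.029, 0.007]
ft_force: [-0.3, -0.5, -0.3]
gripper_width: 0.0499
```

>>> apply_moves(rows=[{"dp": [0,0,0],"roll": -8,"grip": 5},{"dp": [0,0,0],"roll": -16,"grip": 5},{"dp": [0,0,0],"roll": -24,"grip": 5},{"dp": [0,0,0],"roll": -32,"grip": 5},{"dp": [0,0,0],"roll": -40,"grip": 5},{"dp": [0,0,0],"roll": -48,"grip": 5},{"dp": [0,0,0],"roll": -56,"grip": 5},{"dp": [0,0,0],"roll": -64,"grip": 5},{"dp": [0,0,0],"roll": -72,"grip": 5},{"dp": [0,0,0],"roll": -80,"grip": 5}])

```text
t: 47.8
ee_pos: [0.4965, -0.3494, 0.2309]
orientation: [0.808, 0.589, 0.018, 0.024]
ft_force: [0.6, 0.3, 0.1]
gripper_width: 0.0498
```

```bash
python3 - <<'E'
from h import *
s,m=info(); print(s['joint_positions'])
E
```

```text
t 47.8 p [ 0.4965 -0.3494  0.2309] yaw 72.17 tilt [ 0.057  -0.0179] F [0.6 0.3 0.1] w 0.0498 q7 0.063
[ 0.82565345  0.40904962 -0.40758858  1.64539777  0.1711831   1.0638173
  0.0627024 ]
```

```bash
python3 - <<'E'
from h import *
to(.502,-.3506,.15,91.3)
E
```

```text
t 47.8 p [ 0.4965 -0.3494  0.2309] yaw 72.17 tilt [ 0.057  -0.0179] F [0.6 0.3 0.1] w 0.0498 q7 0.063
dp [0.05 0.07 8.11] roll -19.1
```

>>> apply_moves(rows=[{"dp": [0,0,2],"roll": -7,"grip": 5},{"dp": [0,0,4],"roll": -14,"grip": 5},{"dp": [0,0,6],"roll": -19.1,"grip": 5},{"dp": [0,0,8],"roll": -19.1,"grip": 5},{"dp": [0,0,8],"roll": -19.1,"grip": 5},{"dp": [0,0,8],"roll": -19.1,"grip": 5}])

```text
t: 48.4
ee_pos: [0.5013, -0.3507, 0.1514]
orientation: [0.699, 0.715, 0.014, 0.027]
ft_force: [-0.1, -0.2, 0.2]
gripper_width: 0.05
```

```bash
python3 - <<'E'
from h import *
to(.502,-.3506,.063,91.3)
im,_=snap('wrist','pics/w39.png')
E
```

```text
t 48.4 p [ 0.5013 -0.3507  0.1514] yaw 91.28 tilt [ 0.0573 -0.0175] F [-0.1 -0.2  0.2] w 0.05 q7 0.317
dp [ 0.18 -0.43  8.82] roll -0.0
```

View pics/w39.png

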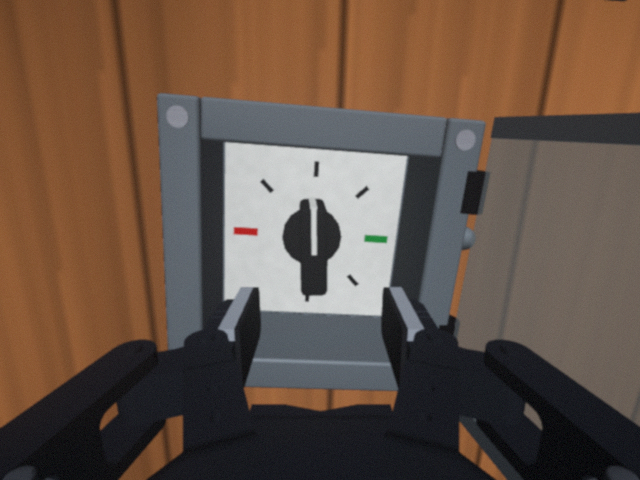

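>>> apply_moves(rows=[{"dp": [0.1,-0.3,3],"roll": 0,"grip": 5},{"dp": [0.2,-0.4,6],"roll": 0,"grip": 5},{"dp": [0.2,-0.4,8],"roll": 0,"grip": 5},{"dp": [0.2,-0.4,8.8],"roll": 0,"grip": 5},{"dp": [0.2,-0.4,8.8],"roll": 0,"grip": 5},{"dp": [0.2,-0.4,8.8],"roll": 0,"grip": 3},{"dp": [0.2,-0.4,8.8],"roll": 0,"grip": 1.4},{"dp": [0.2,-0.4,8.8],"roll": 0,"grip": 1.4},{"dp": [0.2,-0.4,8.8],"roll": 0,"grip": 1.4},{"dp": [0.2,-0.4,8.8],"roll": 0,"grip": 1.4}])

```text
t: 49.45
ee_pos: [0.5015, -0.3512, 0.0655]
orientation: [0.699, 0.714, 0.013, 0.027]
ft_force: [-6.5, 0.6, 12.3]
gripper_width: 0.0155
```

```bash
python3 - <<'E'
from h import *
s,m=info(); print(s['joint_positions'],s['torque'])
E
```

```text
t 49.45 p [ 0.5015 -0.3512  0.0655] yaw 91.22 tilt [ 0.0565 -0.0196] F [-6.5  0.6 12.3] w 0.0155 q7 0.257
[ 0.81890335  0.60295363 -0.41563584  1.8028787   0.33190379  0.74375364
  0.25733988] [0.32037206 2.17791113 0.01324033]
```

>>> apply_moves(rows=[{"dp": [0,0,0],"roll": 6,"grip": 1.4},{"dp": [0,0,0],"roll": 12,"grip": 1.4},{"dp": [0,0,0],"roll": 18,"grip": 1.4},{"dp": [0,0,0],"roll": 24,"grip": 1.4},{"dp": [0,0,0],"roll": 30,"grip": 1.4},{"dp": [0,0,0],"roll": 36,"grip": 1.4},{"dp": [0,0,0],"roll": 42,"grip": 1.4},{"dp": [0,0,0],"roll": 48,"grip": 1.4},{"dp": [0,0,0],"roll": 54,"grip": 1.4},{"dp": [0,0,0],"roll": 54,"grip": 1.4}])

```text
t: 50.45
ee_pos: [0.5004, -0.3504, 0.0656]
orientation: [0.947, 0.319, 0.023, 0.017]
ft_force: [-5.0, 2.0, 2.7]
gripper_width: 0.0153
```

```bash
python3 - <<'E'
from h import *
s,m=info(); print(s['joint_positions'],s['torque'])
im,_=snap('wrist','pics/w40.png')
E
```

```text
t 50.45 p [ 0.5004 -0.3504  0.0656] yaw 37.21 tilt [ 0.0543 -0.0185] F [-5.   2.   2.7] w 0.0153 q7 -0.503
[ 0.64638455  0.56983359 -0.16532575  1.81971235  0.12137951  0.70521703
 -0.50312653] [ 0.92364754  1.68693247 -0.03607811]
```

View pics/w40.png

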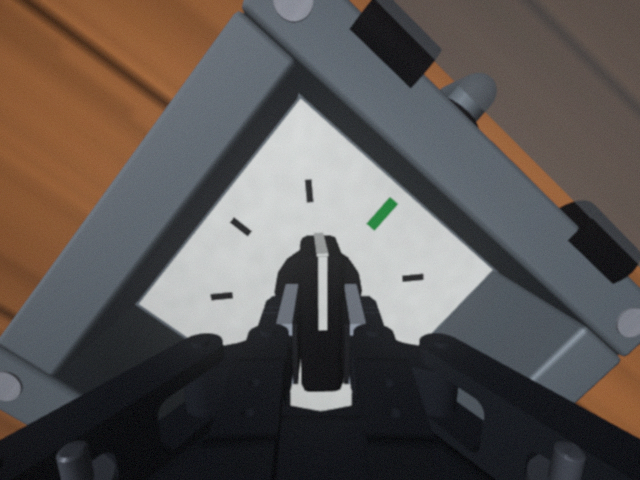

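>>> apply_moves(rows=[{"dp": [0,0,0],"roll": 6,"grip": 1.4},{"dp": [0,0,0],"roll": 12,"grip": 1.4},{"dp": [0,0,0],"roll": 18,"grip": 1.4},{"dp": [0,0,0],"roll": 24,"grip": 1.4},{"dp": [0,0,0],"roll": 30,"grip": 1.4},{"dp": [0,0,0],"roll": 36,"grip": 1.4},{"dp": [0,0,0],"roll": 40.2,"grip": 1.4},{"dp": [0,0,0],"roll": 40.2,"grip": 1.4},{"dp": [0,0,0],"roll": 40.2,"grip": 1.4}])

```text
t: 51.4
ee_pos: [0.5004, -0.3498, 0.0657]
orientation: [0.999, -0.022, 0.027, 0.008]
ft_force: [-1.8, 3.9, 0.3]
gripper_width: 0.0153
```

```bash
python3 - <<'E'
from h import *
s,m=info(); print(s['joint_positions'],s['torque'])
im,_=snap('wrist','pics/w41.png')
E
```

```text
t 51.4 p [ 0.5004 -0.3498  0.0657] yaw -2.53 tilt [ 0.0541 -0.0178] F [-1.8  3.9  0.3] w 0.0153 q7 -1.055
[ 0.51428086  0.5613637   0.02202416  1.83208404 -0.03739787  0.69293659
 -1.05469724] [ 1.13193825  0.88735873 -0.03548731]
```

View pics/w41.png

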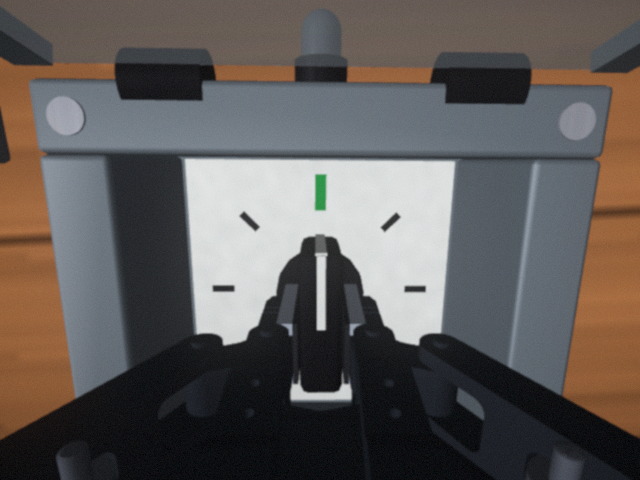

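>>> apply_moves(rows=[{"dp": [0,0,0],"roll": 0,"grip": 3},{"dp": [0,0,0],"roll": 0,"grip": 5},{"dp": [0,0,0],"roll": 0,"grip": 5},{"dp": [0,0,-4],"roll": 0,"grip": 5},{"dp": [0,0,-9],"roll": 0,"grip": 5},{"dp": [0,0,-14],"roll": 0,"grip": 5},{"dp": [0,0,-19],"roll": 0,"grip": 5},{"dp": [0,0,-24],"roll": 0,"grip": 5},{"dp": [0,0,-29],"roll": 0,"grip": 5},{"dp": [0,0,-29],"roll": 0,"grip": 5}])

```text
t: 52.45
ee_pos: [0.487, -0.3467, 0.3636]
orientation: [0.999, -0.023, 0.033, 0.012]
ft_force: [-0.3, -1.5, -0.8]
gripper_width: 0.0498
```

```bash
python3 - <<'E'
from h import *
to(.6623,-.3582,.36,-3)
im,_=snap('wrist','pics/w42.png')
im,_=snap('side','pics/s42.png')
im,_=snap('top','pics/t42.png')
E
```

```text
t 52.45 p [ 0.487  -0.3467  0.3636] yaw -2.56 tilt [ 0.0657 -0.025 ] F [-0.3 -1.5 -0.8] w 0.0498 q7 -1.062
dp [17.51  0.33  1.54] roll 0.4
```

View pics/w42.png

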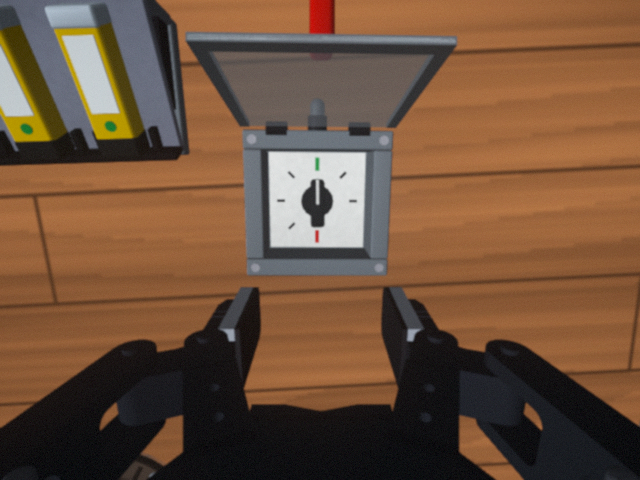

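View pics/s42.png

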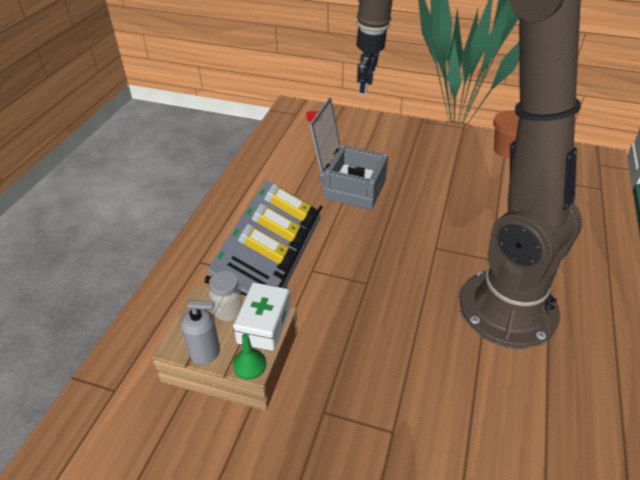

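View pics/t42.png

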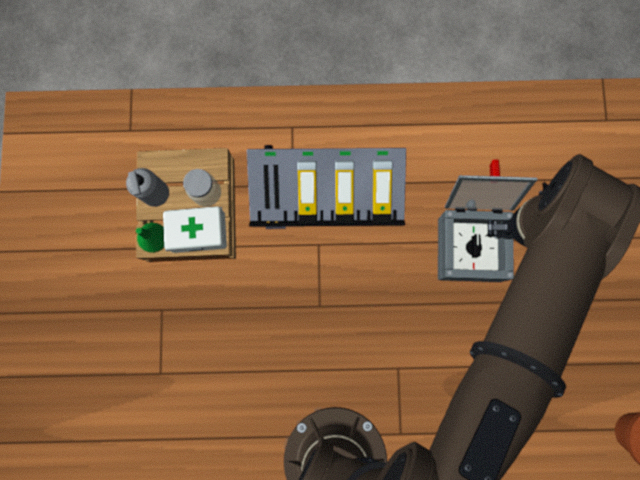

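>>> apply_moves(rows=[{"dp": [4,0,0],"roll": 0.4,"grip": 5},{"dp": [8,0.2,0],"roll": 0.4,"grip": 5},{"dp": [12,0.3,0],"roll": 0.4,"grip": 5},{"dp": [16,0.3,1],"roll": 0.4,"grip": 5},{"dp": [17,0.3,1.5],"roll": 0.4,"grip": 5},{"dp": [17,0.3,1.5],"roll": 0.4,"grip": 5},{"dp": [17,0.3,1.5],"roll": 0.4,"grip": 5}])

```text
t: 53.3
ee_pos: [0.6537, -0.3562, 0.3484]
orientation: [0.999, -0.026, 0.026, 0.008]
ft_force: [-0.2, 0.2, 0.7]
gripper_width: 0.0502
```

```bash
python3 - <<'E'
from h import *
to(.6635,-.3587,.2192,-3)
im,_=snap('wrist','pics/w43.png')
E
```

```text
t 53.3 p [ 0.6537 -0.3562  0.3484] yaw -3.01 tilt [ 0.0523 -0.0179] F [-0.2  0.2  0.7] w 0.0502 q7 -1.173
dp [ 0.3   0.   12.96] roll -0.0
```

View pics/w43.png

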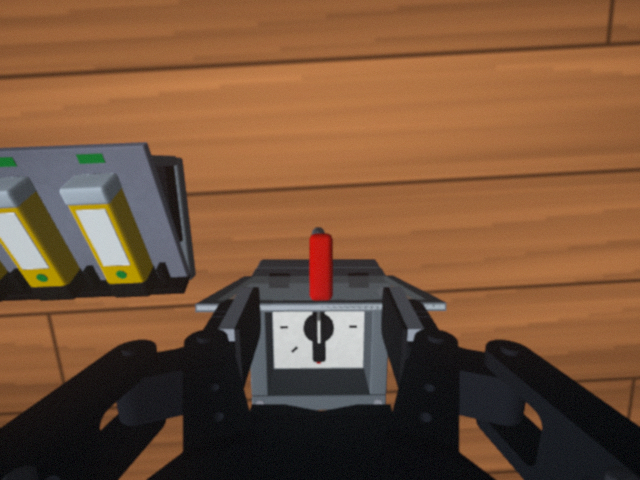

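```bash
python3 - <<'E'
from h import *
s=r.get_state(); c=cam('wrist',s)
for z in (.25,.255): print(back(c,[[310,236],[332,236],[310,299],[333,299]],z))
E
```

```text
[[ 0.66310724 -0.35154377  0.25      ]
 [ 0.66225437 -0.36638817  0.25      ]
 [ 0.61811863 -0.34882902  0.25      ]
 [ 0.61714717 -0.36493672  0.25      ]]
[[ 0.66411791 -0.35166691  0.255     ]
 [ 0.66328242 -0.36620878  0.255     ]
 [ 0.62004617 -0.34900748  0.255     ]
 [ 0.61909451 -0.36478691  0.255     ]]
```

```bash
python3 - <<'E'
from h import *
to(.648,-.3582,.222,-3)
E
```

```text
t 53.35 p [ 0.6535 -0.3565  0.3495] yaw -3.04 tilt [ 0.0537 -0.0186] F [0.3 0.7 0.3] w 0.0502 q7 -1.173
dp [-1.24  0.   12.71] roll -0.0
```

>>> apply_moves(rows=[{"dp": [-1.2,0,3],"roll": 0,"grip": 5},{"dp": [-1.2,0,6],"roll": 0,"grip": 5},{"dp": [-1.2,0,9],"roll": 0,"grip": 5},{"dp": [-1.2,0,11.5],"roll": 0,"grip": 5},{"dp": [-1.2,0,12.7],"roll": 0,"grip": 5},{"dp": [-1.2,0,12.7],"roll": 0,"grip": 5},{"dp": [-1.2,0,12.7],"roll": 0,"grip": 5}])

```text
t: 54.05
ee_pos: [0.6485, -0.3588, 0.2239]
orientation: [0.999, -0.027, 0.028, 0.009]
ft_force: [-0.3, -0.6, 0.2]
gripper_width: 0.0502
```

```bash
python3 - <<'E'
from h import *
to(.648,-.3582,.222,-3)
im,_=snap('wrist','pics/w44.png')
im,_=snap('side','pics/s44.png')
cv2.imwrite('pics/s44z.png',cv2.resize(im[50:210,290:420],None,fx=3.7,fy=3.7,interpolation=cv2.INTER_CUBIC))
E
```

```text
t 54.05 p [ 0.6485 -0.3588  0.2239] yaw -3.07 tilt [ 0.0553 -0.0197] F [-0.3 -0.6  0.2] w 0.0502 q7 -1.168
dp [-0.06 -0.06  0.18] roll -0.1
```

View pics/w44.png

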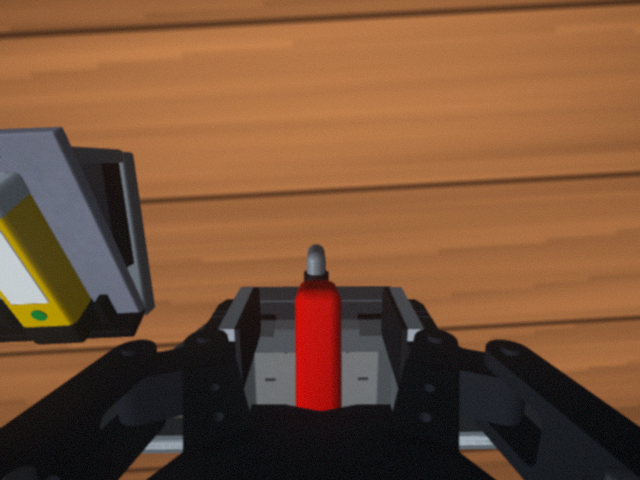

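View pics/s44z.png

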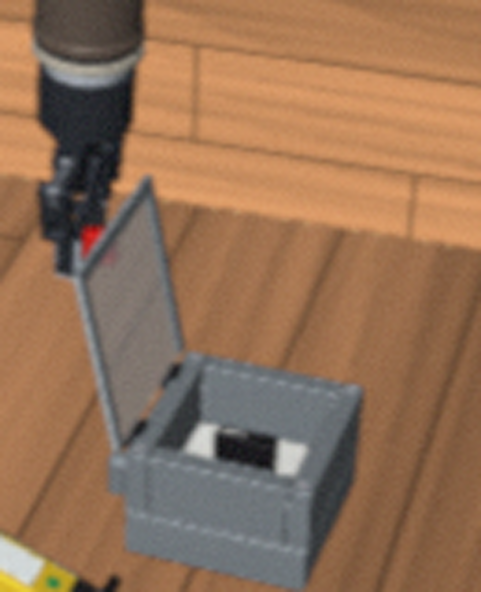

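>>> apply_moves(rows=[{"dp": [0,0,0.1],"roll": 0,"grip": 3},{"dp": [0,0,0.1],"roll": 0,"grip": 1.4},{"dp": [0,0,0.1],"roll": 0,"grip": 1.4},{"dp": [0,0,0.1],"roll": 0,"grip": 1.4},{"dp": [0,0,0.1],"roll": 0,"grip": 1.4}])

```text
t: 54.65
ee_pos: [0.65, -0.3579, 0.2244]
orientation: [0.999, -0.026, 0.029, 0.009]
ft_force: [0.3, 2.8, 5.9]
gripper_width: 0.0151
```

```bash
cat >> h.py <<'E'
AX=np.array([np.cos(np.deg2rad(-3)),np.sin(np.deg2rad(-3)),0])
def grasp(s):
    m=Ro.from_quat(s['orientation']).as_matrix(); return np.array(s['ee_pos'])-.019*m[:,2]
def arc(stops):
    s,m=info(); g=grasp(s); d=g-H; rr=np.hypot(d@AX,d[2]); th=np.arctan2(d[2],-(d@AX))
    print('r',rr,'theta',th-np.arctan2(36,145))
    for dth in stops:
        p=-rr*np.cos(th+dth)*AX+np.array([0,0,rr*np.sin(th+dth)]); p0=-rr*np.cos(th)*AX+np.array([0,0,rr*np.sin(th)])
        print(round(dth,2),np.round(m.T@(p-p0)*100,2))
E
python3 - <<'E'
from h import *
arc(-np.arange(.1,1.85,.1))
E
```

```text
t 54.65 p [ 0.65   -0.3579  0.2244] yaw -3.01 tilt [ 0.0583 -0.0193] F [0.3 2.8 5.9] w 0.0151 q7 -1.168
r 0.15274135769292266 theta 1.7650200397710445
-0.1 [-1.38  0.01 -0.66]
-0.2 [-2.81  0.02 -1.18]
-0.3 [-4.29  0.03 -1.55]
-0.4 [-5.8   0.03 -1.77]
-0.5 [-7.33  0.03 -1.85]
-0.6 [-8.85  0.03 -1.77]
-0.7 [-10.36   0.03  -1.53]
-0.8 [-11.84   0.02  -1.15]
-0.9 [-1.327e+01  1.000e-02 -6.200e-01]
-1.0 [-14.65   0.     0.05]
-1.1 [-1.594e+01 -1.000e-02  8.500e-01]
-1.2 [-17.16  -0.03   1.78]
-1.3 [-18.27  -0.04   2.82]
-1.4 [-19.28  -0.06   3.97]
-1.5 [-20.16  -0.08   5.21]
-1.6 [-20.91  -0.1    6.54]
-1.7 [-21.53  -0.13   7.94]
-1.8 [-22.01  -0.15   9.39]
```

>>> apply_moves(rows=[{"dp": [-0.7,0,-0.35],"roll": 0,"grip": 1.4},{"dp": [-1.38,0,-0.66],"roll": 0,"grip": 1.4},{"dp": [-2.81,0,-1.18],"roll": 0,"grip": 1.4},{"dp": [-4.29,0,-1.55],"roll": 0,"grip": 1.4},{"dp": [-5.8,0,-1.77],"roll": 0,"grip": 1.4},{"dp": [-7.33,0,-1.85],"roll": 0,"grip": 1.4},{"dp": [-8.85,0,-1.77],"roll": 0,"grip": 1.4},{"dp": [-10.36,0,-1.53],"roll": 0,"grip": 1.4},{"dp": [-10.36,0,-1.53],"roll": 0,"grip": 1.4}])

```text
t: 55.55
ee_pos: [0.5438, -0.3522, 0.2339]
orientation: [0.999, -0.027, 0.029, 0.009]
ft_force: [-1.3, 0.9, 2.6]
gripper_width: 0.0151
```

```bash
python3 - <<'E'
from h import *
arc(-np.arange(.1,1.15,.1))
im,_=snap('side','pics/s45.png')
cv2.imwrite('pics/s45z.png',cv2.resize(im[50:210,290:420],None,fx=3.7,fy=3.7,interpolation=cv2.INTER_CUBIC))
E
```

```text
t 55.55 p [ 0.5438 -0.3522  0.2339] yaw -3.1 tilt [ 0.0577 -0.0188] F [-1.3  0.9  2.6] w 0.0151 q7 -1.107
r 0.15362331434933255 theta 1.0535246250200516
-0.1 [-1.48 -0.    0.4 ]
-0.2 [-2.92 -0.01  0.95]
-0.3 [-4.29 -0.02  1.64]
-0.4 [-5.59 -0.03  2.46]
-0.5 [-6.79 -0.04  3.41]
-0.6 [-7.9  -0.06  4.47]
-0.7 [-8.9  -0.07  5.64]
-0.8 [-9.77 -0.09  6.9 ]
-0.9 [-10.51  -0.11   8.25]
-1.0 [-11.12  -0.13   9.66]
-1.1 [-11.58  -0.16  11.12]
```

View pics/s45z.png

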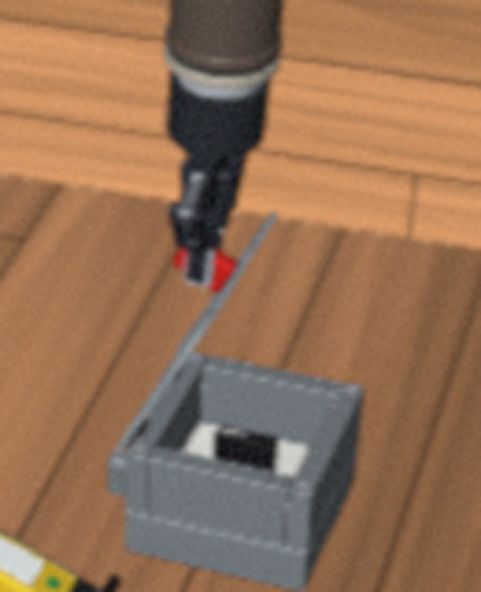

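>>> apply_moves(rows=[{"dp": [-1.48,0,0.4],"roll": 0,"grip": 1.4},{"dp": [-2.92,0,0.95],"roll": 0,"grip": 1.4},{"dp": [-4.29,0,1.64],"roll": 0,"grip": 1.4},{"dp": [-5.59,0,2.46],"roll": 0,"grip": 1.4},{"dp": [-6.79,0,3.41],"roll": 0,"grip": 1.4},{"dp": [-7.9,0,4.47],"roll": 0,"grip": 1.4},{"dp": [-8.9,-0.05,5.64],"roll": 0,"grip": 1.4},{"dp": [-9.77,-0.05,6.9],"roll": 0,"grip": 1.4},{"dp": [-9.77,-0.05,6.9],"roll": 0,"grip": 1.4}])

```text
t: 56.5
ee_pos: [0.4498, -0.3472, 0.1583]
orientation: [0.999, -0.027, 0.028, 0.008]
ft_force: [-0.6, 0.5, -3.1]
gripper_width: 0.0151
```

```bash
python3 - <<'E'
from h import *
arc(-np.arange(.05,.36,.05))
im,_=snap('side','pics/s46.png')
cv2.imwrite('pics/s46z.png',cv2.resize(im[70:210,290:420],None,fx=4,fy=4,interpolation=cv2.INTER_CUBIC))
E
```

```text
t 56.5 p [ 0.4498 -0.3472  0.1583] yaw -3.09 tilt [ 0.0547 -0.0173] F [-0.6  0.5 -3.1] w 0.0151 q7 -1.027
r 0.15369490663819604 theta 0.24629881142103704
-0.05 [-0.38 -0.01  0.67]
-0.1 [-0.73 -0.02  1.35]
-0.15 [-1.04 -0.03  2.05]
-0.2 [-1.32 -0.04  2.77]
-0.25 [-1.56 -0.05  3.5 ]
-0.3 [-1.77 -0.06  4.24]
-0.35 [-1.94 -0.07  4.99]
```

View pics/s46z.png

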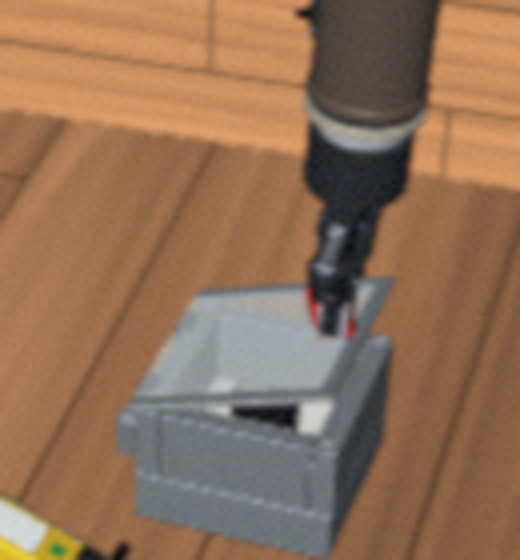

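>>> apply_moves(rows=[{"dp": [-0.38,0,0.67],"roll": 0,"grip": 1.4},{"dp": [-0.73,0,1.35],"roll": 0,"grip": 1.4},{"dp": [-1.04,0,2.05],"roll": 0,"grip": 1.4},{"dp": [-1.32,0,2.77],"roll": 0,"grip": 1.4},{"dp": [-1.5,0,3.3],"roll": 0,"grip": 1.4},{"dp": [-1.6,0,3.7],"roll": 0,"grip": 1.4},{"dp": [-1.6,0,3.7],"roll": 0,"grip": 1.4}])

```text
t: 57.25
ee_pos: [0.4359, -0.3465, 0.1209]
orientation: [0.999, -0.027, 0.027, 0.007]
ft_force: [-3.5, 3.9, 3.5]
gripper_width: 0.0152
```

```bash
python3 - <<'E'
from h import *
arc([-.05])
im,_=snap('side','pics/s47.png')
cv2.imwrite('pics/s47z.png',cv2.resize(im[70:210,290:420],None,fx=4,fy=4,interpolation=cv2.INTER_CUBIC))
E
```

```text
t 57.25 p [ 0.4359 -0.3465  0.1209] yaw -3.06 tilt [ 0.0529 -0.0162] F [-3.5  3.9  3.5] w 0.0152 q7 -1.01
r 0.15357721013248565 theta -0.014514898836074347
-0.05 [-0.2  -0.01  0.74]
```

View pics/s47z.png

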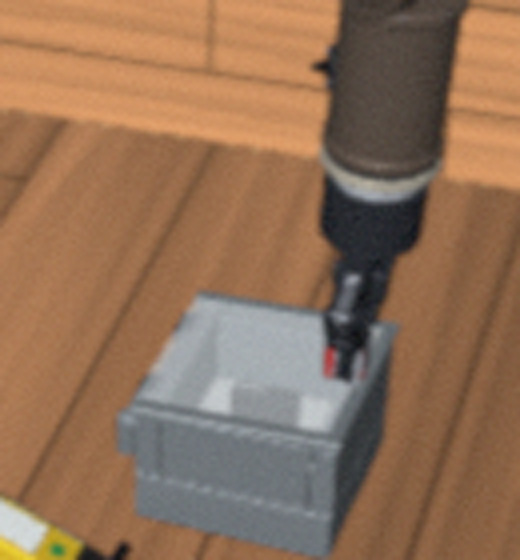

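>>> apply_moves(rows=[{"dp": [-0.1,0,0.3],"roll": 0,"grip": 1.4},{"dp": [-0.1,0,0.5],"roll": 0,"grip": 1.4},{"dp": [-0.1,0,0.5],"roll": 0,"grip": 3},{"dp": [-0.1,0,0.3],"roll": 0,"grip": 5},{"dp": [-0.1,0,0],"roll": 0,"grip": 5},{"dp": [-0.1,0,-3],"roll": 0,"grip": 5},{"dp": [-0.1,0,-7],"roll": 0,"grip": 5},{"dp": [-0.1,0,-11],"roll": 0,"grip": 5},{"dp": [-0.1,0,-11],"roll": 0,"grip": 5}])

```text
t: 58.2
ee_pos: [0.4316, -0.3468, 0.2369]
orientation: [0.999, -0.027, 0.031, 0.01]
ft_force: [0.8, 0.2, -0.2]
gripper_width: 0.0498
```

```bash
python3 - <<'E'
from h import *
info()
im,_=snap('wrist','pics/w48.png')
im,_=snap('side','pics/s48.png')
cv2.imwrite('pics/s48z.png',cv2.resize(im[70:210,290:420],None,fx=4,fy=4,interpolation=cv2.INTER_CUBIC))
E
```

```text
t 58.2 p [ 0.4316 -0.3468  0.2369] yaw -3.06 tilt [ 0.0611 -0.0221] F [ 0.8  0.2 -0.2] w 0.0498 q7 -1.013
```

View pics/s48z.png

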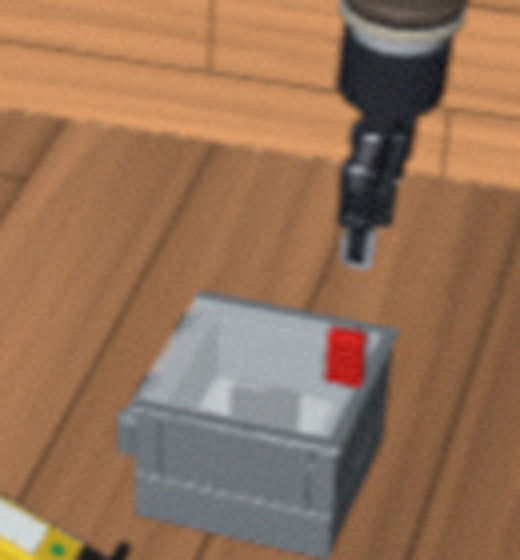

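View pics/w48.png

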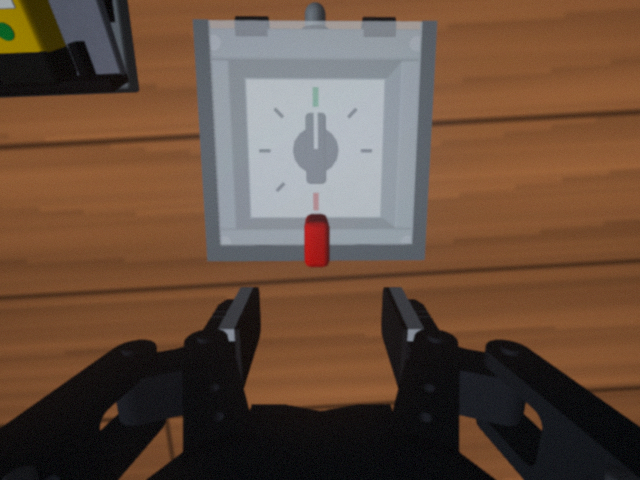

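```bash
python3 - <<'E'
from h import *
to(.4394,-.3471,.165,-3)
E
```

```text
t 58.3 p [ 0.4297 -0.3452  0.2321] yaw -3.05 tilt [ 0.0553 -0.0181] F [-0.6  0.3 -1.6] w 0.0501 q7 -1.013
dp [0.6  0.04 6.75] roll -0.1
```

>>> apply_moves(rows=[{"dp": [0.3,0,1],"roll": 0,"grip": 2},{"dp": [0.6,0,2],"roll": 0,"grip": 0},{"dp": [0.6,0,3.5],"roll": 0,"grip": 0},{"dp": [0.6,0,5],"roll": 0,"grip": 0},{"dp": [0.6,0,6],"roll": 0,"grip": 0},{"dp": [0.6,0,6.8],"roll": 0,"grip": 0},{"dp": [0.6,0,7.4],"roll": 0,"grip": 0},{"dp": [0.6,0,7.7],"roll": 0,"grip": 0},{"dp": [0.6,0,7.9],"roll": 0,"grip": 0},{"dp": [0.6,0,7.9],"roll": 0,"grip": 0}])

```text
t: 59.3
ee_pos: [0.4397, -0.3468, 0.1559]
orientation: [0.999, -0.027, 0.028, 0.008]
ft_force: [-11.3, 8.3, 25.5]
gripper_width: -0.0001
```

```bash
python3 - <<'E'
from h import *
info()
E
```

```text
t 59.3 p [ 0.4397 -0.3468  0.1559] yaw -3.07 tilt [ 0.0558 -0.0182] F [-11.3   8.3  25.5] w -0.0001 q7 -1.016
```

>>> apply_moves(rows=[{"dp": [0,0,-2],"roll": 0,"grip": 0},{"dp": [0,0,-6],"roll": 0,"grip": 0},{"dp": [-1,1,-10],"roll": 0,"grip": 1},{"dp": [-4,4,-14],"roll": 0,"grip": 2},{"dp": [-8,7,-16],"roll": 0,"grip": 2},{"dp": [-11,10,-16],"roll": 0,"grip": 2},{"dp": [-11,10,-16],"roll": 0,"grip": 2},{"dp": [-11,10,-16],"roll": 0,"grip": 2}])

```text
t: 60.1
ee_pos: [0.3143, -0.4391, 0.3112]
orientation: [0.999, -0.029, 0.028, 0.009]
ft_force: [1.0, 0.4, -0.4]
gripper_width: 0.0199
```

```bash
python3 - <<'E'
from h import *
info()
im,c=snap('top','pics/t50.png')
for b in (1,2,3): drawbay(im,c,b)
a=cv2.resize(im[130:300,110:530],None,fx=1.9,fy=1.9,interpolation=cv2.INTER_CUBIC); cv2.imwrite('pics/t50c.png',a)
im,c=snap('side','pics/s50.png')
for b in (1,2,3): drawbay(im,c,b)
cv2.imwrite('pics/s50c.png',cv2.resize(im[130:410,150:420],None,fx=2.1,fy=2.1,interpolation=cv2.INTER_CUBIC))
snap('wrist','pics/w50.png')
E
```

```text
t 60.1 p [ 0.3143 -0.4391  0.3112] yaw -3.29 tilt [ 0.0562 -0.0192] F [ 1.   0.4 -0.4] w 0.0199 q7 -0.717
```

View pics/t50c.png

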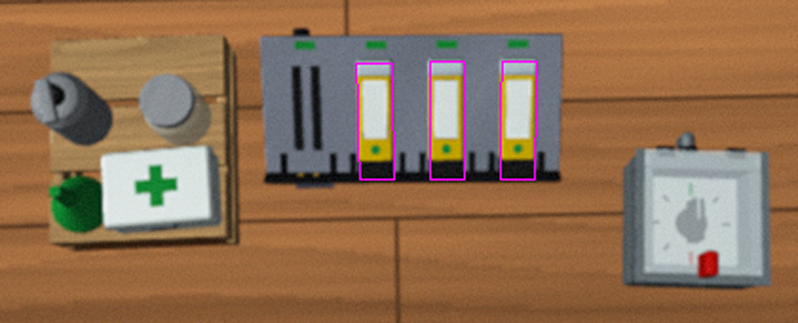

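View pics/s50c.png

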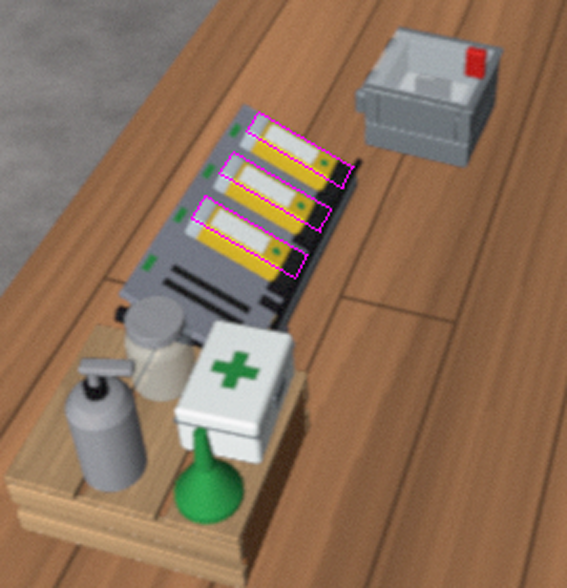

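View pics/w50.png

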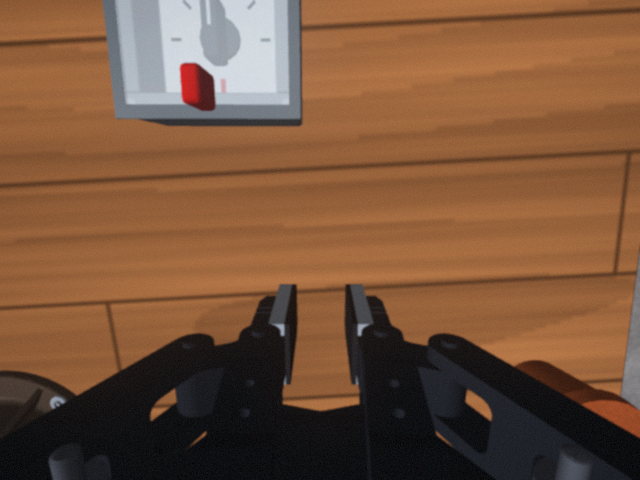

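```bash
python3 - <<'E'
from bench import r
print(r.sign_off())
E
```

```text
the job is handed in; nothing more can be done
None
```

The job is done and handed in at about 60 s of the 210 s. I opened the cover and turned the knob to OFF, which I felt as the stop. The three lamps present then went into bays 3, 2 and 1, lens up, each pushed against the stop at about 14–15 N. After that I turned the knob to 4 h in two grips and shut the cover.

**Last checks:**
- **Lamps:** in the top view they match the expected docked outlines to about 2 mm. The side view shows the same offset of about 2 pixels on all three, which I put down to that camera's calibration.
- **Knob:** the pointer is on the green tick, which it also was when I let go of it.
- **Cover:** pressing the tab met contact at 0.156 m, its shut height.
- **Crate:** everything on it looks unmoved.

**Two things differed from plan, with no visible harm:**
- The cover had settled to about 1.75 rad after I let go, below the 1.8–1.9 you asked for. The hand met no force from it over the well.
- The tool built up about 3–4° of tilt over the run.

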